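# Roll an agate rod under the guard and lock it with the winged keeper

### The arm

A 7-joint arm with a two-finger parallel gripper is mounted at the origin on the work surface. World frame = base frame: x ahead of the robot, y to its left, z up, the work surface at z = 0. Lengths are in m, angles in rad, forces in N, time in s.
With the tool pointing down it reaches from about 0.35 to 0.9 m from the base axis. Payload 8.1 kg.
Tool frame: the origin (TCP) lies at the very end of the fingers, on their centre line; the grasp point (between the pads) lies 19 mm behind it; z points along the fingers, y is the direction in which the jaws open and shut (so a half turn about z gives the same grasp; the last joint's range is limited). The gripper opens to 92 mm and grips with 3 to 60 N. Pads are 19 mm wide; open, the fingers measure 130 mm over their backs; the gripper's body (75 mm by 190 mm) begins 47 mm behind the grasp point.
Start: joints at [-1.274, 0.434, 0.025, 1.573, -0.012, 1.134, -0.075], TCP at [0.243, 0.576, 0.193] pointing down, gripper open.
Joint ranges: [-2.62, 2.62], [-0.44, 2.09], [-1.27, 1.32], [0.08, 2.57], [-1.32, 4.46], [0.12, 2], [-2.74, 2.74]. Speed limits (rad/s): [2.22, 2.22, 3.01, 3.01, 3.14, 3.14, 3.14].

### API

Orientations are given as [roll, pitch, yaw] about the fixed x, y, z axes, in that order (R = Rz(yaw) Ry(pitch) Rx(roll)).
In Python, from cell import ctrl gives the robot as it stands. The module is installed in compiled form; this text tells all that it offers.
- The arm moves only by the tool play_rows, never from a script. Its argument "moves" is a list of rows, each an object with "offset": the shift along the tool's x, y, z normalised to -1 to 1, where 1 is 50 cm, a list of three; "twist": the turn, a rotation vector about the tool's x, y, z normalised to -1 to 1, where 1 is 90 degrees, a list of three. A call has 1 to 10 rows; each row shifts and turns the commanded pose from where the row before left it, along the tool's axes as they then stand; what a row does not reach is not made up. A row lasts 1/10 s, in which the tool goes at most 50 mm and 8.59 degrees, less where a joint would pass 70% of its speed; a pose out of reach is approached as far as the arm can. A call with a number of a shift or a turn outside -1 to 1 is refused whole. A call with a gripper value outside its range is refused whole. "grip" is the opening in per cent of the stroke, from 0 (shut) to 100 (fully open), set as the call begins (left out, the last holds). The fingers move at their own pace and stop on an object; "grip_force" is the grip in N (left out, the last holds). Time passes only in rows, so rows that do not move let the fingers close. It gives the time, the measured TCP pose, the force and the opening at its end, in the units of the state.
- ctrl.observe(): the state, without advancing time (a new reading comes with each control period).
- ctrl.snapshot(name): name is "scene" or "side" or "wrist"; returns a dict with "img" (480x640x3 uint8, red, green, blue), "fx", "fy", "cx", "cy" (pixels), "dist" ([k1, k2, p1, p2, k3] as OpenCV has them; the pictures are not rectified), "eye" and "attitude" of the camera in the world. Camera axes: x right, y down, z forward; pixel columns grow to the right and rows downward; lengths in m; the calibration is good to about 2 mm. A picture is of the moment at which its call begins. There is no depth.
- ctrl.close_job(): hands the job in, once; it reports no verdict.
Trained networks look in a picture, given as the dict that the camera call returned (one of the last four; its "shot" number tells which), for a name from the list of things; names that differ only in an ending like _2 or _b are one class to them, and where a whole thing is asked for, a point or a joint stands for the part that bears it (a point fixed in the world has none). Each returns a list of dicts, best first, with "confidence" (0 to 1); they miss things now and then, are a little off and sometimes report something else, mostly with a low value. They report only what shows in the picture. A call takes as long as a camera call. They do not tell look-alikes from the thing itself.
- ctrl.regions_of(picture, label): "region" (480x640 bool, what is visible of it) and "location" ([column, row] in pixels, amid what is visible of it).
The state is a dict: "t": time; "qpos": joint angles; "joint_vel": joint speeds; "tau": joint torques, N m; "eef_pos": TCP position; "ee_rot": TCP orientation; "wrist_force": force on the tool from outside, world axes, zero at the start; "ft_torque": the same for the moment, N m; "finger_gap": opening from 0.0 (shut) to 1.0 (fully open).
Only numpy, scipy, OpenCV 4.12 (cv2) and the standard library are available. Lean on these libraries where they do the work, as an engineer would, in place of code of your own. Each camera call takes 0.05 s, during which the arm holds its last target.

### The job

Take the standing walnut-barred paddle and with it gently roll the agate rod along the track and under the clear guard until it drops into the pocket and you feel the sprung buffer behind it give a few millimetres (hold it there a moment, never drive the buffer to its end), then draw the paddle back and stand it on its foot on the open counter. With the rod home, turn the winged knob beside the motor housing counter-clockwise (seen from above) to its stop so that the keeper arm lies across the track behind the rod. Do not touch the rod with the gripper or send it off fast, and leave the other things on the counter where they are.

Things in the scene. Friction and masses are not known exactly. Their poses are not given: they have to be found in the camera images.
- station: fixed machine: open aluminium track, clear guard plate over its far end, grey motor housing on its left (far from the robot). Origin on the counter under the track's centre line; x runs along the track to the pocket (robot's left to right: yaw -1.0 to -1.3), y left, z up. All 'station' mm below are in this frame. Track floor 64 wide, z 30, x -130 to 20; steel walls 5 thick, tops z 44
- step (a point): middle of the 3 mm step down (station x 20, z 30) from track floor to pocket floor (z 27). A rod in the pocket has its centre at z 43, x 29 to 40; the step keeps it from rolling back. The pocket's end is a sprung buffer plate 50 wide, z 28 to 54, on an adjustable carriage: its face rests anywhere at station x 48 to 56 (differs each time, must be felt for). Axes of the station
- guard_edge (a point): middle of the lower front edge of the clear guard plate (station x 4, y 0, z 100). The plate is 6 thick, top z 106, and covers station x 4 to 120, y -53 to 107, with a tab out to x -14 at y 42 to 107 round the knob; it is held by the housing and by a thin leg at station x 90, y -45. Axes of the station
- housing_edge (a point): top corner of the grey motor housing nearest the track's open end (station x -50, y 105, z 134). Housing: station x -50 to 155, y 105 to 235; a rocker switch on top reaches z 146. Axes of the station
- roller: polished brown banded agate rod lying across the track: diameter 32, length 60 mm, about 100 to 170 g, rolls freely. Origin at its centre (46 mm high on the track floor); its y runs along the rod, x and z turn as it rolls. Starts with its centre at station x -50 to -10
- paddle: standing paddle, 0.25 kg: flat steel foot 70 long, 44 wide; upright pushing face at the foot's front; shank 8 thick leaning back 32 deg from vertical; walnut cross-bar on it. Origin under the foot, 30 behind the face's front and 40 ahead of the foot's rear edge. x forward (the way it pushes), y left, z up when standing. Starts left of the track, yaw -0.85 to -1.45
- paddle_grip (a point): centre of the paddle's dark walnut cross-bar: 94 mm wide (along y), 16 thick, 34 long along the shank's line, which runs up and back along (-0.530, 0, 0.848). Its broad faces lean with the shank: pinch it across the 16 mm with the gripper leaning 32 deg in line with the shank. From paddle's origin: x -36.9, z 107.5 mm. Axes of the paddle
- paddle_face (a point): centre of the front of the paddle's upright pushing face, 44 mm wide and 26 tall (foot's underside is 13 mm below it); 66.9 mm ahead of and 94.5 mm below the grip centre. Axes of the paddle
- buffer (a joint): how far the sprung buffer is pushed in, m: 0 at rest, end of travel 0.0085; takes about 1.2 N to start and 0.8 N more per mm. A push of 2 to 6 mm (about 3 to 6 N) is right
- keeper (a joint): angle of the winged keeper, rad: 0 = open (wings and arm along the track, arm pointing to station -x outside the left wall), grows counter-clockwise seen from above, 1.5 = its stop, arm across the track; starts 0 to 0.15. Stiff: stays where it is left, about 0.06 N m to turn. The arm (46 to 54 mm above the counter) reaches 84 mm from the axis, in line with the wings
- knob (a point): on the keeper's vertical axis, half-way up its wings (station x 4, y 65, z 129); axes of the station, it does not turn. The wings are one straight dark steel bar 64 mm long, 9 thick, from 116 to 142 mm above the counter, along station x when keeper is 0; they pass 8 mm from the motor housing when turned
- slab: polished agate slab 70 x 55 x 9 mm lying flat on the counter; bystander, leave it; origin under its centre
- disc: black rubber-backed diamond disc, 140 mm across, 7 mm thick, lying flat; bystander, leave it; origin under its centre
- gauge: steel angle gauge, a flat L of two 14 mm wide, 6 mm thick arms (100 mm and 60 mm); bystander, leave it; origin under the middle of its long arm
- burnisher: small walnut-handled burnisher lying on the counter, 150 mm long, 20 mm thick, along its x; bystander, leave it; origin on the counter under it near the ferrule
Things that resemble listed ones, but are neither listed nor needed, are in the scene too. Of the things that look like the paddle, the middle-sized one is meant.

How it is judged:
By the outcome, as a careful person would: the job done as asked, in the order asked, and still so for the second after the job is handed in, with the robot touching nothing.
It also fails if it takes over 59 s, if anything falls off the work surface, if the arm or the gripper's body presses on something with over 40 N, if the wrist force passes 120 N, or if a joint passes its speed limit or range.

## Working session

There is one attempt and no reset: what is moved stays moved. The work goes in short steps, Python scripts to look and compute and a tool call to move; the robot and the scene stay as the last step left them, time stands still between calls to the robot, and variables do not carry over. Pictures are saved under pics/ and viewed, and the job is handed in when it is done.

Besides the shell and the picture viewer there is one more tool, called after "Call:" by a JSON object that holds its "name" and its "arguments", one argument or row to a line. play_rows: Moves the arm, as the interface text tells. Scaled input: -1 to 1 covers 50 cm each way for a shift and 90 degrees each way for a turn. Its arguments: {"type":"object","properties":{"moves":{"type":"array"},"grip":{"type":"number"},"grip_force":{"type":"number"}},"required":["moves"]}

```bash
mkdir -p pics; ls
python3 - <<'E'
from cell import ctrl
import cv2,pickle
print(ctrl.observe())
for n in ["scene","side","wrist"]:
    s=ctrl.snapshot(n); cv2.imwrite(f"pics/{n}0.png",s["img"][:,:,::-1]); pickle.dump(s,open(f"{n}0.pkl","wb"))
    print(n,{k:v for k,v in s.items() if k!="img"})
E
```

```text
pics
{'t': 0.0, 'qpos': array([-1.27360396,  0.43521045,  0.02499538,  1.57408783, -0.01160813,
        1.13402141, -0.07511226]), 'joint_vel': array([ 0.00235089,  0.00015375, -0.000654  ,  0.00043018,  0.00109907,
       -0.00134525,  0.00033873]), 'tau': array([-3.47540145e-04, -6.67849374e+01,  9.84478109e-01, -3.14449847e+01,
       -6.06440473e-02,  4.32820350e-02,  1.65571946e-04]), 'eef_pos': array([0.24311275, 0.57516146, 0.19205666]), 'ee_rot': array([-3.14001752e+00,  1.45244757e-04,  2.74169465e+00]), 'wrist_force': array([0.53213879, 0.03840531, 0.20594166]), 'ft_torque': array([ 0.02575489, -0.04222036,  0.03866222]), 'finger_gap': 0.9980239098808384}
scene {'fx': 529.0772535715963, 'fy': 529.0772535715963, 'cx': 320.504900488361, 'cy': 246.22675625708675, 'dist': array([-0.06039617,  0.        ,  0.        ,  0.        ,  0.        ]), 'eye': array([1.25306636, 0.34625832, 0.88195425]), 'attitude': array([-2.30085464, -0.01276847,  1.95078041]), 'shot': 1}
side {'fx': 522.6026880396156, 'fy': 522.6026880396156, 'cx': 310.7776204383585, 'cy': 237.42969204071588, 'dist': array([-0.12026875,  0.        ,  0.        ,  0.        ,  0.        ]), 'eye': array([ 0.24637454, -0.6417773 ,  0.86467205]), 'attitude': array([-2.3913323 ,  0.00697821, -0.29181155]), 'shot': 2}
wrist {'fx': 341.1357398854273, 'fy': 341.1357398854273, 'cx': 315.0570475193161, 'cy': 243.93355724729614, 'dist': array([-0.04964007,  0.        ,  0.        ,  0.        ,  0.        ]), 'eye': array([0.1729588 , 0.60420784, 0.38427712]), 'attitude': array([2.84774266e+00, 2.45689237e-03, 1.17082924e+00]), 'shot': 3}
```

View pics/scene0.png

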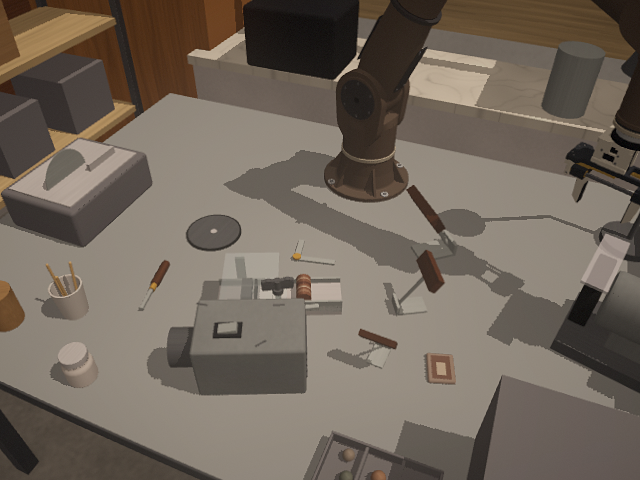

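View pics/side0.png

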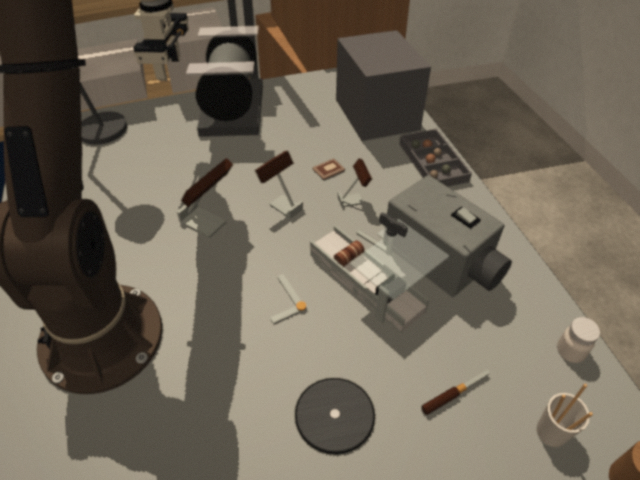

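View pics/wrist0.png

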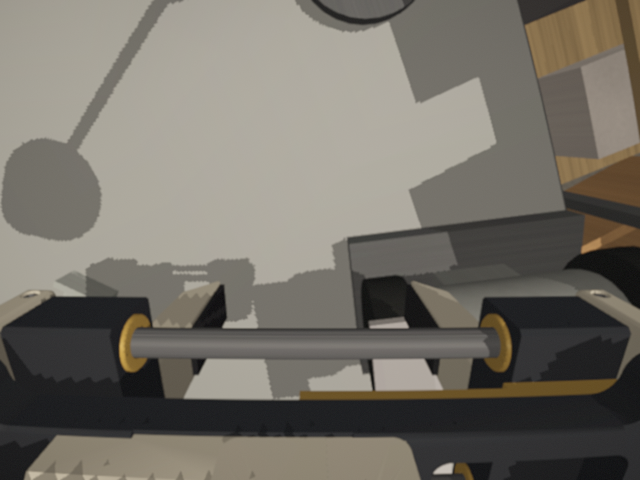

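```bash
cat > h.py <<'E'
import numpy as np,cv2,pickle
from scipy.spatial.transform import Rotation as R
def cam(s):
    Rm=R.from_euler('xyz',s["attitude"]).as_matrix()
    K=np.array([[s["fx"],0,s["cx"]],[0,s["fy"],s["cy"]],[0,0,1.]])
    return Rm,np.array(s["eye"]),K,np.array(s["dist"])
def proj(s,P):
    Rm,e,K,d=cam(s); P=np.atleast_2d(P).astype(float)
    rv=cv2.Rodrigues(Rm.T)[0]; tv=-Rm.T@e
    return cv2.projectPoints(P,rv,tv,K,d)[0].reshape(-1,2)
def ray(s,uv):
    Rm,e,K,d=cam(s)
    n=cv2.undistortPoints(np.array([[uv]],float),K,d).reshape(2)
    v=Rm@np.array([n[0],n[1],1]); return e,v/np.linalg.norm(v)
def onz(s,uv,z):
    e,v=ray(s,uv); return e+v*(z-e[2])/v[2]
def tri(obs):
    A=np.zeros((3,3));b=np.zeros(3)
    for s,uv in obs:
        e,v=ray(s,uv); M=np.eye(3)-np.outer(v,v); A+=M;b+=M@e
    p=np.linalg.solve(A,b); return p
def T2(x,y,yaw,P):
    P=np.atleast_2d(P).astype(float);c,s_=np.cos(yaw),np.sin(yaw)
    return np.c_[x+c*P[:,0]-s_*P[:,1],y+s_*P[:,0]+c*P[:,1],P[:,2]]
E
python3 - <<'E'
from h import *
from cell import ctrl
S={n:ctrl.snapshot(n) for n in ["scene","side"]}
for n in S:
    pickle.dump(S[n],open(f"{n}0.pkl","wb"))
    for l in ["paddle","paddle_grip","paddle_face","roller","keeper","knob","station","step","guard_edge","housing_edge","slab","disc","gauge","burnisher","buffer"]:
        try:
            r=ctrl.regions_of(S[n],l); print(n,l,[(np.round(x["location"],1).tolist(),round(x["confidence"],2),int(x["region"].sum())) for x in r[:5]])
        except Exception as ex: print(n,l,ex)
a=S["scene"]["img"][180:400,180:500,::-1]; cv2.imwrite("pics/c1.png",cv2.resize(a[:,10:210],None,fx=4,fy=4,interpolation=cv2.INTER_CUBIC)[:600] if 0 else cv2.resize(a[60:210,20:180],None,fx=4,fy=4,interpolation=cv2.INTER_CUBIC))
cv2.imwrite("pics/c2.png",cv2.resize(a[0:200,160:300],None,fx=3,fy=3,interpolation=cv2.INTER_CUBIC))
b=S["side"]["img"][:,:,::-1]
cv2.imwrite("pics/c3.png",cv2.resize(b[180:330,300:500],None,fx=4,fy=4,interpolation=cv2.INTER_CUBIC))
cv2.imwrite("pics/c4.png",cv2.resize(b[140:240,170:380],None,fx=3.8,fy=3.8,interpolation=cv2.INTER_CUBIC))
E
```

```text
scene paddle [([418.1, 283.1], 0.97, 1400), ([377.9, 345.4], 0.91, 661), ([434.5, 239.5], 0.87, 1239)]
scene paddle_grip [([378.0, 347.3], 0.86, 732), ([429.8, 239.7], 0.84, 1349), ([419.3, 284.7], 0.58, 1390)]
scene paddle_face [([433.9, 247.5], 0.96, 1234), ([375.4, 344.1], 0.94, 749), ([301.1, 284.9], 0.62, 356), ([424.9, 287.0], 0.56, 1347)]
scene roller [([302.7, 287.5], 0.81, 371)]
scene keeper [([275.1, 287.3], 0.8, 464)]
scene knob [([251.2, 330.2], 0.61, 15941)]
scene station [([252.9, 335.3], 0.71, 15708)]
scene step [([253.1, 331.3], 0.83, 15902)]
scene guard_edge [([254.0, 334.2], 0.64, 16035)]
scene housing_edge [([251.8, 331.2], 0.62, 16085)]
scene slab [([439.6, 369.3], 0.8, 892)]
scene disc [([214.3, 235.5], 0.74, 1573)]
scene gauge [([305.2, 261.5], 0.86, 283)]
scene burnisher [([156.1, 278.1], 0.6, 327)]
scene buffer []
side paddle [([354.0, 182.9], 0.92, 652), ([280.8, 179.2], 0.68, 1121), ([201.0, 208.6], 0.61, 1833)]
side paddle_grip [([279.9, 177.5], 0.94, 1132), ([352.7, 181.7], 0.65, 629), ([419.3, 254.3], 0.65, 15810), ([200.4, 204.6], 0.61, 1789)]
side paddle_face [([279.3, 177.3], 0.63, 1137), ([202.7, 207.1], 0.62, 1817), ([354.9, 184.4], 0.55, 673)]
side roller [([346.8, 252.9], 0.87, 424)]
side keeper [([388.2, 227.6], 0.8, 516), ([325.1, 168.9], 0.19, 459)]
side knob [([417.7, 255.2], 0.75, 15456)]
side station [([417.0, 250.5], 0.85, 15730)]
side step [([419.6, 252.2], 0.88, 15509)]
side guard_edge [([418.5, 253.8], 0.61, 15776)]
side housing_edge [([416.2, 252.6], 0.73, 15782)]
side slab [([325.8, 169.9], 0.81, 469)]
side disc [([331.7, 414.0], 0.64, 4937)]
side gauge [([287.6, 307.3], 0.65, 553)]
side burnisher [([448.9, 397.1], 0.7, 569)]
side buffer [([347.0, 254.8], 0.41, 422)]
```

View pics/c1.png

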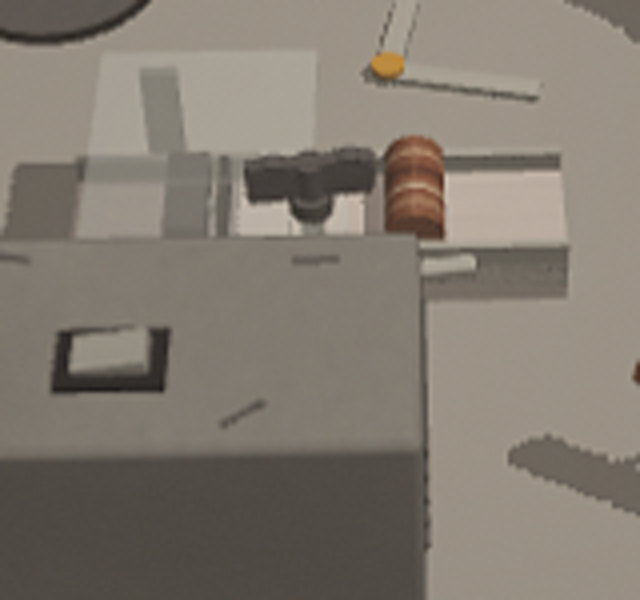

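View pics/c2.png

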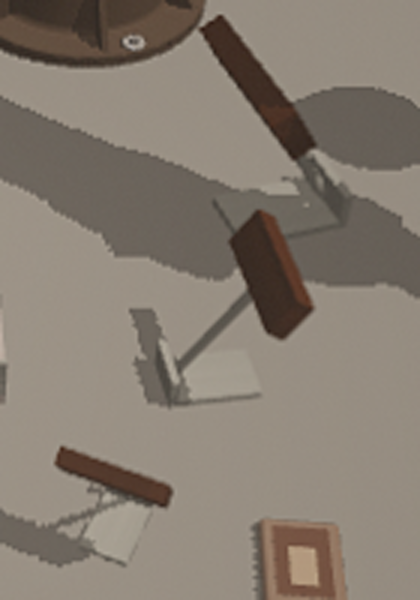

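View pics/c3.png

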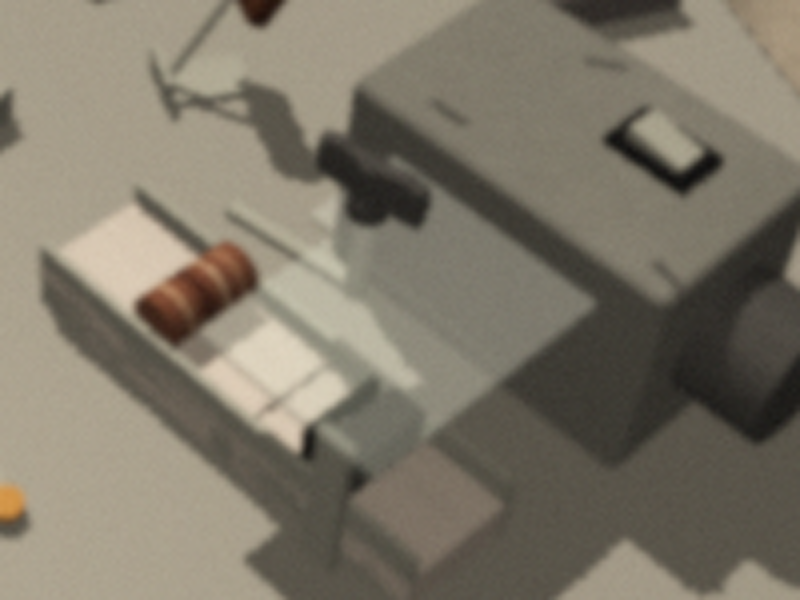

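View pics/c4.png

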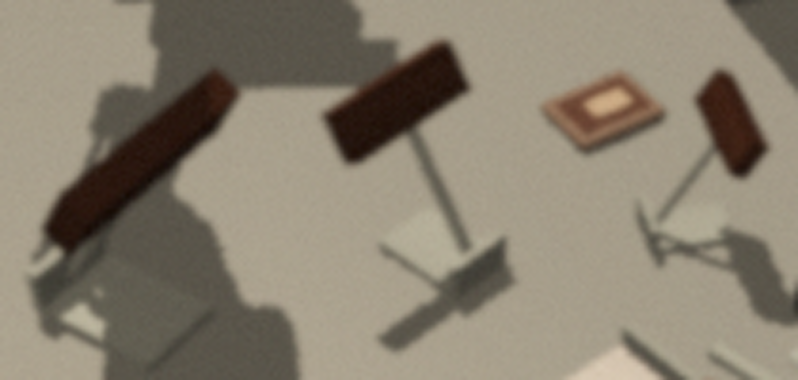

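```bash
cat > fit.py <<'E'
from h import *
from scipy.optimize import least_squares
sc=pickle.load(open("scene0.pkl","rb"));sd=pickle.load(open("side0.pkl","rb"))
c1=lambda x,y:(200+x/4-.375,240+y/4-.375)
c2=lambda x,y:(340+x/3-.333,180+y/3-.333)
c3=lambda x,y:(300+x/4-.375,180+y/4-.375)
c4=lambda x,y:(170+x/3.8-.37,140+y/3.8-.37)
O=[(sc,c1(418,237),(-50,105,134)),(sc,c1(422,455),(-50,235,134)),(sc,c1(560,153),(-130,-37,44)),(sc,c1(568,245),(-130,37,44)),
(sd,c3(355,88),(-50,105,134)),(sd,c3(667,305),(155,105,134)),(sd,c3(42,250),(-130,-37,44)),(sd,c3(137,190),(-130,37,44)),(sd,c3(600,303),(120,-53+160*0+0,106))][:8]
f=lambda p:np.concatenate([proj(s,T2(*p,np.array([P])/1000))[0]-uv for s,uv,P in O])
r=least_squares(f,[0.6,0.1,-1.15],loss='soft_l1');print(r.x,np.round(r.fun.reshape(-1,2),1))
p=r.x
# paddle: points in paddle frame of middle one
def padfit(O,x0):
    f=lambda p:np.concatenate([proj(s,T2(*p[:3],np.array([P])/1000))[0]-uv for s,uv,P in O])
    r=least_squares(f,x0,loss='soft_l1');return r
# foot rear corners: x -40, y +-22; z~3 ; face x 30 top z 26
O2=[(sc,c2(262,392),(-40,22,3)),(sc,c2(250,352),(-40,-22,3)),(sc,c2(172,404),(30,22,0)),
(sc,c2(165,335),(30,-22,26)),(sd,c4(380,248),(-40,-22,2)),(sd,c4(507,235),(30,22,26))]
r=padfit(O2,[0.6,0.3,-1.15]);print(r.x,np.round(r.fun.reshape(-1,2),1))
u=[s for s in (sc,sd)]
# rod
for s,uv in ((sc,(302.7,287.5)),(sd,(346.8,252.9))):
    q=onz(s,uv,0.05); c,n=np.cos(p[2]),np.sin(p[2]);d=q[:2]-p[:2];print('rod st',c*d[0]+n*d[1],-n*d[0]+c*d[1])
np.save("st.npy",p);np.save("pad.npy",r.x)
# bar triangulations, 3 paddles
for nm,a,b in (("big",(429.8,236) ,(200.4,204.6)),): pass
def bar(p,s): # outline
    ax=np.array([-.530,0,.848]);c=np.array([-36.9,0,107.5]);n=np.array([.848,0,.53]);pts=[]
    for i in(-1,1):
        for j in(-1,1):
            for k in(-1,1): pts.append(c+ax*17*i+np.array([0,47*j,0])+n*8*k)
    return proj(s,T2(*p,np.array(pts)/1000))
for s,n in((sc,"scene"),(sd,"side")):
    im=cv2.resize(s["img"][:,:,::-1],None,fx=2,fy=2,interpolation=cv2.INTER_CUBIC)
    def poly(P,pp,col,cl=True):
        q=proj(s,T2(*pp,np.array(P)/1000))*2+.5
        cv2.polylines(im,[np.round(q).astype(int)],cl,col,1)
    poly([(-40,22,0),(-40,-22,0),(30,-22,0),(30,22,0)],r.x,(0,255,0))
    poly([(30,-22,0),(30,-22,26),(30,22,26),(30,22,0)],r.x,(255,0,0))
    q=bar(r.x,s)*2+.5
    h=cv2.convexHull(np.round(q).astype(np.int32));cv2.polylines(im,[h],True,(0,255,255),1)
    for y in(-37,-32,32,37):poly([(-130,y,44),(20,y,44)],p,(0,255,0),False)
    poly([(-50,105,134),(155,105,134),(155,235,134),(-50,235,134)],p,(255,0,0))
    poly([(4,-53,106),(120,-53,106),(120,107,106),(-14,107,106),(-14,42,106),(4,42,106)],p,(255,0,255))
    poly([(-28,65,142),(36,65,142)],p,(0,255,255)); 
    poly([(20,-32,30),(20,32,30)],p,(0,255,255))
    im=im[360:360+480,380:380+560] if n=="scene" else im[240:700,460:1060]
    cv2.imwrite(f"pics/ov_{n}.png",im)
E
python3 fit.py
```

```text
[ 0.54396271 -0.01885471 -1.15417846] [[-0.2 -2.4]
 [-0.2 -1.8]
 [-0.4 -1.4]
 [-0.2  0.2]
 [-0.7 -2.8]
 [ 0.6 -0.3]
 [ 0.1 -1.9]
 [ 1.9 -3.1]]
[ 0.44528354  0.24403195 -1.0913426 ] [[ 0.3  1. ]
 [-0.5 -0.3]
 [-1.   0.2]
 [-1.4  0.4]
 [-1.2 -2.1]
 [-1.6 -0.6]]
rod st -0.04806948725661405 0.000853223141011359
rod st -0.04884692436394037 -0.006577316363495841
```

View pics/ov_scene.png

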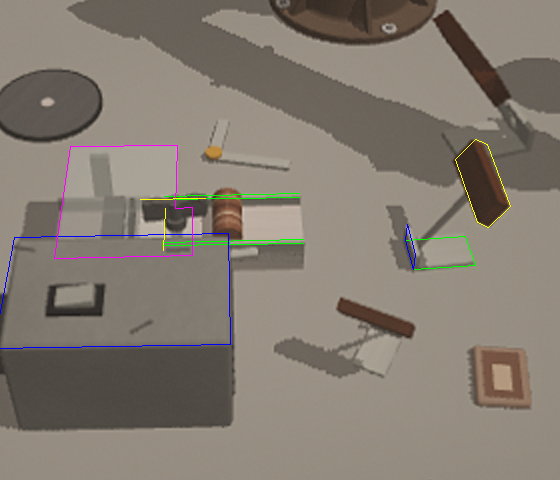

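View pics/ov_side.png

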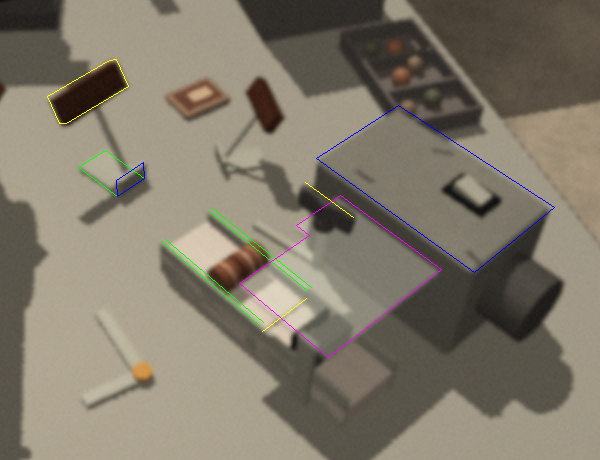

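```bash
cat >> h.py <<'E'
def toolR(yaw,lean=np.radians(32)):
    f=np.array([np.cos(yaw),np.sin(yaw),0]);u=np.array([0,0,1.])
    z=np.sin(lean)*f-np.cos(lean)*u; y=np.cos(lean)*f+np.sin(lean)*u
    return np.c_[np.cross(y,z),y,z]
def rows(p0,R0,p1,R1,n=None,vmax=0.05,wmax=8.5):
    d=p1-p0; rv=(R.from_matrix(R0).inv()*R.from_matrix(R1)).as_rotvec()
    if n is None: n=int(np.ceil(max(np.linalg.norm(d)/vmax,np.degrees(np.linalg.norm(rv))/wmax,1)))
    out=[]
    for i in range(n):
        Rc=R.from_matrix(R0)*R.from_rotvec(rv*i/n)
        o=Rc.inv().apply(d/n)/0.5; t=rv/n/(np.pi/2)
        out.append((np.round(o,4).tolist(),np.round(t,4).tolist()))
    return out
def show(rs):
    for o,t in rs: print('{"offset":%s,"twist":%s}'%(o,t))
def now():
    from cell import ctrl
    s=ctrl.observe(); return s,np.array(s["eef_pos"]),R.from_euler('xyz',s["ee_rot"]).as_matrix()
E
python3 - <<'E'
from h import *
sc=pickle.load(open("scene0.pkl","rb"));sd=pickle.load(open("side0.pkl","rb"))
st=np.load("st.npy");pad=np.load("pad.npy")
print("big bar",tri([(sc,(427,209)),(sd,(206,181))]),"small",tri([(sc,(378,339)),(sd,(362,172))]),"mid",tri([(sc,(430,271)),(sd,(274,166))]))
print("fit grip",T2(*pad,[(-.0369,0,.1075)]))
print("slab",onz(sc,(439.6,369),0.009),"gauge",onz(sc,(305,261),.006),"disc",onz(sc,(214,235),.007))
s,p,Rm=now()
Rt=toolR(pad[2]);g=T2(*pad,[(-.0369,0,.1075)])[0]
pre=g+Rt[:,2]*(0.019-0.16)
print(s['t'],pre); show(rows(p,Rm,pre,Rt))
E
```

```text
big bar [0.26987663 0.22640081 0.14249444] small [0.62405235 0.22304863 0.08233318] mid [0.42852835 0.27543553 0.10603733]
fit grip [[0.42826177 0.27677136 0.1075    ]]
slab [0.59120034 0.34806874 0.009     ] gauge [ 0.40379963 -0.02107191  0.006     ] disc [ 0.40513613 -0.27129948  0.007     ]
1.75 [0.39379448 0.34306524 0.22707478]
{"offset":[-0.0287, -0.0195, -0.0043],"twist":[-0.0118, -0.025, 0.0872]}
{"offset":[-0.0312, -0.0153, -0.0034],"twist":[-0.0118, -0.025, 0.0872]}
{"offset":[-0.0331, -0.0108, -0.0024],"twist":[-0.0118, -0.025, 0.0872]}
{"offset":[-0.0343, -0.0062, -0.0012],"twist":[-0.0118, -0.025, 0.0872]}
{"offset":[-0.0349, -0.0014, 0.0001],"twist":[-0.0118, -0.025, 0.0872]}
{"offset":[-0.0347, 0.0033, 0.0014],"twist":[-0.0118, -0.025, 0.0872]}
{"offset":[-0.0338, 0.008, 0.0029],"twist":[-0.0118, -0.025, 0.0872]}
{"offset":[-0.0323, 0.0125, 0.0044],"twist":[-0.0118, -0.025, 0.0872]}
{"offset":[-0.0301, 0.0167, 0.0059],"twist":[-0.0118, -0.025, 0.0872]}
{"offset":[-0.0273, 0.0205, 0.0074],"twist":[-0.0118, -0.025, 0.0872]}
{"offset":[-0.0239, 0.0238, 0.0088],"twist":[-0.0118, -0.025, 0.0872]}
{"offset":[-0.0201, 0.0267, 0.0101],"twist":[-0.0118, -0.025, 0.0872]}
{"offset":[-0.0159, 0.029, 0.0113],"twist":[-0.0118, -0.025, 0.0872]}
{"offset":[-0.0113, 0.0306, 0.0124],"twist":[-0.0118, -0.025, 0.0872]}
{"offset":[-0.0065, 0.0316, 0.0133],"twist":[-0.0118, -0.025, 0.0872]}
{"offset":[-0.0016, 0.0319, 0.0141],"twist":[-0.0118, -0.025, 0.0872]}
```

Run:
```python
from h import *
sc=pickle.load(open("scene0.pkl","rb"));sd=pickle.load(open("side0.pkl","rb"))
for z in (0,.1,.2): print(z,onz(sc,(605,262),z),onz(sc,(590,310),z),onz(sd,(222,68),z),onz(sd,(200,130),z))
```

```text
0 [1.16442739e-01 6.66579578e-01 1.11022302e-16] [0.30046026 0.63279618 0.        ] [0.41179071 0.95706704 0.        ] [0.29154792 0.62425316 0.        ]
0.1 [0.24531832 0.63026009 0.1       ] [0.40847109 0.60030721 0.1       ] [0.3926602  0.77215944 0.1       ] [0.28632358 0.47783574 0.1       ]
0.2 [0.37419389 0.59394061 0.2       ] [0.51648192 0.56781824 0.2       ] [0.37352969 0.58725183 0.2       ] [0.28109924 0.33141833 0.2       ]
```

Call:
{"name": "play_rows", "arguments": {
  "moves": [
    {"offset": [-0.0287,-0.0195,-0.04],"twist": [-0.0118,-0.025,0.0872]},
    {"offset": [-0.0312,-0.0153,-0.04],"twist": [-0.0118,-0.025,0.0872]},
    {"offset": [-0.0331,-0.0108,-0.04],"twist": [-0.0118,-0.025,0.0872]},
    {"offset": [-0.0343,-0.0062,-0.02],"twist": [-0.0118,-0.025,0.0872]},
    {"offset": [-0.0349,-0.0014,0],"twist": [-0.0118,-0.025,0.0872]},
    {"offset": [-0.0347,0.0033,0.0014],"twist": [-0.0118,-0.025,0.0872]},
    {"offset": [-0.0338,0.008,0.0029],"twist": [-0.0118,-0.025,0.0872]},
    {"offset": [-0.0323,0.0125,0.0044],"twist": [-0.0118,-0.025,0.0872]}
  ]
}}

```text
t: 2.55
eef_pos: [0.315, 0.4592, 0.2745]
ee_rot: [2.86, 0.177, 1.605]
wrist_force: [0.5, -0.1, 0.6]
finger_gap: 1.004
```

Run:
```python
from h import *
pad=np.load("pad.npy")
s,p,Rm=now()
Rt=toolR(pad[2]);g=T2(*pad,[(-.0369,0,.1075)])[0]
pre=g+Rt[:,2]*(0.019-0.15)
show(rows(p,Rm,pre,Rt))
```

```text
{"offset":[-0.028, 0.0132, 0.0238],"twist":[-0.0117, -0.025, 0.0867]}
{"offset":[-0.025, 0.0163, 0.0251],"twist":[-0.0117, -0.025, 0.0867]}
{"offset":[-0.0216, 0.019, 0.0263],"twist":[-0.0117, -0.025, 0.0867]}
{"offset":[-0.0178, 0.0212, 0.0275],"twist":[-0.0117, -0.025, 0.0867]}
{"offset":[-0.0136, 0.0228, 0.0285],"twist":[-0.0117, -0.025, 0.0867]}
{"offset":[-0.0093, 0.0239, 0.0294],"twist":[-0.0117, -0.025, 0.0867]}
{"offset":[-0.0049, 0.0243, 0.0301],"twist":[-0.0117, -0.025, 0.0867]}
{"offset":[-0.0004, 0.0241, 0.0307],"twist":[-0.0117, -0.025, 0.0867]}
```

Call:
{"name": "play_rows", "arguments": {
  "moves": [
    {"offset": [-0.028,0.0132,0.0238],"twist": [-0.0117,-0.025,0.0867]},
    {"offset": [-0.025,0.0163,0.0251],"twist": [-0.0117,-0.025,0.0867]},
    {"offset": [-0.0216,0.019,0.0263],"twist": [-0.0117,-0.025,0.0867]},
    {"offset": [-0.0178,0.0212,0.0275],"twist": [-0.0117,-0.025,0.0867]},
    {"offset": [-0.0136,0.0228,0.0285],"twist": [-0.0117,-0.025,0.0867]},
    {"offset": [-0.0093,0.0239,0.0294],"twist": [-0.0117,-0.025,0.0867]},
    {"offset": [-0.0049,0.0243,0.0301],"twist": [-0.0117,-0.025,0.0867]},
    {"offset": [-0.0004,0.0241,0.0307],"twist": [-0.0117,-0.025,0.0867]},
    {"offset": [0,0,0],"twist": [0,0,0]}
  ]
}}

```text
t: 3.45
eef_pos: [0.3978, 0.337, 0.2176]
ee_rot: [2.58, 0.002, 0.478]
wrist_force: [-0.4, 0.3, -0.3]
finger_gap: 1.003
```

Run:
```python
from h import *
from cell import ctrl
s=ctrl.snapshot("wrist");pickle.dump(s,open("w1.pkl","wb"))
pad=np.load("pad.npy")
im=s["img"][:,:,::-1].copy()
ax=np.array([-.530,0,.848]);c=np.array([-36.9,0,107.5]);n=np.array([.848,0,.53])
pts=[c+ax*17*i+np.array([0,47*j,0])+n*8*k for i in(-1,1) for j in(-1,1) for k in(-1,1)]
q=proj(s,T2(*pad,np.array(pts)/1000))
cv2.polylines(im,[cv2.convexHull(np.round(q).astype(np.int32))],True,(0,255,255),1)
q=proj(s,T2(*pad,np.array([(-40,22,0),(-40,-22,0),(30,-22,0),(30,22,0)])/1000))
cv2.polylines(im,[np.round(q).astype(np.int32)],True,(0,255,0),1)
cv2.imwrite("pics/w1.png",im); print(now())
```

```text
({'t': 3.5, 'qpos': array([-1.55238863,  0.47871785,  0.5958098 ,  1.70112304,  0.23231726,
        1.3212978 , -2.14961771]), 'joint_vel': array([-0.0149423 , -0.02476826, -0.03387826, -0.01150581,  0.00103204,
       -0.00284759,  0.0326762 ]), 'tau': array([  1.22079257, -57.13665247,  11.2401098 , -26.86641276,
         2.70370826,   1.80822719,  -0.82138667]), 'eef_pos': array([0.39708886, 0.33841189, 0.21786447]), 'ee_rot': array([2.58173616, 0.00326711, 0.48395326]), 'wrist_force': array([-0.08477346,  0.12681887, -0.10522232]), 'ft_torque': array([0.52314395, 0.41671829, 0.00692177]), 'finger_gap': 0.9931628982997446}, array([0.39708886, 0.33841189, 0.21786447]), array([[ 0.88515774,  0.39578388,  0.24464444],
       [ 0.4652796 , -0.7492186 , -0.4713665 ],
       [-0.0032671 ,  0.53106177, -0.84732681]]))
```

View pics/w1.png

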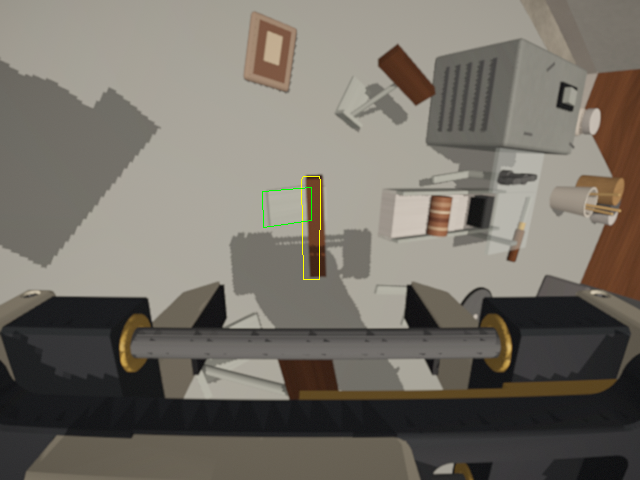

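Run:
```python
from h import *
s=pickle.load(open("w1.pkl","rb"))
cv2.imwrite("pics/w1z.png",cv2.resize(s["img"][165:290,240:380,::-1],None,fx=5,fy=4.8,interpolation=cv2.INTER_CUBIC))
cv2.imwrite("pics/w1y.png",cv2.resize(s["img"][130:250,370:550,::-1],None,fx=4,fy=4,interpolation=cv2.INTER_CUBIC))
```

```text
(no output)
```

View pics/w1z.png

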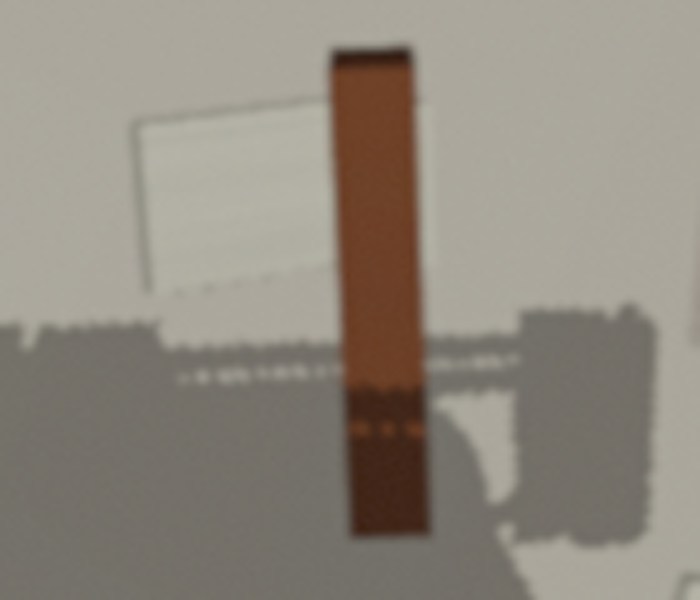

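View pics/w1y.png

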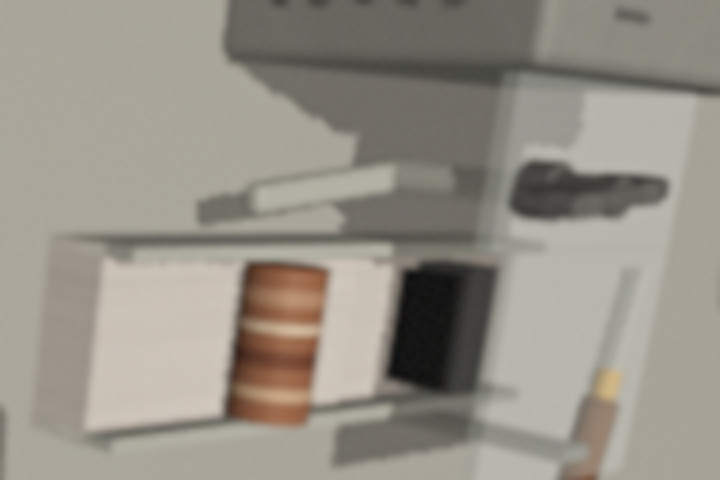

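```bash
cat > padfit.py <<'E'
from h import *
from scipy.optimize import least_squares
w=pickle.load(open("w1.pkl","rb"));sc=pickle.load(open("scene0.pkl","rb"));sd=pickle.load(open("side0.pkl","rb"))
cw=lambda x,y:(240+x/5-.4,165+y/4.8-.4)
ax=np.array([-.530,0,.848]);c=np.array([-36.9,0,107.5]);n=np.array([.848,0,.53])
B=lambda i,j,k:c+ax*17*i+np.array([0,47*j,0])+n*8*k
O=[(w,cw(332,68),B(1,1,-1)),(w,cw(412,65),B(1,1,1)),(w,cw(430,535),B(1,-1,1)),(w,cw(350,537),B(1,-1,-1)),(w,cw(135,122),(-40,22,2)),(w,cw(150,293),(-40,-22,2))]
c2=lambda x,y:(340+x/3-.333,180+y/3-.333);c4=lambda x,y:(170+x/3.8-.37,140+y/3.8-.37)
O2=[(sc,c2(262,392),(-40,22,3)),(sc,c2(250,352),(-40,-22,3)),(sc,c2(172,404),(30,22,0)),(sd,c4(380,248),(-40,-22,2)),(sd,c4(507,235),(30,22,26))]
for OO in (O,O+O2):
  f=lambda p:np.concatenate([proj(s,T2(*p[:3],np.array([P])/1000+[0,0,p[3] if len(p)>3 else 0]))[0]-uv for s,uv,P in OO])
  for x0 in ([.445,.244,-1.09],[.445,.244,-1.09,0]):
    r=least_squares(f,x0);print(np.round(r.x,4),np.round(r.fun.reshape(-1,2),1).tolist())
    if OO is O and len(x0)==3: np.save("pad.npy",r.x)
E
python3 padfit.py
```

```text
[ 0.4504  0.2401 -1.0483] [[-0.8, 0.1], [1.3, 0.0], [0.5, -0.0], [0.0, 0.1], [-0.5, -0.0], [-0.7, -0.3]]
[ 0.4505  0.2392 -1.0493 -0.0015] [[-0.8, 0.3], [1.2, 0.3], [0.3, -0.3], [-0.1, -0.2], [-0.4, 0.1], [-0.6, -0.3]]
[ 0.4498  0.2406 -1.0527] [[-1.3, 0.2], [0.8, 0.2], [-0.3, 0.3], [-0.8, 0.4], [-1.0, 0.2], [-1.3, -0.1], [-1.5, 1.5], [-2.9, 0.2], [-2.5, 1.5], [0.8, -1.1], [0.8, -0.5]]
[ 0.4499  0.2417 -1.0521  0.0021] [[-1.0, -0.1], [1.2, -0.1], [0.2, 0.7], [-0.5, 0.8], [-1.0, -0.0], [-1.2, -0.0], [-0.9, 1.0], [-2.4, -0.3], [-2.0, 1.1], [0.6, -2.0], [0.7, -1.5]]
```

Run:
```python
from h import *
pad=np.array([.45,.2405,-1.05]);np.save("pad.npy",pad)
s,p,Rm=now()
Rt=toolR(pad[2]);g=T2(*pad,[(-.0369,0,.1075)])[0]
a=g+Rt[:,2]*(0.019-0.08); b=g+Rt[:,2]*0.019
show(rows(p,Rm,a,Rt)); show(rows(a,Rt,b,Rt,n=4)); print(a,b)
```

```text
{"offset":[-0.0011, 0.0045, 0.072],"twist":[0.0004, 0.0071, -0.0094]}
{"offset":[-0.002, 0.0046, 0.072],"twist":[0.0004, 0.0071, -0.0094]}
{"offset":[-0.0, -0.0, 0.04],"twist":[0.0, 0.0, 0.0]}
{"offset":[-0.0, -0.0, 0.04],"twist":[0.0, 0.0, 0.0]}
{"offset":[-0.0, -0.0, 0.04],"twist":[0.0, 0.0, 0.0]}
{"offset":[-0.0, -0.0, 0.04],"twist":[0.0, 0.0, 0.0]}
[0.41555561 0.30054744 0.15923093] [0.43664941 0.2637743  0.09138709]
```

Call:
{"name": "play_rows", "arguments": {
  "moves": [
    {"offset": [-0.0011,0.0045,0.072],"twist": [0.0004,0.0071,-0.0094]},
    {"offset": [-0.002,0.0046,0.072],"twist": [0.0004,0.0071,-0.0094]},
    {"offset": [0,0,0.03],"twist": [0,0,0]},
    {"offset": [0,0,0.03],"twist": [0,0,0]},
    {"offset": [0,0,0.03],"twist": [0,0,0]},
    {"offset": [0,0,0.03],"twist": [0,0,0]},
    {"offset": [0,0,0.03],"twist": [0,0,0]},
    {"offset": [0,0,0],"twist": [0,0,0]},
    {"offset": [0,0,0],"twist": [0,0,0]}
  ]
}}

```text
t: 4.4
eef_pos: [0.4346, 0.2681, 0.0963]
ee_rot: [2.585, -0.001, 0.524]
wrist_force: [0.3, 0.9, 0.0]
finger_gap: 0.998
```

Run:
```python
from h import *
from cell import ctrl
pad=np.load("pad.npy")
s,p,Rm=now();Rt=toolR(pad[2]);g=T2(*pad,[(-.0369,0,.1075)])[0];b=g+Rt[:,2]*0.019
print(s['t'],p,s['wrist_force'],s['qpos']);show(rows(p,Rm,b,Rt))
w=ctrl.snapshot("wrist");sd=ctrl.snapshot("side")
cv2.imwrite("pics/w2.png",w["img"][:,:,::-1])
cv2.imwrite("pics/s2.png",cv2.resize(sd["img"][80:260,150:390,::-1],None,fx=3,fy=3))
```

```text
4.4 [0.43458879 0.26808291 0.09629178] [0.34366981 0.88048782 0.02249537] [-1.44620883  0.56370364  0.57881212  1.93971514  0.26512868  0.9525941
 -2.1353791 ]
{"offset":[-0.0007, 0.0029, 0.0134],"twist":[-0.0014, -0.0014, 0.0015]}
```

View pics/w2.png

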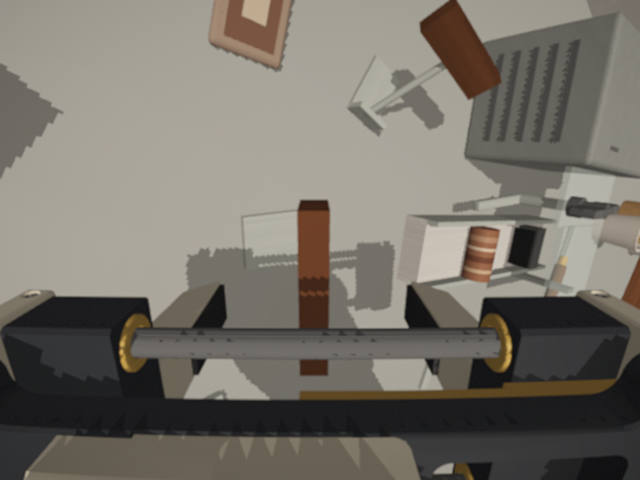

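View pics/s2.png

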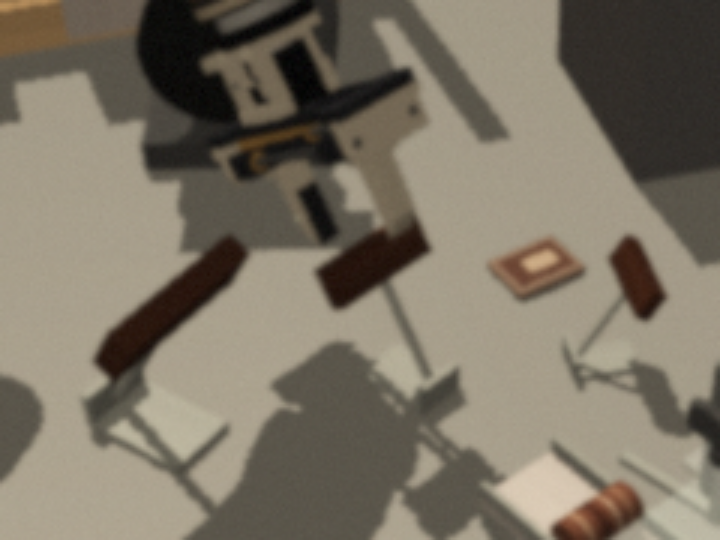

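Call:
{"name": "play_rows", "arguments": {
  "moves": [
    {"offset": [-0.0007,0.0,0.0134],"twist": [-0.0014,-0.0014,0.0015]},
    {"offset": [0,0,0],"twist": [0,0,0]},
    {"offset": [0,0,0],"twist": [0,0,0]}
  ]
}}

```text
t: 4.8
eef_pos: [0.4363, 0.2637, 0.0902]
ee_rot: [2.582, -0.0, 0.518]
wrist_force: [-0.0, 0.1, 0.4]
finger_gap: 1.003
```

Call:
{"name": "play_rows", "arguments": {
  "moves": [
    {"offset": [0,0,0],"twist": [0,0,0]},
    {"offset": [0,0,0],"twist": [0,0,0]},
    {"offset": [0,0,0],"twist": [0,0,0]},
    {"offset": [0,0,0],"twist": [0,0,0]},
    {"offset": [0,0,0],"twist": [0,0,0]},
    {"offset": [0,0,0],"twist": [0,0,0]},
    {"offset": [0,0,0],"twist": [0,0,0]},
    {"offset": [0,0,0],"twist": [0,0,0]}
  ],
  "grip": 0,
  "grip_force": 40
}}

```text
t: 5.6
eef_pos: [0.4363, 0.2638, 0.0902]
ee_rot: [2.582, -0.0, 0.518]
wrist_force: [0.4, 0.9, 0.1]
finger_gap: 0.354
```

Run:
```python
from h import *
from cell import ctrl
s,p,Rm=now();print(s)
w=ctrl.snapshot("wrist");cv2.imwrite("pics/w3.png",w["img"][:,:,::-1])
```

```text
{'t': 5.6, 'qpos': array([-1.44005666,  0.57394295,  0.57956354,  1.94669277,  0.2645246 ,
        0.93852851, -2.13836345]), 'joint_vel': array([ 0.00170045,  0.00074848, -0.00057229,  0.00094549, -0.00074828,
        0.00010424, -0.00072271]), 'tau': array([-7.74990440e-04, -5.80688488e+01,  1.14418155e+01, -2.01596600e+01,
        2.25005440e+00,  1.71030980e+00, -4.33685572e-02]), 'eef_pos': array([0.43633826, 0.26379486, 0.09019444]), 'ee_rot': array([ 2.58217047e+00, -2.66231772e-04,  5.18385755e-01]), 'wrist_force': array([0.38489579, 0.8823897 , 0.11858425]), 'ft_torque': array([ 0.45293505,  0.4448237 , -0.0004926 ]), 'finger_gap': 0.3536453712935081}
```

View pics/w3.png

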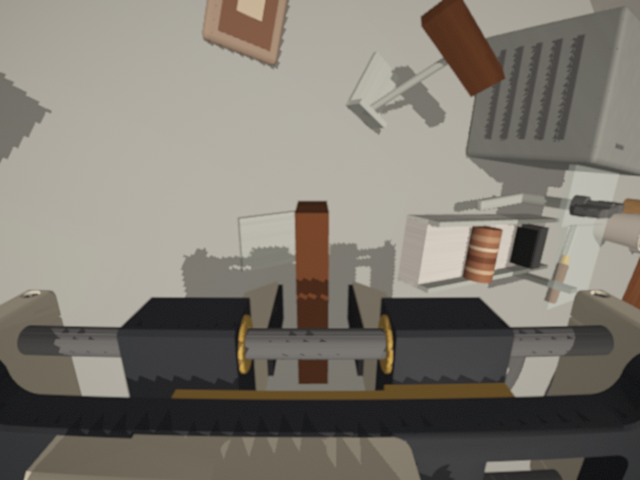

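Call:
{"name": "play_rows", "arguments": {
  "moves": [
    {"offset": [0,0,0],"twist": [0,0,0]},
    {"offset": [0,0,0],"twist": [0,0,0]},
    {"offset": [0,0,0],"twist": [0,0,0]},
    {"offset": [0,0,0],"twist": [0,0,0]}
  ]
}}

```text
t: 6.05
eef_pos: [0.4363, 0.2639, 0.0902]
ee_rot: [2.582, -0.0, 0.518]
wrist_force: [0.6, 1.2, -0.3]
finger_gap: 0.162
```

Run:
```python
from h import *
s,p,Rm=now();print(s)
st=np.load("st.npy")
```

```text
{'t': 6.05, 'qpos': array([-1.44009168,  0.57393987,  0.57950049,  1.94668624,  0.26444039,
        0.93849207, -2.13838856]), 'joint_vel': array([ 0.00183254, -0.00100098,  0.00043753,  0.0005573 ,  0.00031956,
       -0.00088701,  0.00112815]), 'tau': array([ 1.98330176e-01, -5.81837654e+01,  1.17061400e+01, -2.00596994e+01,
        2.37793811e+00,  1.86215211e+00, -4.91738215e-02]), 'eef_pos': array([0.43629608, 0.26385836, 0.0901677 ]), 'ee_rot': array([ 2.58227304e+00, -2.81346245e-04,  5.18409117e-01]), 'wrist_force': array([ 0.58389407,  1.2249516 , -0.28360129]), 'ft_torque': array([ 0.58206087,  0.51098399, -0.01443028]), 'finger_gap': 0.16187321185916162}
```

```bash
cat >> h.py <<'E'
TZ=0.0902   # TCP z with foot on counter
FA=0.0561   # face ahead of TCP
def padTCP(st,fx,fz,y=0):
    """TCP position with face front at station x=fx, foot underside z=fz"""
    return T2(*st,[(fx-FA,y,fz+TZ)])[0]
E
python3 - <<'E'
from h import *
st=np.load("st.npy")
s,p,Rm=now()
a=p+[0,0,.1]; print(a)
Rt=toolR(st[2],np.pi-2.5823)
b=padTCP(st,-.11,.10); print(b)
show(rows(p,Rm,a,Rm,n=5));show(rows(a,Rm,b,Rt))
E
```

```text
[0.43629608 0.26385836 0.1901677 ]
[0.47674704 0.13303756 0.1902    ]
{"offset":[0.0, 0.0212, -0.0339],"twist":[0.0, 0.0, 0.0]}
{"offset":[0.0, 0.0212, -0.0339],"twist":[0.0, 0.0, 0.0]}
{"offset":[0.0, 0.0212, -0.0339],"twist":[0.0, 0.0, 0.0]}
{"offset":[0.0, 0.0212, -0.0339],"twist":[0.0, 0.0, 0.0]}
{"offset":[0.0, 0.0212, -0.0339],"twist":[0.0, 0.0, 0.0]}
{"offset":[-0.0198, 0.0756, 0.0473],"twist":[0.0, -0.0115, 0.0183]}
{"offset":[-0.0168, 0.0761, 0.0476],"twist":[0.0, -0.0115, 0.0183]}
{"offset":[-0.0137, 0.0765, 0.0479],"twist":[0.0, -0.0115, 0.0183]}
```

Call:
{"name": "play_rows", "arguments": {
  "moves": [
    {"offset": [0,0.0212,-0.0339],"twist": [0,0,0]},
    {"offset": [0,0.0212,-0.0339],"twist": [0,0,0]},
    {"offset": [0,0.0212,-0.0339],"twist": [0,0,0]},
    {"offset": [0,0.0212,-0.0339],"twist": [0,0,0]},
    {"offset": [0,0.0212,-0.0339],"twist": [0,0,0]},
    {"offset": [-0.0198,0.0756,0.0473],"twist": [0,-0.0115,0.0183]},
    {"offset": [-0.0168,0.0761,0.0476],"twist": [0,-0.0115,0.0183]},
    {"offset": [-0.0137,0.0765,0.0479],"twist": [0,-0.0115,0.0183]},
    {"offset": [0,0,0],"twist": [0,0,0]},
    {"offset": [0,0,0],"twist": [0,0,0]}
  ]
}}

```text
t: 7.05
eef_pos: [0.4765, 0.1317, 0.1901]
ee_rot: [2.583, -0.0, 0.414]
wrist_force: [0.2, 0.9, -2.3]
finger_gap: 0.16
```

Run:
```python
from h import *
from cell import ctrl
s,p,Rm=now();print(s['t'],p,s['ee_rot'],s['wrist_force'],s['ft_torque'],s['qpos'],s['finger_gap'])
for n in("wrist","scene","side"):
    w=ctrl.snapshot(n);pickle.dump(w,open(n+"4.pkl","wb"))
    I=w["img"][:,:,::-1]
    cv2.imwrite(f"pics/{n}4.png",I if n=="wrist" else cv2.resize(I[180:380,180:460] if n=="scene" else I[100:330,230:510],None,fx=2.6,fy=2.6,interpolation=cv2.INTER_CUBIC))
```

```text
7.05 [0.47654511 0.13174177 0.19010661] [ 2.58285128e+00 -8.21229619e-05  4.13724907e-01] [ 0.18947126  0.93191216 -2.29127508] [0.91037923 0.57583514 0.02878749] [-1.33255851  0.36434325  0.69682844  1.97347854  0.359149    1.05332937
 -2.01548007] 0.1595863926732078
```

View pics/wrist4.png

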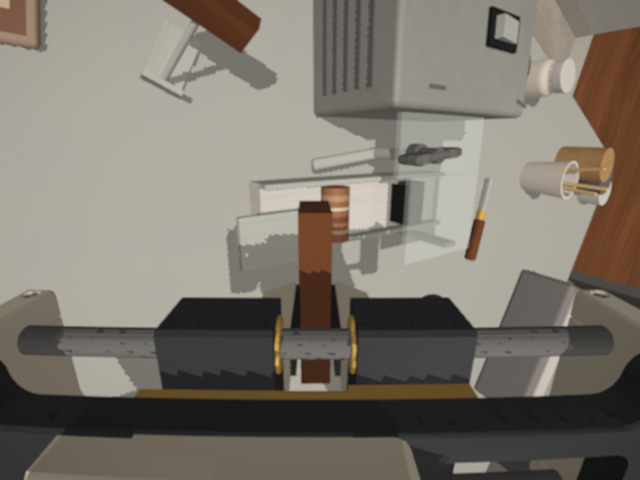

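View pics/scene4.png

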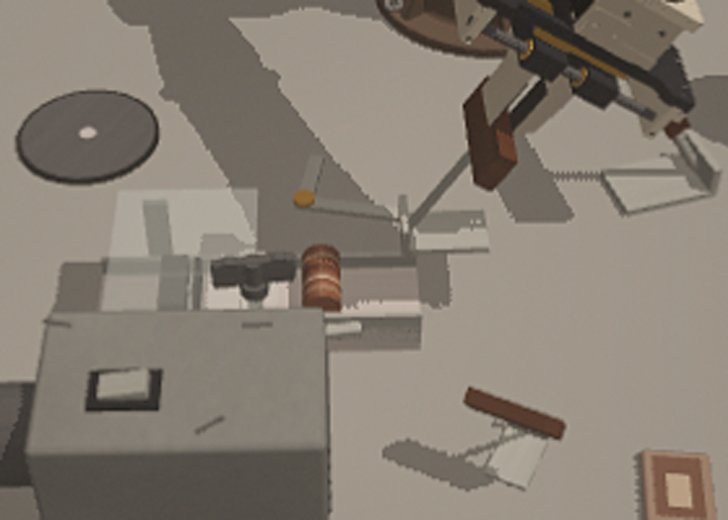

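View pics/side4.png

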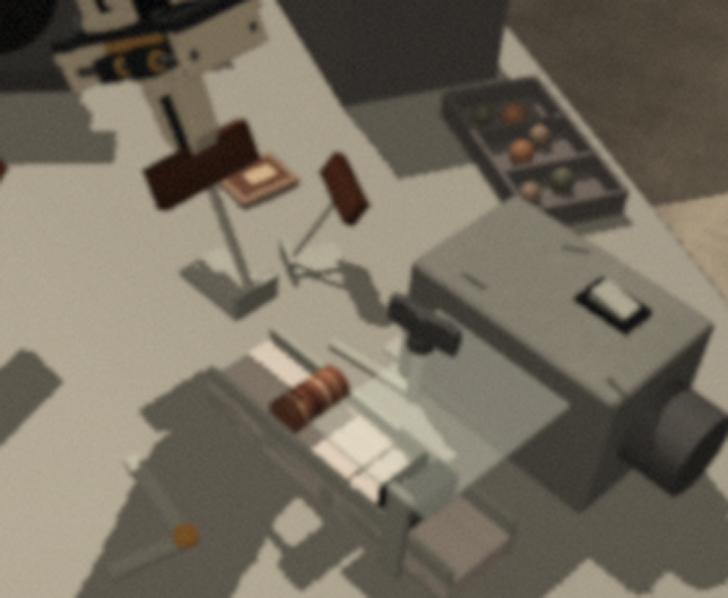

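Run:
```python
from h import *
s=pickle.load(open("wrist4.pkl","rb"))
cv2.imwrite("pics/w4a.png",cv2.resize(s["img"][95:285,225:490,::-1],None,fx=3,fy=3,interpolation=cv2.INTER_CUBIC))
```

```text
(no output)
```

View pics/w4a.png

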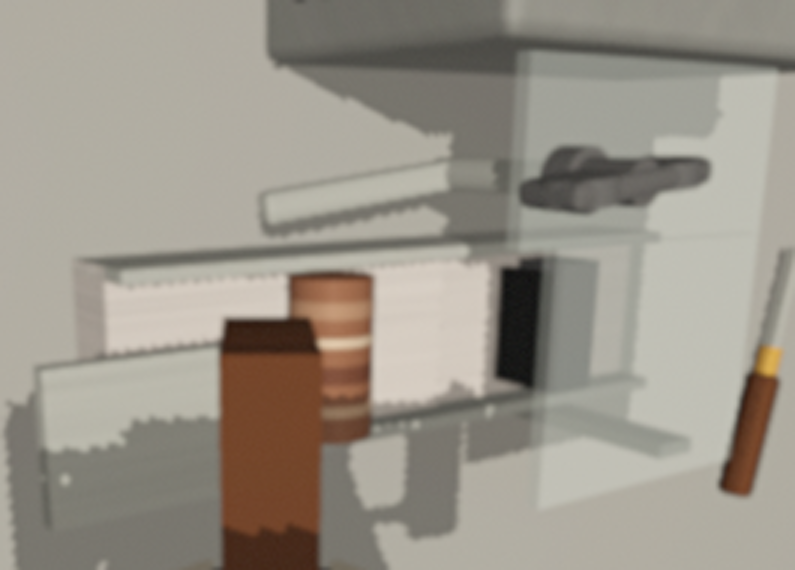

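```bash
cat > fit4.py <<'E'
from h import *
from scipy.optimize import least_squares
w=pickle.load(open("wrist4.pkl","rb"));sc=pickle.load(open("scene0.pkl","rb"));sd=pickle.load(open("side0.pkl","rb"))
c1=lambda x,y:(200+x/4-.375,240+y/4-.375);c3=lambda x,y:(300+x/4-.375,180+y/4-.375);cw=lambda x,y:(225+x/3-.33,95+y/3-.33)
A=[(sc,c1(418,237),(-50,105,134)),(sc,c1(422,455),(-50,235,134)),(sc,c1(560,153),(-130,-37,44)),(sc,c1(568,245),(-130,37,44)),
(sd,c3(355,88),(-50,105,134)),(sd,c3(667,305),(155,105,134)),(sd,c3(42,250),(-130,-37,44)),(sd,c3(137,190),(-130,37,44))]
B=[(w,cw(270,62),(-50,105,0)),(w,cw(103,268),(-130,37,44)),(w,cw(78,262),(-130,37,0)),(w,cw(492,263),(20,32,30)),(w,cw(540,508),(4,-53,104))]
for O in (B,A,A+B):
    f=lambda p:np.concatenate([proj(s,T2(*p,np.array([P])/1000))[0]-uv for s,uv,P in O])
    r=least_squares(f,[0.54,-.02,-1.15],loss='soft_l1');print(np.round(r.x,4),np.round(f(r.x).reshape(-1,2),1).tolist())
    if O is B: pb=r.x
p=r.x;np.save("st2.npy",p)
im=cv2.resize(w["img"][95:285,225:490,::-1],None,fx=3,fy=3,interpolation=cv2.INTER_CUBIC)
for pp,col in((pb,(0,255,0)),(p,(0,0,255))):
    def poly(P,cl=False):
        q=(proj(w,T2(*pp,np.array(P)/1000))-[225,95])*3+1
        cv2.polylines(im,[np.round(q).astype(int)],cl,col,1)
    for y in(-37,-32,32,37):poly([(-130,y,44),(20,y,44)])
    poly([(-130,32,30),(20,32,30),(20,-32,30),(-130,-32,30)],True)
    poly([(4,-53,106),(120,-53,106),(120,107,106),(-14,107,106),(-14,42,106),(4,42,106)],True)
    poly([(-50,105,0),(-50,105,134),(155,105,134)])
    for a in(0,.1,.15):poly([(4-84*np.cos(a),65-84*np.sin(a),54),(4,65,54)]) if pp is p else 0
cv2.imwrite("pics/w4o.png",im)
E
python3 fit4.py
```

```text
[ 0.5458 -0.0235 -1.1615] [[-0.7, 1.8], [9.2, 0.4], [0.5, -1.7], [-14.3, -2.2], [-0.7, 0.2]]
[ 0.544  -0.0189 -1.1542] [[-0.2, -2.4], [-0.2, -1.8], [-0.4, -1.4], [-0.2, 0.2], [-0.7, -2.8], [0.6, -0.3], [0.1, -1.9], [1.9, -3.1]]
[ 0.5454 -0.0208 -1.1493] [[-1.2, -2.3], [-0.9, -1.6], [-1.6, -1.5], [-1.3, 0.1], [0.0, -2.3], [1.8, -0.0], [0.8, -1.2], [2.6, -2.6], [-3.6, 1.6], [6.3, 1.6], [-2.1, -0.7], [-16.1, -2.8], [-1.9, -0.1]]
```

View pics/w4o.png

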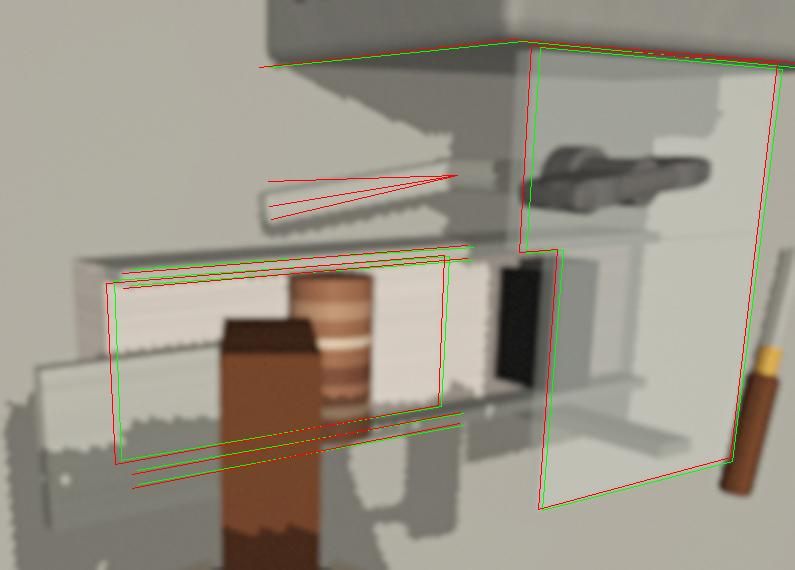

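```bash
sed -i 's/^B=.*/B=[(w,cw(270,62),(-50,105,0)),(w,cw(78,262),(-130,37,0)),(w,cw(105,282),(-130,32,30)),(w,cw(540,508),(4,-53,105)),(w,cw(443,258),(20,32,30)),(w,cw(778,68),(120,107,106)),(w,cw(732,458),(120,-53,105))]/' fit4.py
cat >> fit4.py <<'E'
st=p
def st_of(q): c,n=np.cos(st[2]),np.sin(st[2]);d=q[:2]-st[:2];return c*d[0]+n*d[1],-n*d[0]+c*d[1]
# rod in wrist: silhouette centre: visible left edge 291 right 372 at y~330 -> centre(331,345)
from cell import ctrl
print("rod",[np.round(st_of(onz(w,cw(x,300),.052)),4) for x in(291,331,372)])
print("buffer foot",st_of(onz(w,cw(497,320),.028)),"buffer top",st_of(onz(w,cw(541,262),.054)))
E
python3 fit4.py
```

```text
[ 0.5455 -0.0226 -1.1545] [[-2.0, 2.0], [-0.4, -0.9], [1.9, 0.2], [-0.3, 0.5], [1.3, -0.7], [0.7, -0.6], [-0.9, 0.3]]
[ 0.544  -0.0189 -1.1542] [[-0.2, -2.4], [-0.2, -1.8], [-0.4, -1.4], [-0.2, 0.2], [-0.7, -2.8], [0.6, -0.3], [0.1, -1.9], [1.9, -3.1]]
[ 0.5451 -0.0212 -1.1506] [[-1.4, -2.4], [-1.2, -1.8], [-1.7, -1.5], [-1.4, 0.1], [0.0, -2.2], [1.7, 0.2], [0.8, -1.1], [2.6, -2.4], [-3.3, 2.0], [-1.8, -0.4], [0.5, 0.7], [-1.1, 0.5], [0.3, -0.8], [-0.2, -1.2], [-1.4, -0.0]]
rod [array([-0.0699,  0.0241]), array([-0.0526,  0.0226]), array([-0.034,  0.021])]
buffer foot (np.float64(0.054134913078062834), np.float64(0.0016502696109160636)) buffer top (np.float64(0.05157135283731762), np.float64(0.02974087587521239))
```

View pics/w4o.png

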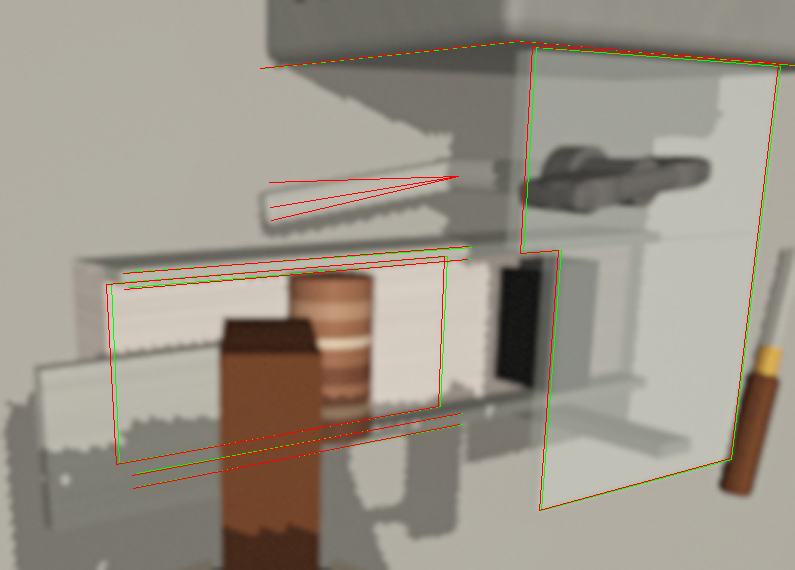

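Run:
```python
from h import *
np.save("st2.npy",[.5453,-.0218,-1.1525])
w=pickle.load(open("wrist4.pkl","rb"));sc=pickle.load(open("scene4.pkl","rb"));sd=pickle.load(open("side4.pkl","rb"))
s,p,Rm=now();yaw=s['ee_rot'][2]-np.pi/2
o=np.array([p[0],p[1]])
P=np.array([(FA-.07,.022,p[2]-TZ+.002),(FA-.07,-.022,p[2]-TZ+.002),(FA,.022,p[2]-TZ),(FA,-.022,p[2]-TZ),(FA,.022,p[2]-TZ+.026),(FA,-.022,p[2]-TZ+.026)])
Q=T2(*o,yaw,P)
print(((proj(w,Q)-[225,95])*3+1).round(1).tolist())
print(((proj(sc,Q)-[180,180])*2.6+.8).round(1).tolist());print(((proj(sd,Q)-[230,100])*2.6+.8).round(1).tolist())
st=np.load("st2.npy")
Rt=toolR(st[2],np.pi-2.5823)
a=padTCP(st,-.085,.075);b=padTCP(st,-.085,.032)
show(rows(p,Rm,a,Rt)); show(rows(a,Rt,b,Rt))
```

```text
[[25.4, 367.8], [37.5, 527.6], [254.3, 338.0], [255.5, 480.5], [303.8, 353.1], [303.0, 505.2]]
[[486.0, 252.0], [480.5, 214.1], [398.7, 255.4], [395.7, 217.4], [399.7, 232.1], [396.6, 194.2]]
[[222.9, 249.4], [182.3, 273.4], [280.1, 295.6], [239.2, 321.2], [281.1, 272.1], [239.4, 297.7]]
{"offset":[-0.0012, 0.0239, 0.0733],"twist":[-0.0002, -0.0002, 0.0001]}
{"offset":[0.0, -0.0456, 0.0729],"twist":[0.0, 0.0, 0.0]}
```

Run:
```python
from h import *
st=np.array([.5442,-.0195,-1.154]);np.save("st2.npy",st)
s,p,Rm=now()
Rt=toolR(st[2],np.pi-2.5823)
a=padTCP(st,-.087,.065);b=padTCP(st,-.087,.033)
show(rows(p,Rm,a,Rt,n=2)); show(rows(a,Rt,b,Rt,n=2)); print(b)
```

```text
{"offset":[-0.0005, 0.0028, 0.0427],"twist":[-0.0001, -0.0003, 0.0005]}
{"offset":[-0.0004, 0.0028, 0.0427],"twist":[-0.0001, -0.0003, 0.0005]}
{"offset":[-0.0, -0.017, 0.0271],"twist":[0.0, 0.0, 0.0]}
{"offset":[-0.0, -0.017, 0.0271],"twist":[0.0, 0.0, 0.0]}
[0.48626838 0.11134929 0.1232    ]
```

Call:
{"name": "play_rows", "arguments": {
  "moves": [
    {"offset": [-0.0005,0.0028,0.0427],"twist": [-0.0001,-0.0003,0.0005]},
    {"offset": [-0.0004,0.0028,0.0427],"twist": [-0.0001,-0.0003,0.0005]},
    {"offset": [0,-0.0085,0.0136],"twist": [0,0,0]},
    {"offset": [0,-0.0085,0.0136],"twist": [0,0,0]},
    {"offset": [0,0,0],"twist": [0,0,0]},
    {"offset": [0,0,0],"twist": [0,0,0]}
  ]
}}

```text
t: 7.8
eef_pos: [0.4866, 0.1108, 0.1397]
ee_rot: [2.582, -0.0, 0.416]
wrist_force: [0.9, 0.8, -3.0]
finger_gap: 0.16
```

```bash
cat > look.py <<'E'
import sys
from h import *
from cell import ctrl
k=sys.argv[1]
s,p,Rm=now();print(s['t'],p,s['ee_rot'],s['wrist_force'])
for n in sys.argv[2:]:
    w=ctrl.snapshot(n);pickle.dump(w,open(n+k+".pkl","wb"));I=w["img"][:,:,::-1]
    I={"wrist":lambda:cv2.resize(I[90:300,200:480],None,fx=2.8,fy=2.8,interpolation=cv2.INTER_CUBIC),"scene":lambda:cv2.resize(I[210:360,220:420],None,fx=4,fy=4,interpolation=cv2.INTER_CUBIC),"side":lambda:cv2.resize(I[150:320,270:470],None,fx=3.5,fy=3.5,interpolation=cv2.INTER_CUBIC)}[n]()
    cv2.imwrite(f"pics/{n}{k}.png",I)
E
python3 look.py 5 wrist side scene
```

```text
7.8 [0.48658906 0.11082203 0.13965433] [ 2.58180439e+00 -3.27230346e-04  4.16012696e-01] [ 0.94283147  0.7838133  -3.01562914]
```

View pics/wrist5.png

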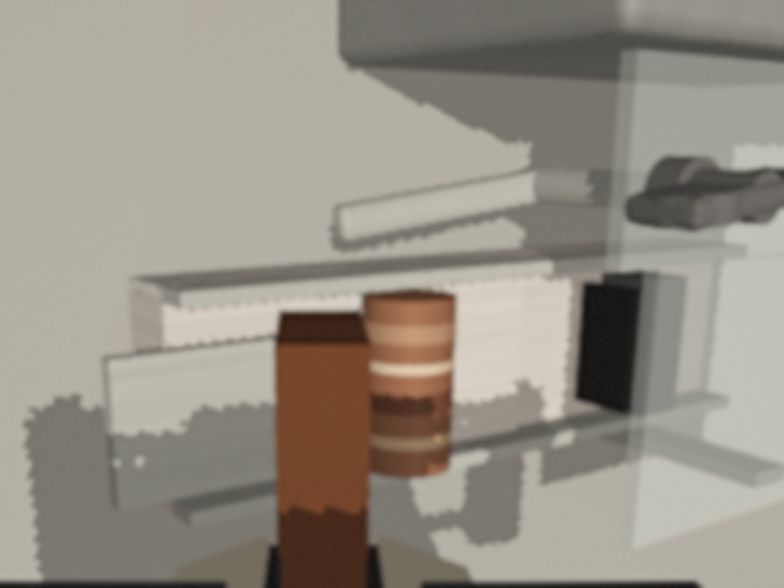

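View pics/side5.png

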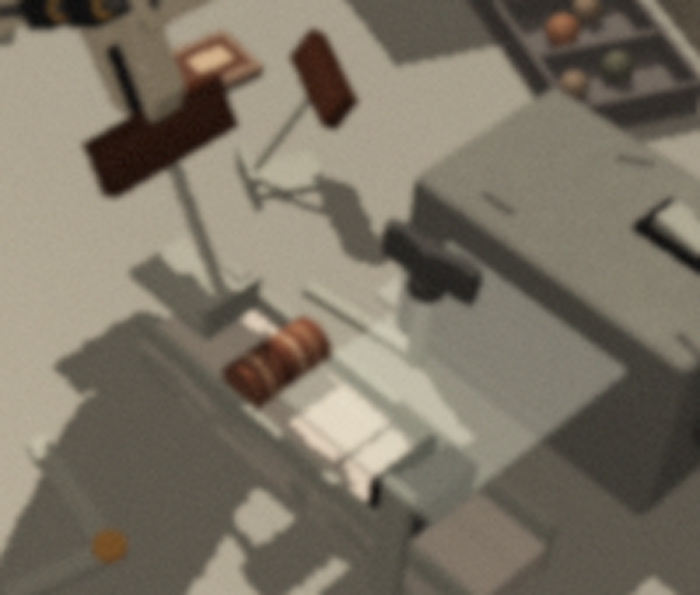

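View pics/scene5.png

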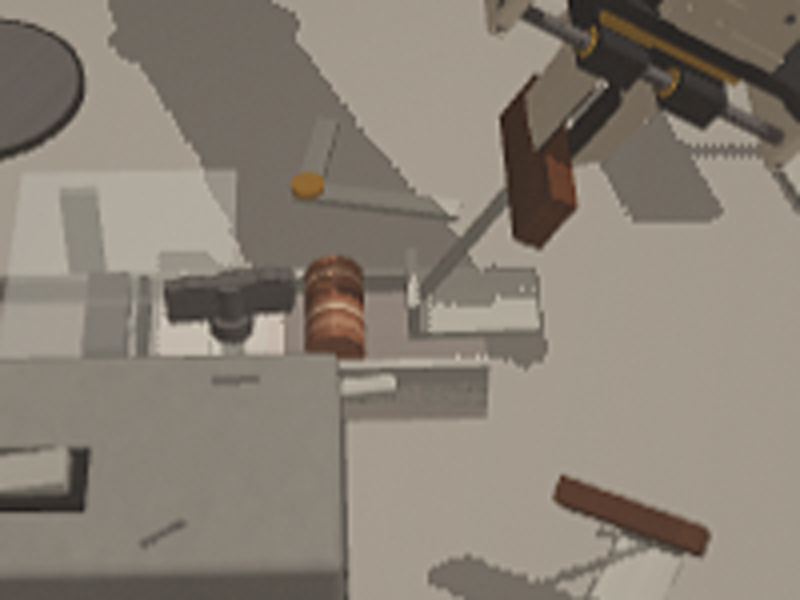

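Call:
{"name": "play_rows", "arguments": {
  "moves": [
    {"offset": [0,-0.0085,0.0136],"twist": [0,0,0]},
    {"offset": [0,-0.008,0.0128],"twist": [0,0,0]},
    {"offset": [0,0,0],"twist": [0,0,0]},
    {"offset": [0,0,0],"twist": [0,0,0]}
  ]
}}

```text
t: 8.35
eef_pos: [0.4863, 0.1095, 0.1236]
ee_rot: [2.581, 0.001, 0.414]
wrist_force: [1.2, 0.1, -2.4]
finger_gap: 0.169
```

```bash
python3 look.py 6 wrist side
python3 - <<'E'
from h import *
st=np.load("st2.npy");s,p,Rm=now()
c,n=np.cos(st[2]),np.sin(st[2]);d=p[:2]-st[:2];print("face x",(c*d[0]+n*d[1]+FA)*1000,"y",(-n*d[0]+c*d[1])*1000,"foot z",(p[2]-TZ)*1000)
E
```

```text
8.35 [0.48627971 0.10953356 0.12364169] [2.58129846e+00 6.07116938e-04 4.14490946e-01] [ 1.20894284  0.13313669 -2.38829541]
face x -85.40350358390913 y -0.40848059910503914 foot z 33.73667168967348
```

View pics/wrist6.png

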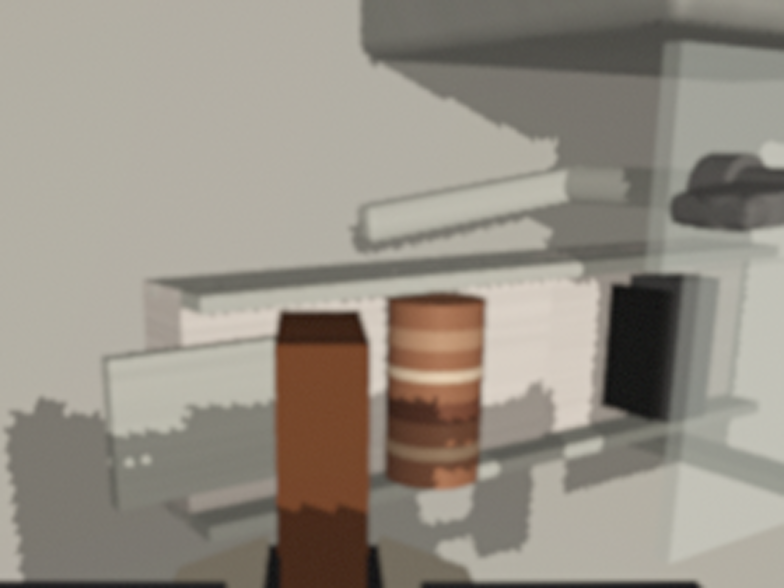

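View pics/side6.png

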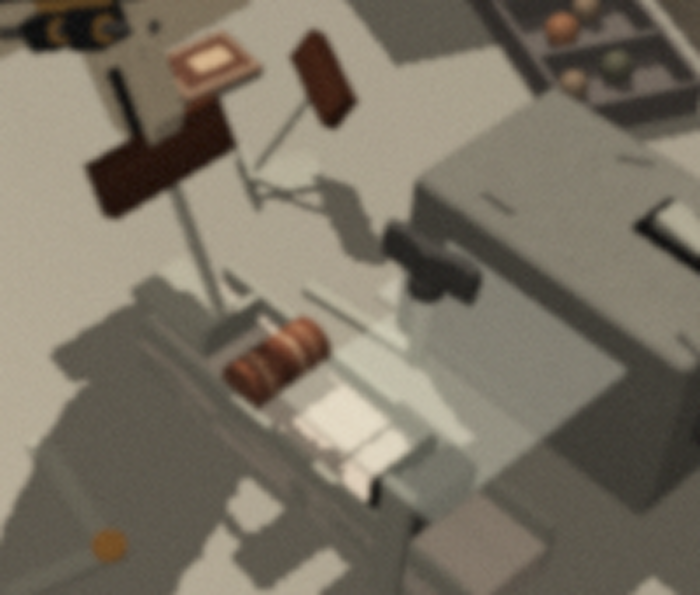

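Call:
{"name": "play_rows", "arguments": {
  "moves": [
    {"offset": [0,0.0026,0.0016],"twist": [0,0,0]},
    {"offset": [0,0.0026,0.0016],"twist": [0,0,0]},
    {"offset": [0,0.0026,0.0016],"twist": [0,0,0]},
    {"offset": [0,0.0026,0.0016],"twist": [0,0,0]},
    {"offset": [0,0.0026,0.0016],"twist": [0,0,0]},
    {"offset": [0,0.0026,0.0016],"twist": [0,0,0]},
    {"offset": [0,0.0026,0.0016],"twist": [0,0,0]},
    {"offset": [0,0.0026,0.0016],"twist": [0,0,0]},
    {"offset": [0,0.0026,0.0016],"twist": [0,0,0]},
    {"offset": [0,0.0026,0.0016],"twist": [0,0,0]}
  ]
}}

```text
t: 9.45
eef_pos: [0.4927, 0.0958, 0.124]
ee_rot: [2.582, -0.0, 0.415]
wrist_force: [0.1, 0.2, -3.4]
finger_gap: 0.164
```

Call:
{"name": "play_rows", "arguments": {
  "moves": [
    {"offset": [0,0.0026,0.0016],"twist": [0,0,0]},
    {"offset": [0,0.0026,0.0016],"twist": [0,0,0]},
    {"offset": [0,0.0026,0.0016],"twist": [0,0,0]},
    {"offset": [0,0.0026,0.0016],"twist": [0,0,0]},
    {"offset": [0,0.0026,0.0016],"twist": [0,0,0]},
    {"offset": [0,0.0026,0.0016],"twist": [0,0,0]},
    {"offset": [0,0.0026,0.0016],"twist": [0,0,0]},
    {"offset": [0,0.0026,0.0016],"twist": [0,0,0]},
    {"offset": [0,0.0026,0.0016],"twist": [0,0,0]},
    {"offset": [0,0.0026,0.0016],"twist": [0,0,0]}
  ]
}}

```text
t: 10.45
eef_pos: [0.4988, 0.0818, 0.1241]
ee_rot: [2.582, -0.0, 0.415]
wrist_force: [0.1, 0.9, -1.9]
finger_gap: 0.159
```

```bash
cat > where.py <<'E'
from h import *
st=np.load("st2.npy");s,p,Rm=now()
c,n=np.cos(st[2]),np.sin(st[2]);d=p[:2]-st[:2];print("face x",(c*d[0]+n*d[1]+FA)*1000,"y",(-n*d[0]+c*d[1])*1000,"foot z",(p[2]-TZ)*1000)
f=s['wrist_force'];print(s['t'],"F st x,y,z",c*f[0]+n*f[1],-n*f[0]+c*f[1],f[2],"yaw",s['ee_rot'][2]-np.pi/2,s['ee_rot'][0],s['finger_gap'])
E
python3 where.py;python3 look.py 7 wrist
```

```text
face x -54.89676576338659 y -0.5078408980750195 foot z 33.928234048141434
10.45 F st x,y,z -0.7513741789892471 0.42805101161969245 -1.8764799876721694 yaw -1.1560544406112419 2.5818895860160587 0.15862925492787283
10.45 [0.49880047 0.08178881 0.12412823] [ 2.58188959e+00 -1.44267129e-04  4.14741886e-01] [ 0.08722466  0.8603387  -1.87647999]
```

View pics/wrist7.png

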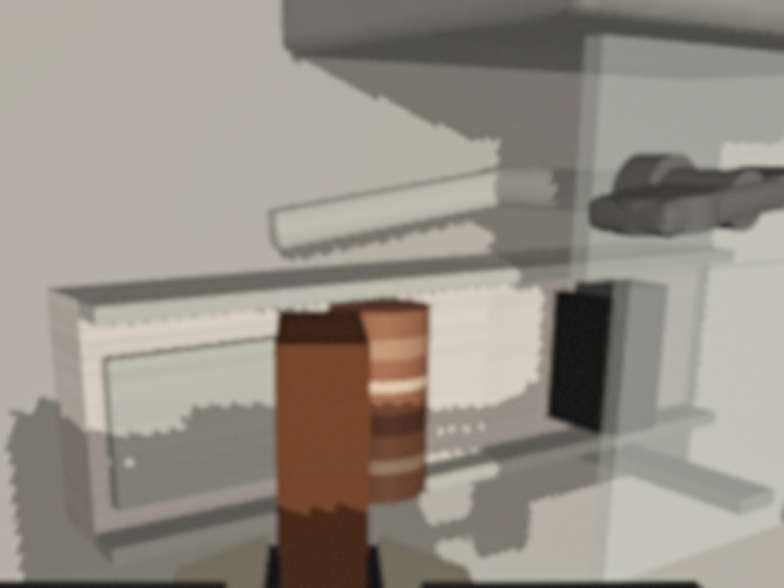

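Call:
{"name": "play_rows", "arguments": {
  "moves": [
    {"offset": [0,0.0034,0.0021],"twist": [0,0,0]},
    {"offset": [0,0.0034,0.0021],"twist": [0,0,0]},
    {"offset": [0,0.0034,0.0021],"twist": [0,0,0]},
    {"offset": [0,0.0034,0.0021],"twist": [0,0,0]},
    {"offset": [0,0.0034,0.0021],"twist": [0,0,0]},
    {"offset": [0,0.0034,0.0021],"twist": [0,0,0]},
    {"offset": [0,0.0034,0.0021],"twist": [0,0,0]},
    {"offset": [0,0.0034,0.0021],"twist": [0,0,0]},
    {"offset": [0,0.0034,0.0021],"twist": [0,0,0]},
    {"offset": [0,0.0034,0.0021],"twist": [0,0,0]}
  ]
}}

```text
t: 11.5
eef_pos: [0.5069, 0.0634, 0.1243]
ee_rot: [2.582, -0.0, 0.415]
wrist_force: [0.2, 0.1, -1.7]
finger_gap: 0.163
```

```bash
python3 where.py;python3 look.py 8 wrist
```

```text
face x -34.84374946872629 y -0.5503700857104263 foot z 34.05671264480215
11.5 F st x,y,z -0.04973765546821937 0.21699196785667485 -1.6978966471180428 yaw -1.156124328207507 2.58184536458507 0.16328241987873587
11.5 [0.5068797  0.0634353  0.12425671] [ 2.58184536e+00 -1.30398476e-04  4.14671999e-01] [ 0.17827996  0.13332518 -1.69789665]
```

View pics/wrist8.png

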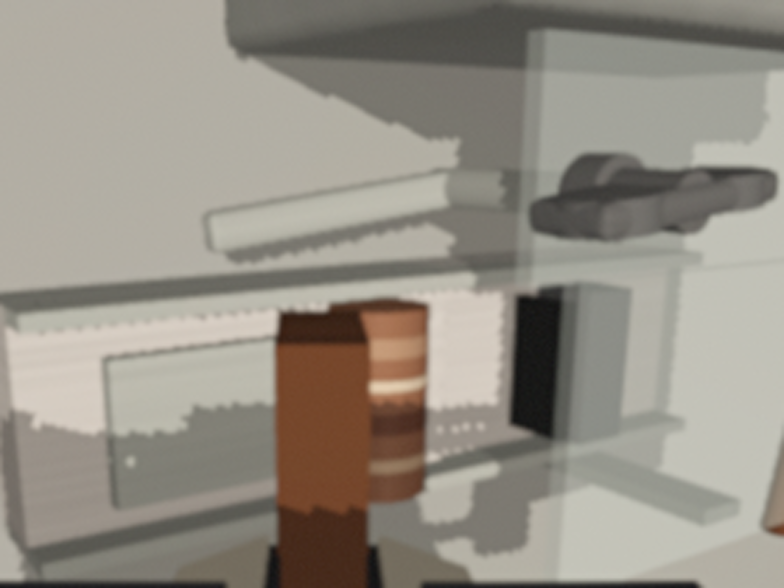

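Call:
{"name": "play_rows", "arguments": {
  "moves": [
    {"offset": [0,0.0034,0.0021],"twist": [0,0,0]},
    {"offset": [0,0.0034,0.0021],"twist": [0,0,0]},
    {"offset": [0,0.0034,0.0021],"twist": [0,0,0]},
    {"offset": [0,0.0034,0.0021],"twist": [0,0,0]},
    {"offset": [0,0.0034,0.0021],"twist": [0,0,0]},
    {"offset": [0,0.0034,0.0021],"twist": [0,0,0]},
    {"offset": [0,0.0034,0.0021],"twist": [0,0,0]},
    {"offset": [0,0.0034,0.0021],"twist": [0,0,0]},
    {"offset": [0,0.0034,0.0021],"twist": [0,0,0]},
    {"offset": [0,0.0034,0.0021],"twist": [0,0,0]}
  ]
}}

```text
t: 12.55
eef_pos: [0.5149, 0.0451, 0.1244]
ee_rot: [2.582, -0.0, 0.415]
wrist_force: [-0.0, 0.7, -2.0]
finger_gap: 0.164
```

Call:
{"name": "play_rows", "arguments": {
  "moves": [
    {"offset": [0,0.0026,0.0017],"twist": [0,0,0]},
    {"offset": [0,0.0026,0.0017],"twist": [0,0,0]},
    {"offset": [0,0.0026,0.0017],"twist": [0,0,0]},
    {"offset": [0,0.0026,0.0017],"twist": [0,0,0]},
    {"offset": [0,0.0026,0.0017],"twist": [0,0,0]},
    {"offset": [0,0.0026,0.0017],"twist": [0,0,0]}
  ]
}}

```text
t: 13.15
eef_pos: [0.5186, 0.0367, 0.1242]
ee_rot: [2.582, -0.0, 0.415]
wrist_force: [0.7, -0.7, -2.6]
finger_gap: 0.161
```

```bash
python3 where.py;python3 look.py 9 wrist side
```

```text
face x -5.610575239771445 y -0.6390851226725364 foot z 33.98808804666584
13.15 F st x,y,z 0.8935690684327022 0.39778335876810156 -2.623266904237877 yaw -1.1560960737119785 2.581868783011362 0.16105548528543082
13.15 [0.51863314 0.03666885 0.12418809] [ 2.58186878e+00 -9.76259953e-05  4.14700253e-01] [ 0.72547572 -0.65603526 -2.6232669 ]
```

View pics/wrist9.png

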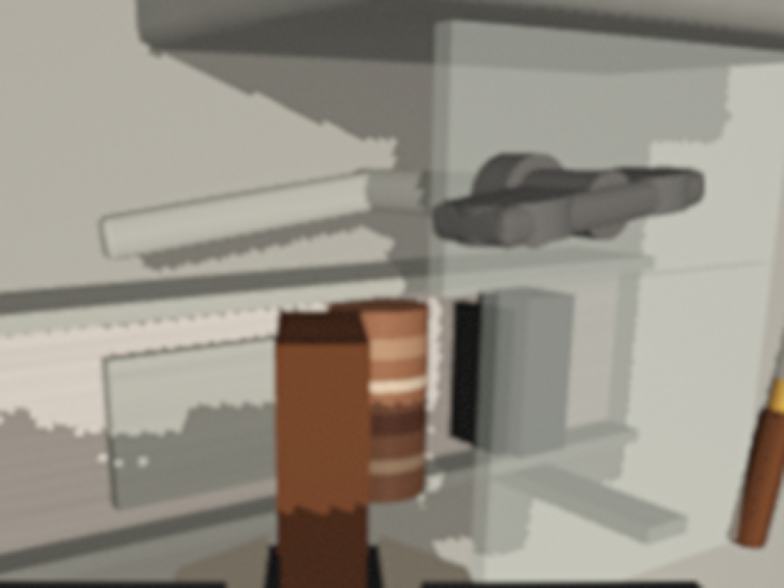

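View pics/side9.png

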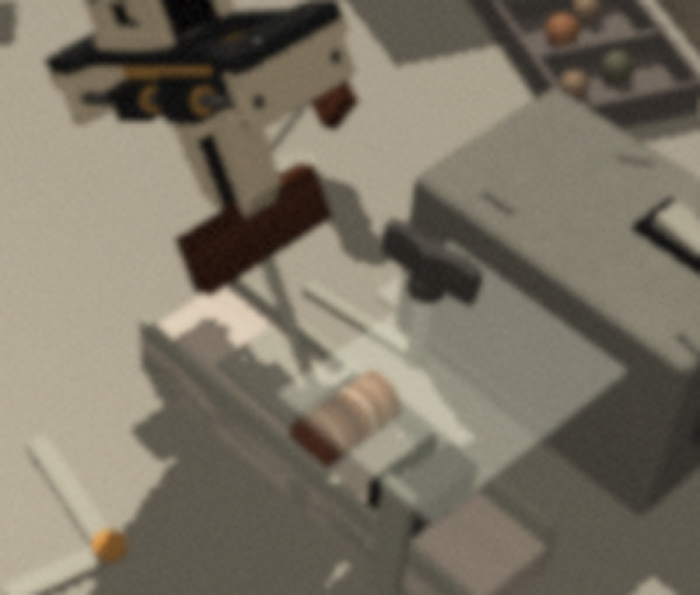

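Call:
{"name": "play_rows", "arguments": {
  "moves": [
    {"offset": [0,0.0025,0.0016],"twist": [0,0,0]},
    {"offset": [0,0.0025,0.0016],"twist": [0,0,0]},
    {"offset": [0,0.0025,0.0016],"twist": [0,0,0]},
    {"offset": [0,0.0017,0.0011],"twist": [0,0,0]},
    {"offset": [0,0.0017,0.0011],"twist": [0,0,0]},
    {"offset": [0,0.0017,0.0011],"twist": [0,0,0]},
    {"offset": [0,0.0017,0.0011],"twist": [0,0,0]},
    {"offset": [0,0.0017,0.0011],"twist": [0,0,0]},
    {"offset": [0,0.0017,0.0011],"twist": [0,0,0]},
    {"offset": [0,0.0017,0.0011],"twist": [0,0,0]}
  ]
}}

```text
t: 14.25
eef_pos: [0.5233, 0.0262, 0.1241]
ee_rot: [2.582, -0.0, 0.415]
wrist_force: [0.2, 0.5, -3.1]
finger_gap: 0.162
```

Call:
{"name": "play_rows", "arguments": {
  "moves": [
    {"offset": [0,0.0017,0.0011],"twist": [0,0,0]},
    {"offset": [0,0.0017,0.0011],"twist": [0,0,0]},
    {"offset": [0,0.0017,0.0011],"twist": [0,0,0]},
    {"offset": [0,0.0017,0.0011],"twist": [0,0,0]}
  ]
}}

```text
t: 14.65
eef_pos: [0.5249, 0.0224, 0.124]
ee_rot: [2.582, -0.0, 0.415]
wrist_force: [-0.3, -0.8, -2.0]
finger_gap: 0.167
```

```bash
python3 where.py;python3 look.py 10 wrist side
```

```text
face x 9.97630381375806 y -0.6768272798605112 foot z 33.803402778228076
14.65 F st x,y,z 0.5675494083628818 -0.5874014219809942 -2.0235378376077633 yaw -1.1561944220064464 2.581850902689545 0.16688811761167768
14.65 [0.52490872 0.02240107 0.1240034 ] [ 2.58185090e+00 -1.24014640e-04  4.14601905e-01] [-0.30735153 -0.75676139 -2.02353784]
```

View pics/wrist10.png

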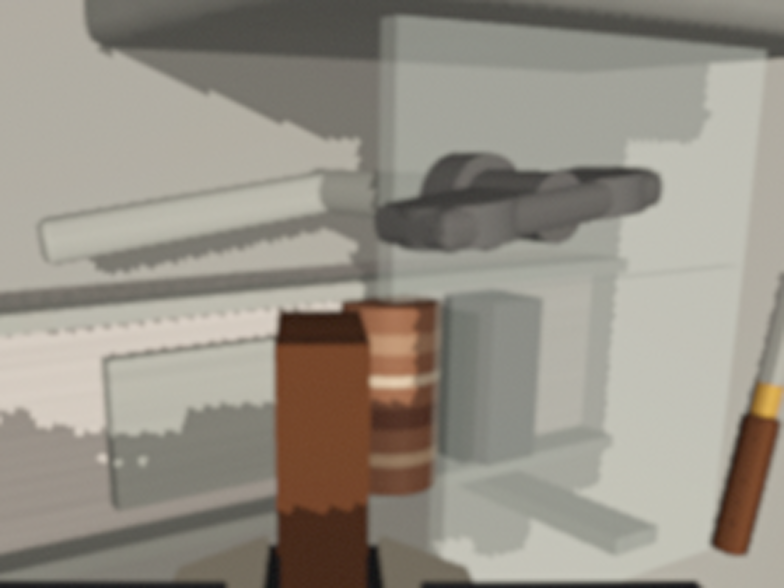

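View pics/side10.png

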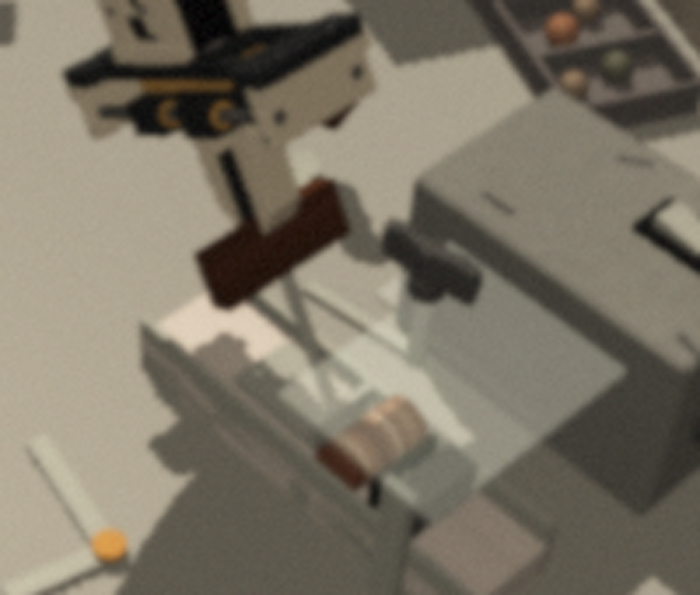

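Call:
{"name": "play_rows", "arguments": {
  "moves": [
    {"offset": [0,0.0017,0.001],"twist": [0,0,0]},
    {"offset": [0,0.0017,0.001],"twist": [0,0,0]},
    {"offset": [0,0.0017,0.001],"twist": [0,0,0]},
    {"offset": [0,0,0],"twist": [0,0,0]}
  ]
}}

```text
t: 15.15
eef_pos: [0.5261, 0.0196, 0.1241]
ee_rot: [2.582, -0.0, 0.414]
wrist_force: [-0.3, -0.6, -2.3]
finger_gap: 0.161
```

```bash
python3 where.py
```

```text
face x 13.010060746246346 y -0.6871753008817274 foot z 33.92283770173271
15.15 F st x,y,z 0.4479666632126449 -0.5266199784075627 -2.292682535769759 yaw -1.1563209789570006 2.5817823617705207 0.16116346079603477
```

Call:
{"name": "play_rows", "arguments": {
  "moves": [
    {"offset": [0,0.0017,0.001],"twist": [0,0,0]},
    {"offset": [0,0,0],"twist": [0,0,0]}
  ]
}}

```text
t: 15.35
eef_pos: [0.5265, 0.0188, 0.1241]
ee_rot: [2.582, -0.0, 0.415]
wrist_force: [1.0, 0.3, -2.9]
finger_gap: 0.163
```

```bash
python3 where.py; python3 look.py 11 wrist
```

```text
face x 13.944214237296574 y -0.6548389616024899 foot z 33.94790361650542
15.35 F st x,y,z 0.11794818621829217 0.9873144187127663 -2.939172293428804 yaw -1.1562761469100242 2.5818230972624536 0.16330144810878075
15.35 [0.52653516 0.01878175 0.1241479 ] [ 2.58182310e+00 -2.27634298e-04  4.14520180e-01] [ 0.95054034  0.29184687 -2.93917229]
```

View pics/wrist11.png

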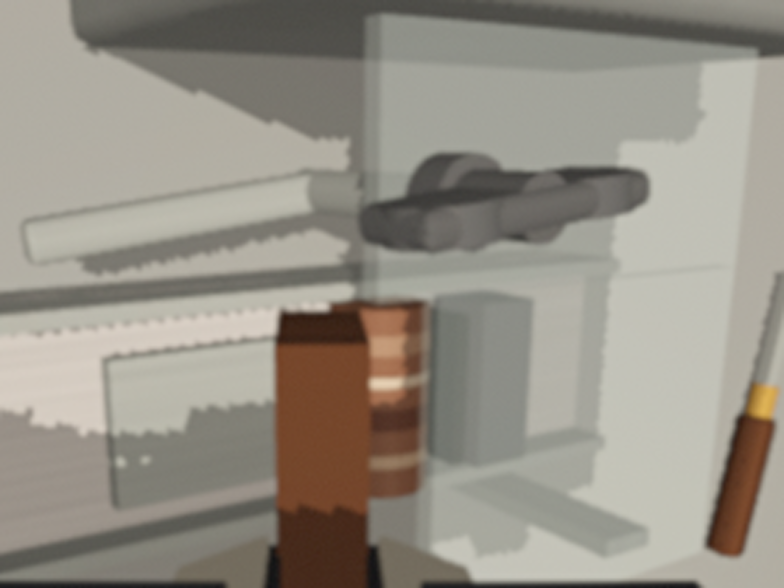

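Call:
{"name": "play_rows", "arguments": {
  "moves": [
    {"offset": [0,0.0017,0.0011],"twist": [0,0,0]},
    {"offset": [0,0,0],"twist": [0,0,0]}
  ]
}}

```text
t: 15.6
eef_pos: [0.5269, 0.0178, 0.1241]
ee_rot: [2.582, -0.0, 0.415]
wrist_force: [0.4, 0.2, -2.2]
finger_gap: 0.162
```

Call:
{"name": "play_rows", "arguments": {
  "moves": [
    {"offset": [0,0.0017,0.0011],"twist": [0,0,0]},
    {"offset": [0,0,0],"twist": [0,0,0]}
  ]
}}

```text
t: 15.8
eef_pos: [0.5273, 0.0169, 0.1241]
ee_rot: [2.582, -0.0, 0.415]
wrist_force: [-0.2, 0.3, -3.2]
finger_gap: 0.16
```

```bash
python3 where.py
```

```text
face x 15.974480340179786 y -0.6997893408307153 foot z 33.90155999266045
15.8 F st x,y,z -0.32646335617926187 -0.08568447843517342 -3.150648463759008 yaw -1.1562547425160308 2.5818314237147053 0.16020648881024782
```

Call:
{"name": "play_rows", "arguments": {
  "moves": [
    {"offset": [0,0.0017,0.0011],"twist": [0,0,0]},
    {"offset": [0,0,0],"twist": [0,0,0]}
  ]
}}

```text
t: 16.0
eef_pos: [0.5277, 0.016, 0.1241]
ee_rot: [2.582, -0.0, 0.414]
wrist_force: [0.6, -1.2, -2.7]
finger_gap: 0.165
```

```bash
python3 where.py; python3 look.py 12 wrist
```

```text
face x 16.983371279832237 y -0.7221222423270147 foot z 33.876567527319715
16.0 F st x,y,z 1.3153874695667906 0.09651152050419848 -2.659480188509637 yaw -1.1563098094754012 2.5818140416502633 0.1647642522627874
16.0 [0.52770399 0.01597554 0.12407657] [ 2.58181404e+00 -1.22620343e-04  4.14486517e-01] [ 0.62076165 -1.16370686 -2.65948019]
```

View pics/wrist12.png

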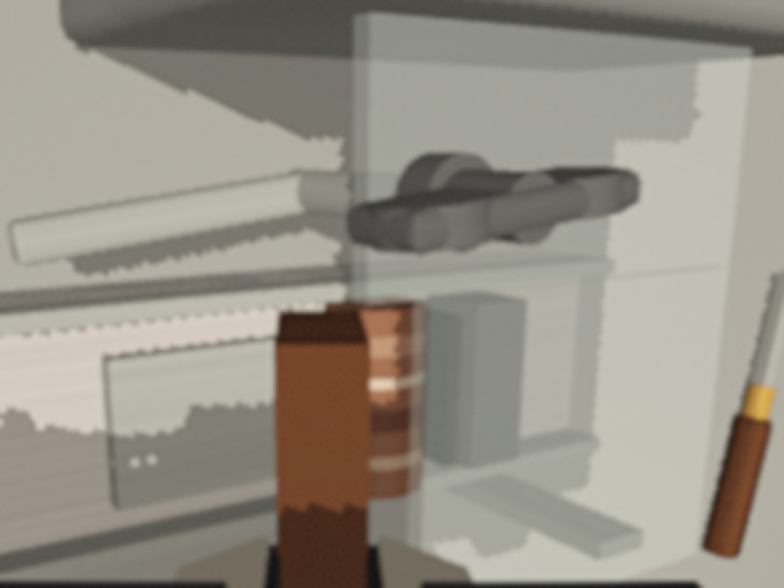

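Call:
{"name": "play_rows", "arguments": {
  "moves": [
    {"offset": [0,0.0017,0.0011],"twist": [0,0,0]},
    {"offset": [0,0,0],"twist": [0,0,0]}
  ]
}}

```text
t: 16.25
eef_pos: [0.5281, 0.0151, 0.1241]
ee_rot: [2.582, -0.0, 0.415]
wrist_force: [-0.2, 0.3, -1.8]
finger_gap: 0.166
```

Call:
{"name": "play_rows", "arguments": {
  "moves": [
    {"offset": [0,0.0017,0.0011],"twist": [0,0,0]},
    {"offset": [0,0,0],"twist": [0,0,0]}
  ]
}}

```text
t: 16.45
eef_pos: [0.5285, 0.0141, 0.124]
ee_rot: [2.582, -0.0, 0.414]
wrist_force: [-0.7, 0.5, -3.3]
finger_gap: 0.161
```

```bash
cat > avg.py <<'E'
from h import *
from cell import ctrl
st=np.load("st2.npy");c,n=np.cos(st[2]),np.sin(st[2]);F=[]
for i in range(5):
    s=ctrl.observe();f=s['wrist_force'];F.append([c*f[0]+n*f[1],-n*f[0]+c*f[1],f[2]]);ctrl.snapshot("wrist")
print(np.round(F,1).tolist(),np.mean(F,0))
E
python3 avg.py; python3 where.py
```

```text
[[-0.8, -0.4, -3.3], [0.5, 0.5, -2.7], [-0.5, 0.2, -2.4], [0.5, -0.2, -2.2], [-0.5, 0.6, -2.7]] [-0.16720648  0.14000089 -2.64232418]
face x 18.84523929445084 y -0.6689744173919311 foot z 33.83610051454441
16.7 F st x,y,z 0.17064104025299417 -0.06268851509276344 -2.989194647795723 yaw -1.1561408071439099 2.5818897488328325 0.16127161736942977
```

Call:
{"name": "play_rows", "arguments": {
  "moves": [
    {"offset": [0,0.0017,0.0011],"twist": [0,0,0]},
    {"offset": [0,0,0],"twist": [0,0,0]}
  ]
}}

```text
t: 16.9
eef_pos: [0.529, 0.0132, 0.1241]
ee_rot: [2.582, -0.0, 0.415]
wrist_force: [-0.1, -0.5, -2.2]
finger_gap: 0.169
```

```bash
python3 avg.py; python3 where.py
```

```text
[[0.4, -0.3, -2.2], [0.6, -0.9, -2.5], [0.7, -0.7, -1.8], [-0.4, -0.0, -3.0], [0.8, -0.4, -1.8]] [ 0.39525063 -0.4472009  -2.28293963]
face x 19.85898014827219 y -0.6765452900667976 foot z 33.81238457143645
17.15 F st x,y,z 0.347422359808023 -0.02567470068426131 -2.2086108985486406 yaw -1.1561084193258655 2.581855840462329 0.1625456117960284
```

Call:
{"name": "play_rows", "arguments": {
  "moves": [
    {"offset": [0,0.0017,0.0011],"twist": [0,0,0]},
    {"offset": [0,0,0],"twist": [0,0,0]}
  ]
}}

```text
t: 17.35
eef_pos: [0.5294, 0.0123, 0.124]
ee_rot: [2.582, -0.0, 0.415]
wrist_force: [-0.3, -0.4, -2.0]
finger_gap: 0.163
```

```bash
python3 avg.py; python3 where.py; python3 look.py 13 wrist side
```

```text
[[0.3, -0.4, -2.0], [-0.2, 0.5, -3.0], [-0.0, -0.2, -3.5], [0.1, 0.5, -2.9], [-0.1, 0.5, -2.4]] [ 0.01849208  0.19065299 -2.75073143]
face x 20.853927845662902 y -0.6600987581658023 foot z 33.78784538224463
17.6 F st x,y,z 0.33071261571030686 -0.3903630622078947 -2.4566511342851864 yaw -1.1560867729082713 2.5818767466074894 0.16458306591852628
17.6 [0.52932763 0.01246145 0.12398785] [ 2.58187675e+00 -1.30493136e-04  4.14709554e-01] [-0.22306089 -0.4604324  -2.45665113]
```

View pics/wrist13.png

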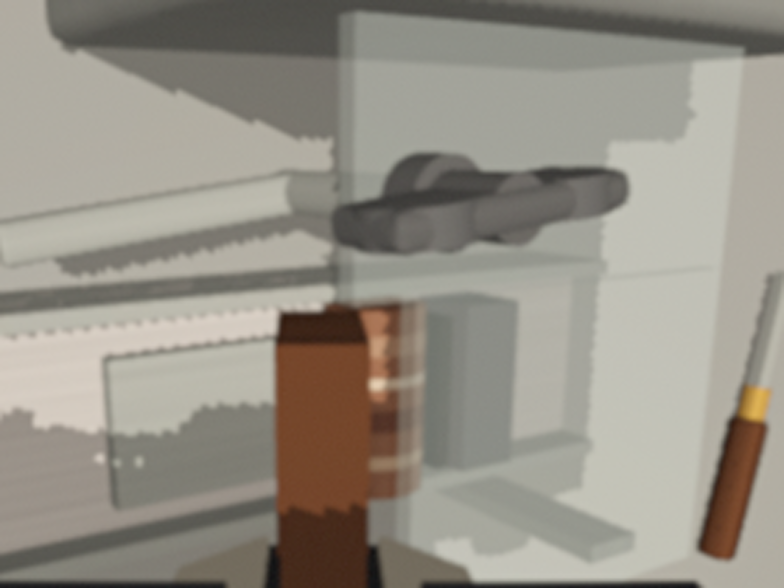

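View pics/side13.png

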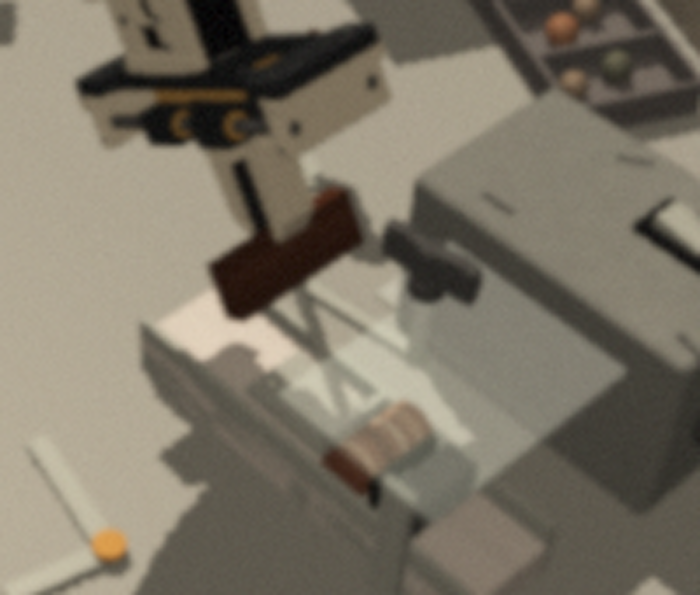

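Call:
{"name": "play_rows", "arguments": {
  "moves": [
    {"offset": [0,0.0017,0.0011],"twist": [0,0,0]},
    {"offset": [0,0,0],"twist": [0,0,0]}
  ]
}}

```text
t: 17.9
eef_pos: [0.5298, 0.0113, 0.124]
ee_rot: [2.582, -0.0, 0.415]
wrist_force: [-0.2, -0.1, -1.9]
finger_gap: 0.164
```

```bash
python3 avg.py; python3 where.py
```

```text
[[0.1, -0.2, -1.9], [0.2, 0.1, -2.7], [-0.1, -0.6, -2.1], [-0.2, -0.1, -2.4], [0.5, 0.4, -2.6]] [ 0.08735516 -0.08105981 -2.35186625]
face x 21.909327968557477 y -0.6499235912787067 foot z 33.797061360561045
18.15 F st x,y,z 0.5824032542144948 0.7172693225039917 -2.192591315765991 yaw -1.1561099779174275 2.581857811677698 0.16350075384565207
```

Call:
{"name": "play_rows", "arguments": {
  "moves": [
    {"offset": [0,0.0017,0.0011],"twist": [0,0,0]},
    {"offset": [0,0,0],"twist": [0,0,0]}
  ]
}}

```text
t: 18.35
eef_pos: [0.5302, 0.0105, 0.124]
ee_rot: [2.582, -0.0, 0.415]
wrist_force: [0.1, -0.2, -3.1]
finger_gap: 0.162
```

```bash
python3 avg.py; python3 where.py
```

```text
[[0.2, -0.0, -3.1], [0.3, -1.0, -2.2], [0.8, 0.6, -1.8], [-0.4, 0.2, -2.8], [-0.1, 0.8, -1.9]] [ 0.17855108  0.12223979 -2.38259608]
face x 22.897263230101736 y -0.6656943532124433 foot z 33.772037974471644
18.6 F st x,y,z 0.5677875026274289 -0.19228655881443785 -2.7134650413370136 yaw -1.1561084684614158 2.581875421231202 0.16183869166911716
```

Call:
{"name": "play_rows", "arguments": {
  "moves": [
    {"offset": [0,0.0017,0.0011],"twist": [0,0,0]},
    {"offset": [0,0,0],"twist": [0,0,0]}
  ]
}}

```text
t: 18.8
eef_pos: [0.5307, 0.0098, 0.124]
ee_rot: [2.582, -0.0, 0.415]
wrist_force: [0.1, 1.5, -3.1]
finger_gap: 0.163
```

```bash
python3 avg.py; python3 where.py
```

```text
[[-1.3, 0.7, -3.1], [-0.4, -0.3, -3.1], [-1.6, -0.4, -2.3], [-0.8, -0.1, -1.4], [-1.5, 0.3, -1.5]] [-1.13392618  0.05139919 -2.27567269]
face x 23.817265884645938 y -0.5998869656265517 foot z 33.74556827138722
19.05 F st x,y,z -1.7273376449365325 0.5474440222206145 -2.757519047875381 yaw -1.1559882752977708 2.581970596096003 0.16644323549158238
```

Call:
{"name": "play_rows", "arguments": {
  "moves": [
    {"offset": [0,0.0017,0.0011],"twist": [0,0,0]},
    {"offset": [0,0,0],"twist": [0,0,0]}
  ]
}}

```text
t: 19.25
eef_pos: [0.5311, 0.0089, 0.124]
ee_rot: [2.582, -0.0, 0.415]
wrist_force: [-1.4, 1.4, -0.6]
finger_gap: 0.166
```

```bash
python3 avg.py; python3 where.py; python3 look.py 14 wrist side
```

```text
[[-1.8, -0.7, -0.6], [-1.7, 0.3, -1.2], [-2.3, 0.1, -1.6], [-2.0, 0.7, -0.7], [-1.6, -0.1, -0.5]] [-1.88367754  0.02519651 -0.90679972]
face x 24.814137783361055 y -0.5710245950266007 foot z 33.74466674379635
19.5 F st x,y,z -3.2490194431747037 0.9690676836782838 -1.0184870790314207 yaw -1.1558710861116128 2.581970685265647 0.1623336199433857
19.5 [0.53101231 0.00887633 0.12394467] [ 2.58197069e+00 -2.26847039e-04  4.14925241e-01] [-0.42920434  3.36318349 -1.01848708]
```

View pics/wrist14.png

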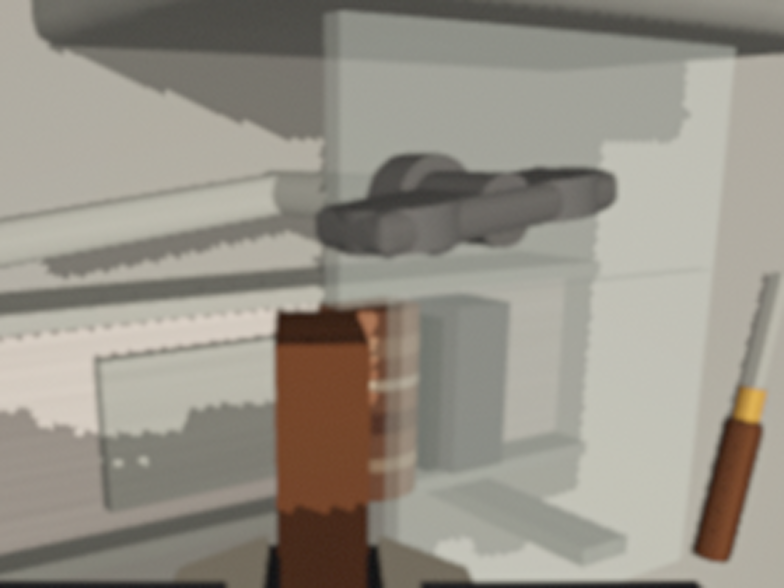

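View pics/side14.png

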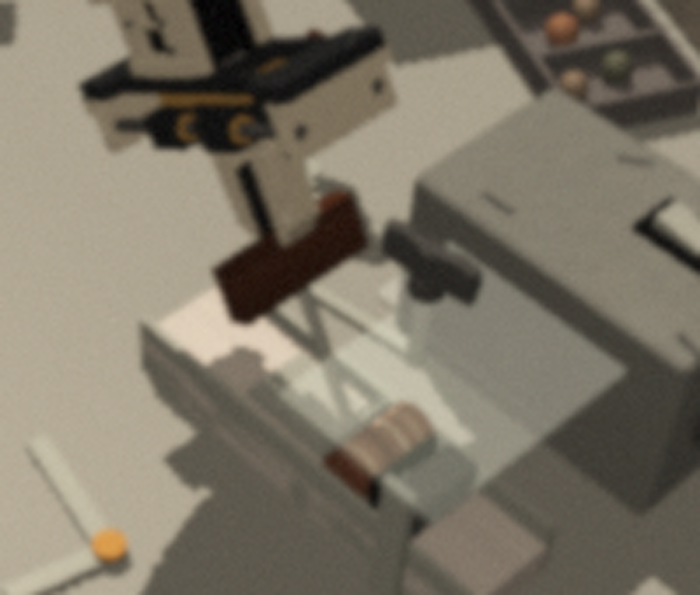

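Call:
{"name": "play_rows", "arguments": {
  "moves": [
    {"offset": [0,0.0017,0.0011],"twist": [0,0,0]},
    {"offset": [0,0,0],"twist": [0,0,0]}
  ]
}}

```text
t: 19.8
eef_pos: [0.5315, 0.0079, 0.124]
ee_rot: [2.582, -0.0, 0.415]
wrist_force: [-0.7, 2.3, -1.8]
finger_gap: 0.165
```

```bash
python3 avg.py; python3 where.py
```

```text
[[-2.4, 0.3, -1.8], [-2.9, 0.6, -0.6], [-3.8, 0.3, -0.9], [-3.5, 0.3, -0.2], [-3.1, 0.4, -0.6]] [-3.16343146  0.38825129 -0.81258382]
face x 25.89876596003764 y -0.6095071004808532 foot z 33.73563249035208
20.05 F st x,y,z -2.949979555402892 -0.05869662683303778 0.6612269404360538 yaw -1.1560682310846322 2.5819102251261405 0.15876252275775005
```

Call:
{"name": "play_rows", "arguments": {
  "moves": [
    {"offset": [0,0.0017,0.0011],"twist": [0,0,0]},
    {"offset": [0,0,0],"twist": [0,0,0]}
  ]
}}

```text
t: 20.25
eef_pos: [0.5318, 0.0069, 0.1239]
ee_rot: [2.582, -0.0, 0.415]
wrist_force: [-2.0, 3.4, -0.7]
finger_gap: 0.164
```

```bash
python3 avg.py; python3 where.py; python3 look.py 15 wrist
```

```text
[[-3.9, -0.4, -0.7], [-4.3, -0.9, -0.1], [-4.1, 0.5, -0.8], [-3.7, -0.9, -0.0], [-4.5, 0.3, 0.0]] [-4.12535962 -0.29504217 -0.31158054]
face x 26.930531551579705 y -0.6634103881543347 foot z 33.71247872529198
20.5 F st x,y,z -3.34612751024176 0.37962557129972685 0.6361898032550748 yaw -1.1560381772266661 2.581889108600482 0.16379511933215163
20.5 [0.53178462 0.00690372 0.12391248] [ 2.58188911e+00 -1.25093599e-04  4.14758150e-01] [-1.00749722  3.21335249  0.6361898 ]
```

View pics/wrist15.png

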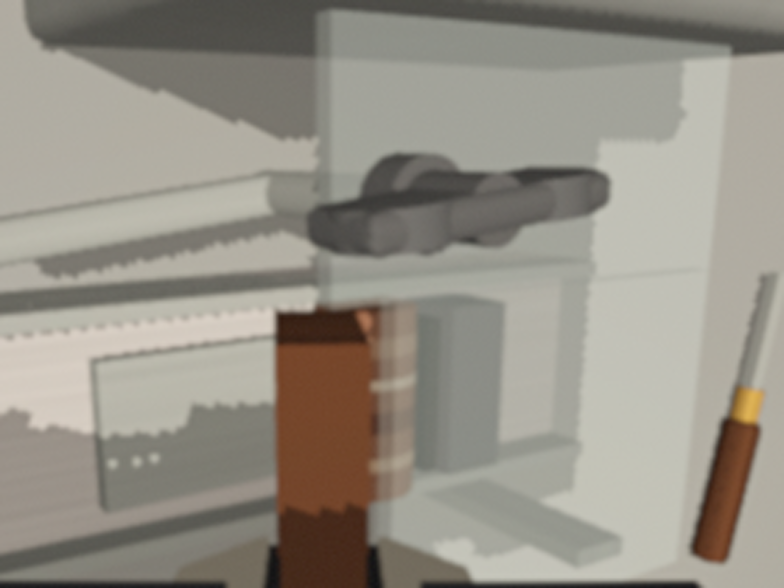

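Call:
{"name": "play_rows", "arguments": {
  "moves": [
    {"offset": [0,0.0017,0.0011],"twist": [0,0,0]},
    {"offset": [0,0,0],"twist": [0,0,0]},
    {"offset": [0,0,0],"twist": [0,0,0]}
  ]
}}

```text
t: 20.85
eef_pos: [0.5322, 0.006, 0.1239]
ee_rot: [2.582, -0.0, 0.415]
wrist_force: [-2.0, 3.7, -0.3]
finger_gap: 0.165
```

```bash
python3 avg.py; python3 where.py; python3 look.py 16 side
```

```text
[[-4.2, -0.3, -0.3], [-3.7, -0.1, 0.8], [-3.4, 0.4, 0.4], [-3.9, 0.1, 0.6], [-4.7, 1.0, 1.0]] [-3.97079     0.20338333  0.50503247]
face x 27.937504857070135 y -0.6604857477892477 foot z 33.694738732922616
21.1 F st x,y,z -5.201766906884522 0.7779175341259821 0.21351983583212178 yaw -1.1560705833925082 2.58187537547382 0.1628623070816982
21.1 [0.53219495 0.00598413 0.12389474] [ 2.58187538e+00 -1.64906213e-04  4.14725743e-01] [-1.39452709  5.07137347  0.21351984]
```

Run:
```python
from h import *
out=[]
for k in("10","13","14","16"):
    I=pickle.load(open(f"side{k}.pkl","rb"))["img"][255:310,355:425,::-1]
    out.append(cv2.resize(I,None,fx=5.5,fy=5.5,interpolation=cv2.INTER_CUBIC))
cv2.imwrite("pics/cmp.png",np.vstack([np.hstack(out[:2]),np.hstack(out[2:])]))
```

```text
(no output)
```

View pics/cmp.png

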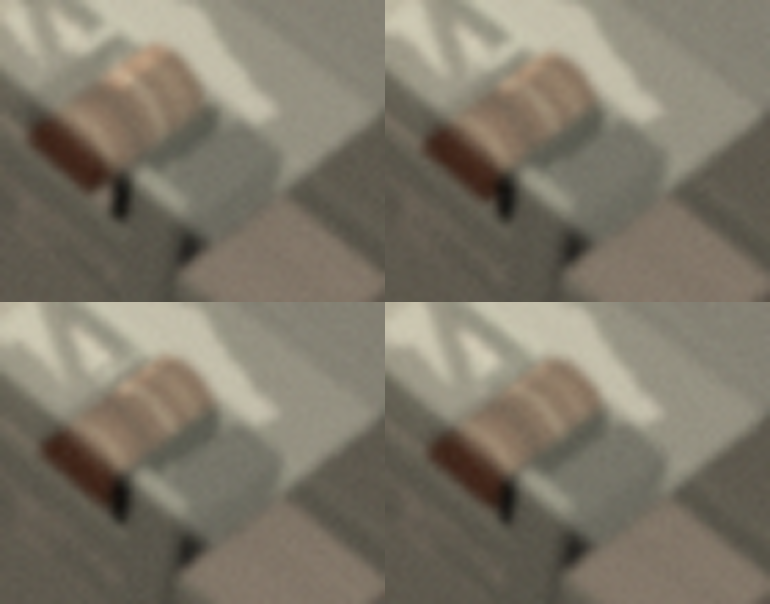

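```bash
cat > rodshift.py <<'E'
from h import *
import sys
st=np.load("st2.npy")
ref=sys.argv[1]
def patch(k,n):
    return pickle.load(open(f"{n}{k}.pkl","rb"))
a=patch(ref,"side")
q=proj(a,T2(*st,[(.030,0,.050),(.040,0,.050)])); print("px per 10mm",q[1]-q[0])
dirv=(q[1]-q[0])/10
g=lambda s:cv2.cvtColor(s["img"],cv2.COLOR_RGB2GRAY).astype(np.float32)
from scipy.ndimage import shift
from scipy.optimize import minimize_scalar,minimize
A=g(a)
x0,y0=int(q[0][0])-16,int(q[0][1])-14
for k in sys.argv[2:]:
    B=g(patch(k,"side"))
    R_=lambda s:np.s_[y0:y0+26,x0:x0+30]
    def cost(mm):
        C=shift(A[y0-25:y0+50,x0-25:x0+55],(dirv[1]*mm,dirv[0]*mm),order=3)[25:51,25:55]
        return ((C-B[y0:y0+26,x0:x0+30])**2).mean()
    c=[(cost(m),m) for m in np.arange(-3,12,.25)];print(k,min(c))
E
python3 rodshift.py 13 14 16; python3 rodshift.py 14 16 13
```

```text
px per 10mm [3.57118084 2.94032405]
14 (np.float32(20.648136), np.float64(1.25))
16 (np.float32(28.81498), np.float64(2.0))
px per 10mm [3.57118084 2.94032405]
16 (np.float32(10.889516), np.float64(1.25))
13 (np.float32(20.913906), np.float64(-1.25))
```

```bash
cat > rc.py <<'E'
from h import *
import sys
st=np.load("st2.npy")
for k in sys.argv[1:]:
    s=pickle.load(open(f"side{k}.pkl","rb"));I=s["img"].astype(float)
    w=np.clip(I[:,:,0]-I[:,:,2]-18,0,None)
    w[:250]=0;w[310:]=0;w[:,:352]=0;w[:,405:]=0
    ys,xs=np.mgrid[:480,:640]
    u=(w*xs).sum()/w.sum();v=(w*ys).sum()/w.sum()
    q=onz(s,(u,v),.05);c,n=np.cos(st[2]),np.sin(st[2]);d=q[:2]-st[:2]
    print(k,round(u,2),round(v,2),"st x %.2f y %.2f"%((c*d[0]+n*d[1])*1000,(-n*d[0]+c*d[1])*1000),int((w>0).sum()))
E
python3 rc.py 9 10 13 14 16
```

```text
9 374.38 269.73 st x 19.93 y 4.52 1793
10 378.11 272.92 st x 30.70 y 4.28 1732
13 378.35 273.09 st x 31.34 y 4.31 1734
14 378.33 273.16 st x 31.42 y 4.18 1739
16 378.59 273.41 st x 32.22 y 4.10 1752
```

```bash
for t in 25 30 38 45; do echo T $t; sed "s/-18,0/-$t,0/" rc.py > rc2.py; python3 rc2.py 9 10 13 14 16; done
```

```text
T 25
9 371.04 266.8 st x 10.04 y 4.88 678
10 376.81 273.69 st x 30.39 y 0.88 656
13 377.37 274.64 st x 32.84 y -0.01 644
14 377.44 274.84 st x 33.29 y -0.28 653
16 377.67 275.3 st x 34.42 y -0.77 644
T 30
9 371.29 265.4 st x 7.76 y 7.89 436
10 377.22 273.19 st x 30.03 y 2.43 413
13 378.22 274.85 st x 34.34 y 0.88 378
14 378.22 275.09 st x 34.76 y 0.44 376
16 378.4 275.65 st x 36.01 y -0.31 369
T 38
9 373.53 262.56 st x 5.42 y 16.70 222
10 378.5 269.63 st x 25.22 y 10.99 183
13 379.68 272.79 st x 32.55 y 6.89 179
14 379.82 273.61 st x 34.22 y 5.58 176
16 380.18 275.38 st x 37.87 y 2.87 158
T 45
9 374.34 261.1 st x 3.75 y 20.75 110
10 379.6 266.61 st x 21.12 y 18.35 38
13 381.36 267.41 st x 24.95 y 19.53 12
14 380.62 268.38 st x 25.74 y 16.59 5
16 nan nan st x nan y nan 0rc2.py:9: RuntimeWarning: invalid value encountered in scalar divide
  u=(w*xs).sum()/w.sum();v=(w*ys).sum()/w.sum()
```

Call:
{"name": "play_rows", "arguments": {
  "moves": [
    {"offset": [0,0,0],"twist": [0,0,0]},
    {"offset": [0,0,0],"twist": [0,0,0]},
    {"offset": [0,0,0],"twist": [0,0,0]}
  ],
  "grip_force": 60,
  "grip": 0
}}

```text
t: 21.45
eef_pos: [0.5322, 0.0059, 0.1239]
ee_rot: [2.582, -0.0, 0.415]
wrist_force: [-1.8, 3.0, 1.0]
finger_gap: 0.157
```

```bash
python3 avg.py; python3 where.py; python3 look.py 17 wrist side;  sed "s/-18,0/-30,0/" rc.py > rc2.py; python3 rc2.py 14 16 17
```

```text
[[-3.5, -0.5, 1.0], [-5.0, -0.2, 0.2], [-4.7, 0.3, 0.7], [-4.7, -0.2, 1.2], [-4.1, 0.1, 0.7]] [-4.40325082 -0.09114831  0.75564579]
face x 27.946919217431077 y -0.6603470811093661 foot z 33.69643237800603
21.7 F st x,y,z -4.538706269738947 0.35286018384574724 0.36132036184660055 yaw -1.1561064879200522 2.5818943039235136 0.15884452776085486
21.7 [0.53219889 0.00597558 0.12389643] [ 2.58189430e+00 -1.87311278e-04  4.14689839e-01] [-1.51476662  4.29299977  0.36132036]
14 378.22 275.09 st x 34.76 y 0.44 376
16 378.4 275.65 st x 36.01 y -0.31 369
17 378.36 275.66 st x 35.97 y -0.40 372
```

View pics/wrist17.png

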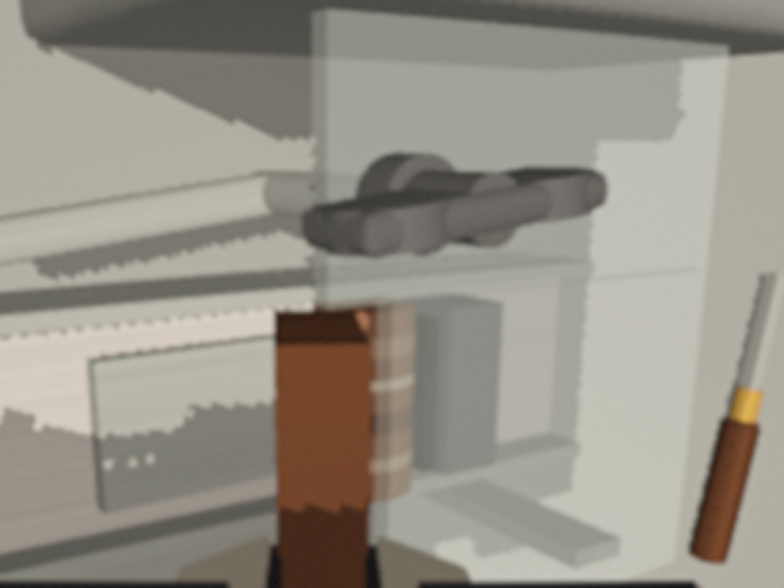

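Call:
{"name": "play_rows", "arguments": {
  "moves": [
    {"offset": [0,0,0],"twist": [-0.006,0,0]},
    {"offset": [0,0,0],"twist": [-0.006,0,0]},
    {"offset": [0,0,0],"twist": [-0.006,0,0]},
    {"offset": [0,0,0],"twist": [-0.006,0,0]},
    {"offset": [0,0,0],"twist": [0,0,0]}
  ]
}}

```text
t: 22.3
eef_pos: [0.532, 0.0063, 0.1236]
ee_rot: [2.543, 0.001, 0.416]
wrist_force: [-0.6, 3.2, -2.8]
finger_gap: 0.157
```

```bash
python3 avg.py; python3 where.py; python3 look.py 18 wrist side;  sed "s/-18,0/-30,0/" rc.py > rc2.py; python3 rc2.py 14 16 17 18
```

```text
[[-3.1, 0.7, -2.8], [-3.4, -0.1, -2.9], [-3.9, 0.5, -2.7], [-3.4, 0.3, -2.6], [-2.8, -0.4, -3.2]] [-3.29950163  0.18811549 -2.83945522]
face x 28.013815644244733 y -0.7183058885910347 foot z 33.725333367445735
22.55 F st x,y,z -3.1056522112995313 -0.17205982595327907 -3.3385787869648196 yaw -1.1563175084878352 2.5443113924123697 0.15902288558520522
22.55 [0.53217297 0.00589095 0.12392533] [ 2.54431139e+00 -2.31632130e-04  4.14478818e-01] [-1.41460078  2.77012362 -3.33857879]
14 378.22 275.09 st x 34.76 y 0.44 376
16 378.4 275.65 st x 36.01 y -0.31 369
17 378.36 275.66 st x 35.97 y -0.40 372
18 378.45 275.88 st x 36.49 y -0.65 378
```

View pics/wrist18.png

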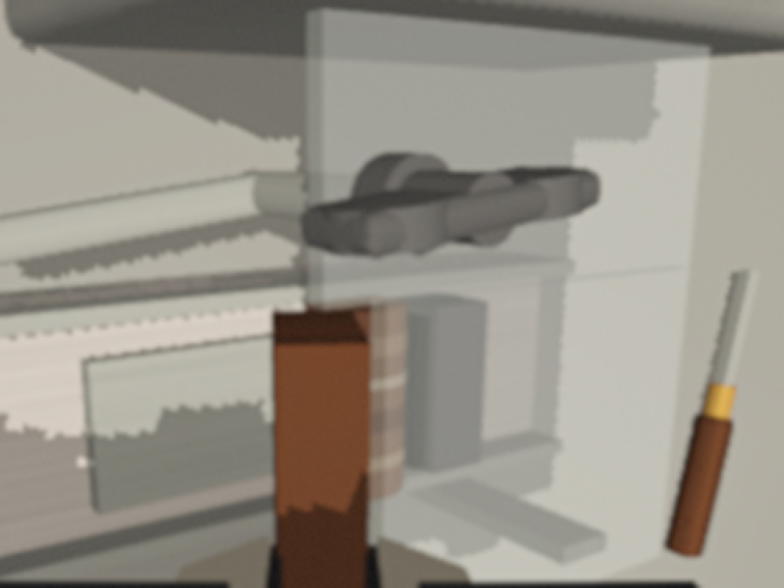

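Call:
{"name": "play_rows", "arguments": {
  "moves": [
    {"offset": [0,0.0016,0.0011],"twist": [-0.003,0,0]},
    {"offset": [0,0.0016,0.0011],"twist": [-0.003,0,0]},
    {"offset": [0,0,0],"twist": [0,0,0]},
    {"offset": [0,0,0],"twist": [0,0,0]},
    {"offset": [0,0,0],"twist": [0,0,0]}
  ]
}}

```text
t: 23.15
eef_pos: [0.533, 0.0042, 0.1239]
ee_rot: [2.535, -0.0, 0.415]
wrist_force: [-2.1, 4.5, -3.5]
finger_gap: 0.156
```

```bash
python3 avg.py; python3 where.py; python3 look.py 19 side;  python3 rc2.py 17 18 19
```

```text
[[-5.0, -0.1, -3.5], [-4.7, -0.4, -4.0], [-4.4, -0.2, -2.5], [-4.5, 0.2, -3.0], [-3.8, -0.2, -2.3]] [-4.45599696 -0.14650343 -3.06214636]
face x 29.886421626193837 y -0.6626645919102521 foot z 33.691850245283646
23.4 F st x,y,z -3.7009255634212 0.3223510117716888 -2.0911630429378087 yaw -1.1561637908714477 2.5348106530169496 0.1553758385777593
23.4 [0.53298194 0.00420118 0.12389185] [ 2.53481065e+00 -2.23994796e-04  4.14632536e-01] [-1.20350254  3.51458985 -2.09116304]
17 378.36 275.66 st x 35.97 y -0.40 372
18 378.45 275.88 st x 36.49 y -0.65 378
19 378.56 276.14 st x 37.10 y -0.97 382
```

Call:
{"name": "play_rows", "arguments": {
  "moves": [
    {"offset": [0,-0.0017,-0.0011],"twist": [0,0,0]},
    {"offset": [0,-0.0017,-0.0011],"twist": [0,0,0]},
    {"offset": [0,-0.0017,-0.0011],"twist": [0,0,0]},
    {"offset": [0,-0.0017,-0.0011],"twist": [0,0,0]},
    {"offset": [0,-0.0017,-0.0011],"twist": [0,0,0]},
    {"offset": [0,-0.0017,-0.0011],"twist": [0,0,0]},
    {"offset": [0,-0.0017,-0.0011],"twist": [0,0,0]},
    {"offset": [0,-0.0025,-0.0016],"twist": [0,0,0]},
    {"offset": [0,-0.0025,-0.0016],"twist": [0,0,0]},
    {"offset": [0,-0.0034,-0.0021],"twist": [0,0,0]}
  ]
}}

```text
t: 24.45
eef_pos: [0.5281, 0.0147, 0.1236]
ee_rot: [2.534, 0.0, 0.414]
wrist_force: [-0.4, -0.4, -2.6]
finger_gap: 0.161
```

```bash
python3 where.py; python3 look.py 20 wrist side; python3 rc2.py 13 19 20
```

```text
face x 18.280185915568488 y -0.9030767366595832 foot z 33.41855498499326
24.45 F st x,y,z 0.2497709110846822 -0.537473335812275 -2.588040198709153 yaw -1.156692928845821 2.5340422061809376 0.16107742002754782
24.45 [0.52806352 0.01471649 0.12361855] [2.53404221e+00 1.69201082e-04 4.14103398e-01] [-0.39034502 -0.44597518 -2.5880402 ]
13 378.22 274.85 st x 34.34 y 0.88 378
19 378.56 276.14 st x 37.10 y -0.97 382
20 378.21 275.16 st x 34.88 y 0.31 379
```

View pics/wrist20.png

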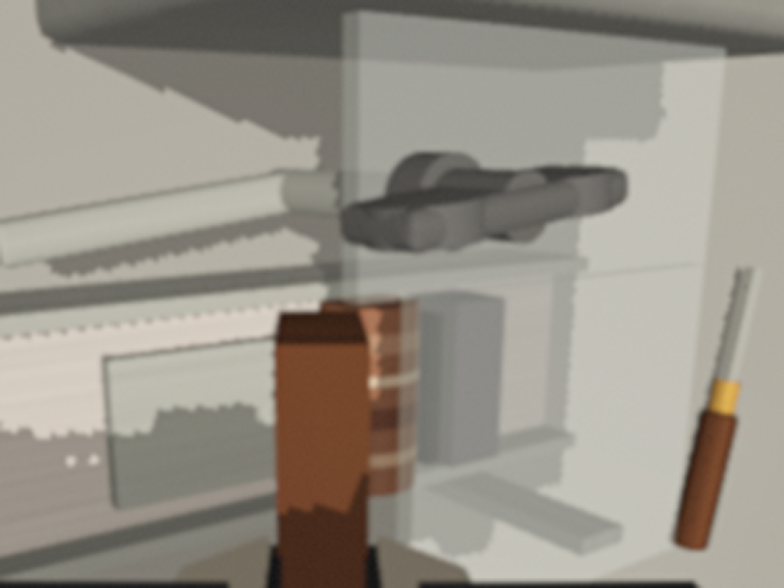

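Run:
```python
from h import *
st=np.load("st2.npy");s,p,Rm=now()
Rt=toolR(st[2]-.002,np.pi-2.582)
a=p+T2(0,0,st[2],[(-.03,0.0007,.002)])[0]
b=a+T2(0,0,st[2],[(-.05,0,.0)])[0]
show(rows(p,Rm,a,Rt,n=6));show(rows(a,Rt,b,Rt,n=4))
pad=np.load("pad.npy");P0=np.array([.4363,.2638,.0902]);R0=R.from_euler('xyz',[2.5822,-.0002,.5184]).as_matrix()
c=b+[0,0,.07];d=P0+[0,0,.06]
print();show(rows(b,Rt,c,Rt,n=3));show(rows(c,Rt,d,R0))
```

```text
{"offset":[0.0002, -0.0078, -0.0063],"twist":[0.0051, 0.0, -0.0]}
{"offset":[0.0002, -0.0079, -0.0062],"twist":[0.0051, 0.0, -0.0]}
{"offset":[0.0002, -0.0079, -0.0061],"twist":[0.0051, 0.0, -0.0]}
{"offset":[0.0002, -0.008, -0.0061],"twist":[0.0051, 0.0, -0.0]}
{"offset":[0.0002, -0.008, -0.006],"twist":[0.0051, 0.0, -0.0]}
{"offset":[0.0002, -0.0081, -0.0059],"twist":[0.0051, 0.0, -0.0]}
{"offset":[-0.0, -0.0212, -0.0133],"twist":[0.0, 0.0, 0.0]}
{"offset":[-0.0, -0.0212, -0.0133],"twist":[0.0, 0.0, 0.0]}
{"offset":[-0.0, -0.0212, -0.0133],"twist":[0.0, 0.0, 0.0]}
{"offset":[-0.0, -0.0212, -0.0133],"twist":[0.0, 0.0, 0.0]}

{"offset":[0.0, 0.0248, -0.0395],"twist":[0.0, 0.0, 0.0]}
{"offset":[0.0, 0.0248, -0.0395],"twist":[0.0, 0.0, 0.0]}
{"offset":[0.0, 0.0248, -0.0395],"twist":[0.0, 0.0, 0.0]}
{"offset":[0.0078, -0.0902, -0.0298],"twist":[0.0, 0.0088, -0.014]}
{"offset":[0.0102, -0.09, -0.0296],"twist":[0.0, 0.0088, -0.014]}
{"offset":[0.0126, -0.0898, -0.0295],"twist":[0.0, 0.0088, -0.014]}
{"offset":[0.015, -0.0895, -0.0293],"twist":[0.0, 0.0088, -0.014]}
```

Call:
{"name": "play_rows", "arguments": {
  "moves": [
    {"offset": [0.0002,-0.0078,-0.0063],"twist": [0.0051,0,0]},
    {"offset": [0.0002,-0.0079,-0.0062],"twist": [0.0051,0,0]},
    {"offset": [0.0002,-0.0079,-0.0061],"twist": [0.0051,0,0]},
    {"offset": [0.0002,-0.008,-0.0061],"twist": [0.0051,0,0]},
    {"offset": [0.0002,-0.008,-0.006],"twist": [0.0051,0,0]},
    {"offset": [0.0002,-0.0081,-0.0059],"twist": [0.0051,0,0]},
    {"offset": [0,-0.0212,-0.0133],"twist": [0,0,0]},
    {"offset": [0,-0.0212,-0.0133],"twist": [0,0,0]},
    {"offset": [0,-0.0212,-0.0133],"twist": [0,0,0]},
    {"offset": [0,-0.0212,-0.0133],"twist": [0,0,0]}
  ]
}}

```text
t: 25.55
eef_pos: [0.4959, 0.0902, 0.1254]
ee_rot: [2.583, -0.0, 0.416]
wrist_force: [-0.1, 0.1, -1.9]
finger_gap: 0.162
```

Call:
{"name": "play_rows", "arguments": {
  "moves": [
    {"offset": [0,0.0248,-0.0395],"twist": [0,0,0]},
    {"offset": [0,0.0248,-0.0395],"twist": [0,0,0]},
    {"offset": [0,0.0248,-0.0395],"twist": [0,0,0]},
    {"offset": [0.0078,-0.09,-0.03],"twist": [0,0.0088,-0.014]},
    {"offset": [0.0102,-0.09,-0.03],"twist": [0,0.0088,-0.014]},
    {"offset": [0.0126,-0.09,-0.03],"twist": [0,0.0088,-0.014]},
    {"offset": [0.015,-0.09,-0.03],"twist": [0,0.0088,-0.014]},
    {"offset": [0,0,0],"twist": [0,0,0]}
  ]
}}

```text
t: 26.35
eef_pos: [0.4325, 0.2733, 0.1484]
ee_rot: [2.586, 0.0, 0.531]
wrist_force: [-0.0, -0.6, -1.9]
finger_gap: 0.156
```

```bash
python3 - <<'E'
from h import *
s,p,Rm=now();print(s['t'],p,s['ee_rot'],s['wrist_force'],s['joint_vel'].round(3))
P0=np.array([.4363,.2638,.0902]);R0=R.from_euler('xyz',[2.5822,-.0002,.5184]).as_matrix()
a=P0+[0,0,.015];b=P0+[0,0,.002]
show(rows(p,Rm,a,R0,n=3));show(rows(a,R0,b,R0,n=2))
E
python3 look.py 21 side wrist
```

```text
26.35 [0.43252916 0.27325715 0.14843451] [2.58578286e+00 4.77059977e-04 5.31030171e-01] [-0.04502808 -0.62272621 -1.88468344] [ 0.048 -0.041  0.093  0.055  0.061  0.016  0.028]
{"offset":[-0.001, -0.0095, 0.028],"twist":[-0.0008, -0.0013, 0.0024]}
{"offset":[-0.001, -0.0095, 0.028],"twist":[-0.0008, -0.0013, 0.0024]}
{"offset":[-0.001, -0.0096, 0.028],"twist":[-0.0008, -0.0013, 0.0024]}
{"offset":[-0.0, -0.0069, 0.011],"twist":[0.0, 0.0, 0.0]}
{"offset":[-0.0, -0.0069, 0.011],"twist":[0.0, 0.0, 0.0]}
26.35 [0.43252916 0.27325715 0.14843451] [2.58578286e+00 4.77059977e-04 5.31030171e-01] [-0.04502808 -0.62272621 -1.88468344]
```

View pics/side21.png

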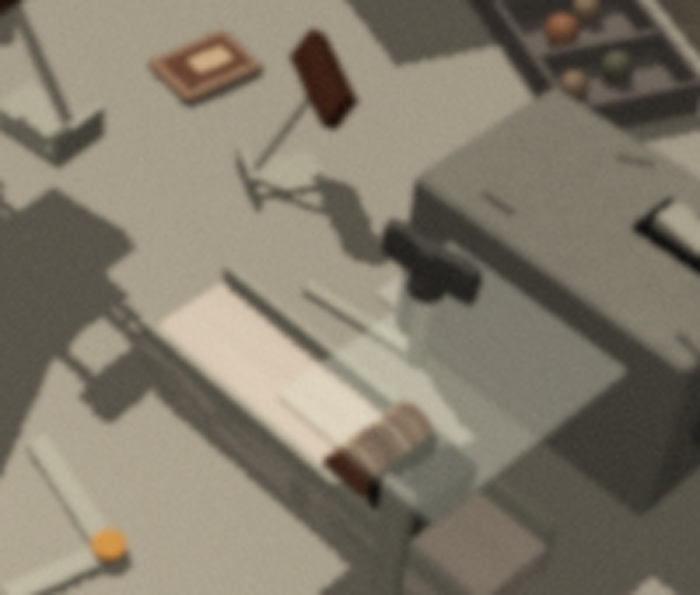

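Call:
{"name": "play_rows", "arguments": {
  "moves": [
    {"offset": [-0.001,-0.0095,0.028],"twist": [-0.0008,-0.0013,0.0024]},
    {"offset": [-0.001,-0.0095,0.028],"twist": [-0.0008,-0.0013,0.0024]},
    {"offset": [-0.001,-0.0096,0.028],"twist": [-0.0008,-0.0013,0.0024]},
    {"offset": [0,-0.0053,0.0085],"twist": [0,0,0]},
    {"offset": [0,0,0],"twist": [0,0,0]},
    {"offset": [0,0,0],"twist": [0,0,0]}
  ]
}}

```text
t: 27.05
eef_pos: [0.4401, 0.2548, 0.1034]
ee_rot: [2.579, -0.002, 0.505]
wrist_force: [-0.2, 1.0, -1.8]
finger_gap: 0.16
```

```bash
python3 - <<'E'
from h import *
s,p,Rm=now();print(s['t'],p,s['ee_rot'],s['wrist_force'])
R0=R.from_euler('xyz',[2.5822,-.0002,.5184]).as_matrix()
a=p.copy();a[2]=.0907
show(rows(p,Rm,a,R0,n=3))
E
python3 avg.py
```

```text
27.05 [0.44014998 0.25480092 0.10338526] [ 2.57912447e+00 -1.86534934e-03  5.05290558e-01] [-0.23985093  1.00322429 -1.81049981]
{"offset":[-0.0, -0.0045, 0.0072],"twist":[0.0007, 0.0012, -0.0025]}
{"offset":[-0.0, -0.0045, 0.0072],"twist":[0.0007, 0.0012, -0.0025]}
{"offset":[-0.0, -0.0045, 0.0072],"twist":[0.0007, 0.0012, -0.0025]}
[[-1.0, 0.2, -1.8], [-0.5, -0.5, -2.3], [-0.6, -0.2, -3.0], [0.4, 0.4, -2.6], [-0.4, -0.1, -2.7]] [-0.40983076 -0.04082214 -2.46887117]
```

Call:
{"name": "play_rows", "arguments": {
  "moves": [
    {"offset": [0,-0.0045,0.0072],"twist": [0.0007,0,0]},
    {"offset": [0,-0.0045,0.0072],"twist": [0.0007,0,0]},
    {"offset": [0,-0.0045,0.0072],"twist": [0.0007,0,0]},
    {"offset": [0,0,0],"twist": [0,0,0]},
    {"offset": [0,0,0],"twist": [0,0,0]}
  ]
}}

```text
t: 27.8
eef_pos: [0.4401, 0.2561, 0.0902]
ee_rot: [2.583, -0.002, 0.507]
wrist_force: [-3.4, 4.1, 7.1]
finger_gap: 0.161
```

```bash
python3 - <<'E'
from h import *
s,p,Rm=now();print(s['t'],p,s['ee_rot'],s['wrist_force'])
E
python3 avg.py; python3 look.py 22 wrist
```

```text
27.8 [0.4400954  0.2560606  0.09023269] [ 2.58312730e+00 -2.21078220e-03  5.07031342e-01] [-3.44937935  4.09192519  7.09316037]
[[-5.1, -1.5, 7.1], [-4.6, -1.6, 7.5], [-5.6, -1.8, 7.0], [-4.1, -1.1, 6.7], [-5.4, -2.0, 8.2]] [-4.96097131 -1.58228786  7.30416095]
28.05 [0.44009392 0.25602068 0.09028539] [ 2.58319907e+00 -2.29453672e-03  5.06966313e-01] [-2.80880832  4.14498619  7.04883552]
```

View pics/wrist22.png

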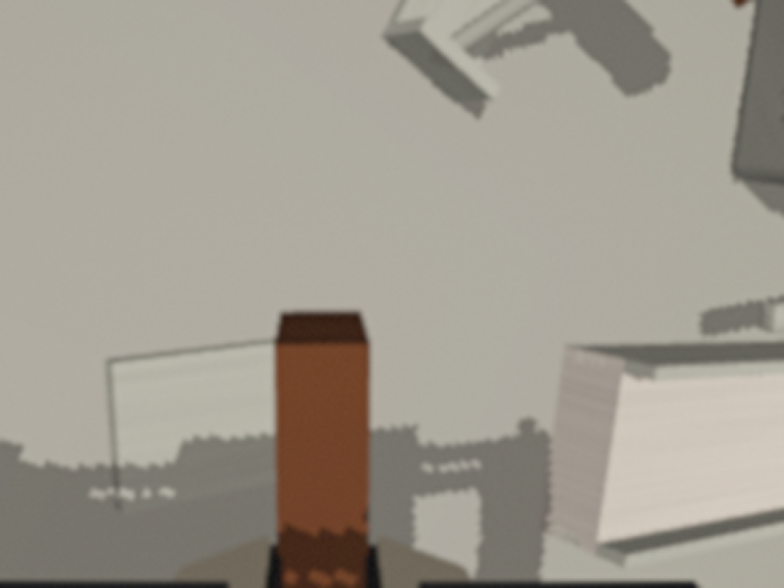

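Call:
{"name": "play_rows", "arguments": {
  "moves": [
    {"offset": [0,0.0005,-0.0008],"twist": [0,0,0]},
    {"offset": [0,0,0],"twist": [0,0,0]}
  ]
}}

```text
t: 28.3
eef_pos: [0.44, 0.2554, 0.0906]
ee_rot: [2.583, -0.002, 0.506]
wrist_force: [-2.9, 3.8, 4.2]
finger_gap: 0.16
```

Call:
{"name": "play_rows", "arguments": {
  "moves": [
    {"offset": [0,0,0],"twist": [0,0,0]},
    {"offset": [0,0,0],"twist": [0,0,0]},
    {"offset": [0,0,0],"twist": [0,0,0]},
    {"offset": [0,0,0],"twist": [0,0,0]},
    {"offset": [0,0,0],"twist": [0,0,0]},
    {"offset": [0,0,0],"twist": [0,0,0]}
  ],
  "grip": 60
}}

```text
t: 28.9
eef_pos: [0.4399, 0.2546, 0.0905]
ee_rot: [2.582, -0.001, 0.506]
wrist_force: [-0.2, -0.7, 0.6]
finger_gap: 0.59
```

```bash
python3 look.py 23 wrist; python3 -c "
from h import *
print(now()[0]['finger_gap'])"
```

```text
28.9 [0.43989329 0.25460932 0.09049975] [ 2.58217935e+00 -1.14112850e-03  5.05506394e-01] [-0.19858659 -0.67489721  0.63754746]
0.5953052375269476
```

View pics/wrist23.png

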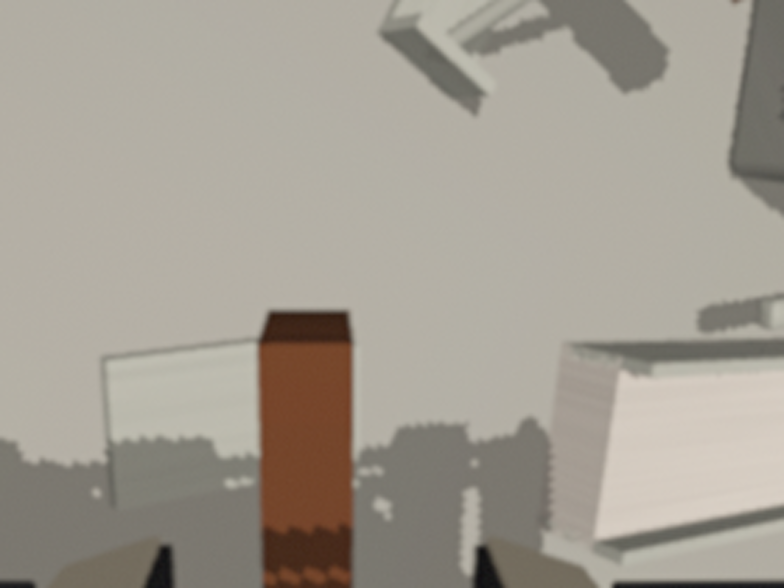

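Run:
```python
from h import *
st=np.load("st2.npy");s,p,Rm=now()
a=p-Rm[:,2]*.13
k=T2(*st,[(.004,.065,.0)])[0];print("knob",k)
yaw=st[2]+.13+np.pi/2
y=np.array([np.cos(yaw),np.sin(yaw),0]);z=np.array([0,0,-1.]);Rt=np.c_[np.cross(y,z),y,z]
b=k+[0,0,.20]
m=np.array([*( (a[:2]+k[:2])/2),.24])
show(rows(p,Rm,a,Rm,n=3));print();show(rows(a,Rm,b,Rt))
print(R.from_matrix(Rt).as_euler('xyz'))
```

```text
knob [0.60525472 0.00315659 0.        ]
{"offset":[0.0, 0.0, -0.0867],"twist":[0.0, 0.0, 0.0]}
{"offset":[0.0, 0.0, -0.0867],"twist":[0.0, 0.0, 0.0]}
{"offset":[0.0, 0.0, -0.0867],"twist":[0.0, 0.0, 0.0]}

{"offset":[0.0038, 0.0521, 0.0327],"twist":[0.0229, 0.0238, -0.0831]}
{"offset":[-0.0042, 0.0532, 0.0308],"twist":[0.0229, 0.0238, -0.0831]}
{"offset":[-0.0123, 0.0532, 0.0286],"twist":[0.0229, 0.0238, -0.0831]}
{"offset":[-0.0202, 0.0521, 0.0261],"twist":[0.0229, 0.0238, -0.0831]}
{"offset":[-0.0278, 0.0498, 0.0234],"twist":[0.0229, 0.0238, -0.0831]}
{"offset":[-0.0349, 0.0465, 0.0204],"twist":[0.0229, 0.0238, -0.0831]}
{"offset":[-0.0414, 0.0422, 0.0174],"twist":[0.0229, 0.0238, -0.0831]}
{"offset":[-0.0472, 0.037, 0.0143],"twist":[0.0229, 0.0238, -0.0831]}
{"offset":[-0.0521, 0.0309, 0.0112],"twist":[0.0229, 0.0238, -0.0831]}
{"offset":[-0.0561, 0.0242, 0.0082],"twist":[0.0229, 0.0238, -0.0831]}
{"offset":[-0.059, 0.0169, 0.0053],"twist":[0.0229, 0.0238, -0.0831]}
{"offset":[-0.0609, 0.0093, 0.0026],"twist":[0.0229, 0.0238, -0.0831]}
[3.14159265 0.         2.11759265]
```

Call:
{"name": "play_rows", "arguments": {
  "moves": [
    {"offset": [0,0,-0.04],"twist": [0,0,0]},
    {"offset": [0,0,-0.06],"twist": [0,0,0]},
    {"offset": [0,0,-0.08],"twist": [0,0,0]},
    {"offset": [0,0,-0.08],"twist": [0,0,0]}
  ]
}}

```text
t: 29.35
eef_pos: [0.4058, 0.3151, 0.2019]
ee_rot: [2.582, -0.001, 0.505]
wrist_force: [0.1, 1.1, -1.1]
finger_gap: 0.603
```

Call:
{"name": "play_rows", "arguments": {
  "moves": [
    {"offset": [0.0038,0.0521,0.0327],"twist": [0.0229,0.0238,-0.0831]},
    {"offset": [-0.0042,0.0532,0.0308],"twist": [0.0229,0.0238,-0.0831]},
    {"offset": [-0.0123,0.0532,0.0286],"twist": [0.0229,0.0238,-0.0831]},
    {"offset": [-0.0202,0.0521,0.0261],"twist": [0.0229,0.0238,-0.0831]},
    {"offset": [-0.0278,0.0498,0.0234],"twist": [0.0229,0.0238,-0.0831]},
    {"offset": [-0.0349,0.0465,0.0204],"twist": [0.0229,0.0238,-0.0831]},
    {"offset": [-0.0414,0.0422,0.0174],"twist": [0.0229,0.0238,-0.0831]},
    {"offset": [-0.0472,0.037,0.0143],"twist": [0.0229,0.0238,-0.0831]}
  ],
  "grip": 30
}}

```text
t: 30.15
eef_pos: [0.5251, 0.1236, 0.2008]
ee_rot: [2.935, 0.115, 1.491]
wrist_force: [-0.5, 0.9, -1.4]
finger_gap: 0.301
```

Run:
```python
from h import *
from cell import ctrl
st=np.load("st2.npy");s,p,Rm=now();print(s['t'],p,s['ee_rot'],s['qpos'])
k=T2(*st,[(.004,.065,.0)])[0]
yaw=st[2]+.13+np.pi/2
y=np.array([np.cos(yaw),np.sin(yaw),0]);z=np.array([0,0,-1.]);Rt=np.c_[np.cross(y,z),y,z]
show(rows(p,Rm,k+[0,0,.2],Rt))
for n in("side","scene"):
    w=ctrl.snapshot(n);pickle.dump(w,open(n+"24.pkl","wb"));I=w["img"][:,:,::-1]
    cv2.imwrite(f"pics/{n}24.png",I)
```

```text
30.15 [0.52508096 0.12362217 0.2007756 ] [2.93453335 0.11524914 1.49056609] [-0.89899365  0.2031063   0.49418975  1.95125619  0.13279794  0.88657046
 -0.56545352]
{"offset":[-0.0451, 0.0339, 0.0128],"twist":[0.0209, 0.0224, -0.0779]}
{"offset":[-0.0494, 0.0285, 0.0101],"twist":[0.0209, 0.0224, -0.0779]}
{"offset":[-0.0528, 0.0225, 0.0075],"twist":[0.0209, 0.0224, -0.0779]}
{"offset":[-0.0554, 0.0161, 0.0049],"twist":[0.0209, 0.0224, -0.0779]}
{"offset":[-0.0571, 0.0093, 0.0025],"twist":[0.0209, 0.0224, -0.0779]}
```

View pics/side24.png

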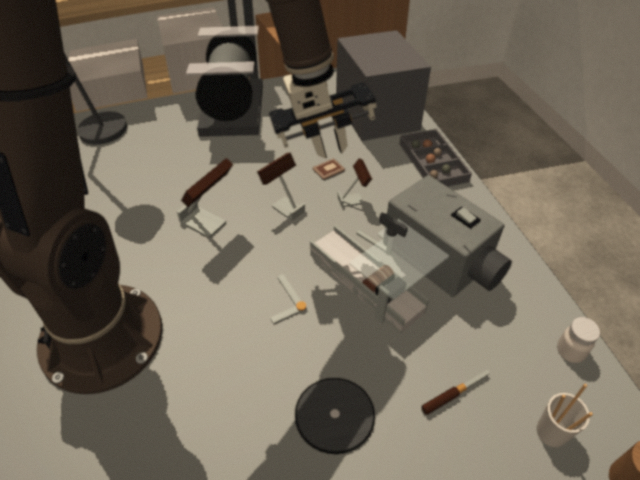

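View pics/scene24.png

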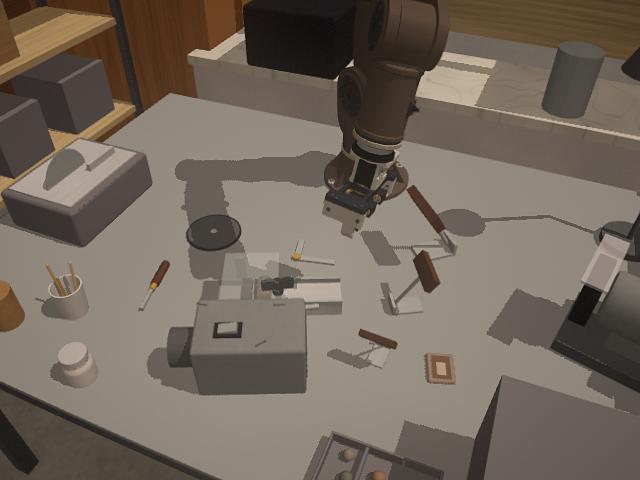

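Run:
```python
from h import *
a=pickle.load(open("scene24.pkl","rb"))["img"][265:310,245:310,::-1];b=pickle.load(open("side24.pkl","rb"))["img"][200:245,365:430,::-1]
cv2.imwrite("pics/kn.png",np.hstack([cv2.resize(x,None,fx=6,fy=6,interpolation=cv2.INTER_CUBIC) for x in(a,b)]))
```

```text
(no output)
```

View pics/kn.png

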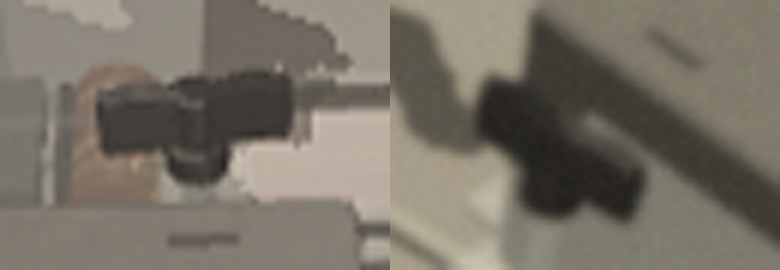

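Call:
{"name": "play_rows", "arguments": {
  "moves": [
    {"offset": [-0.0451,0.0339,0.0128],"twist": [0.0209,0.0224,-0.0779]},
    {"offset": [-0.0494,0.0285,0.0101],"twist": [0.0209,0.0224,-0.0779]},
    {"offset": [-0.0528,0.0225,0.0075],"twist": [0.0209,0.0224,-0.0779]},
    {"offset": [-0.0554,0.0161,0.0049],"twist": [0.0209,0.0224,-0.0779]},
    {"offset": [-0.0571,0.0093,0.0025],"twist": [0.0209,0.0224,-0.0779]},
    {"offset": [0,0,0],"twist": [0,0,0]}
  ]
}}

```text
t: 30.85
eef_pos: [0.5939, 0.0074, 0.2012]
ee_rot: [3.13, 0.022, 2.048]
wrist_force: [1.1, -0.5, -0.5]
finger_gap: 0.296
```

Run:
```python
from h import *
from cell import ctrl
st=np.load("st2.npy");s,p,Rm=now();print(s['t'],p,s['ee_rot'],s['qpos'])
w=ctrl.snapshot("wrist");pickle.dump(w,open("wrist25.pkl","wb"));cv2.imwrite("pics/wrist25.png",w["img"][:,:,::-1])
```

```text
30.85 [0.59392016 0.00739228 0.20122433] [3.13012288 0.02195947 2.04830236] [-0.40568304  0.37410967  0.40417711  1.68495214 -0.14573371  1.09452822
  0.51530589]
```

View pics/wrist25.png

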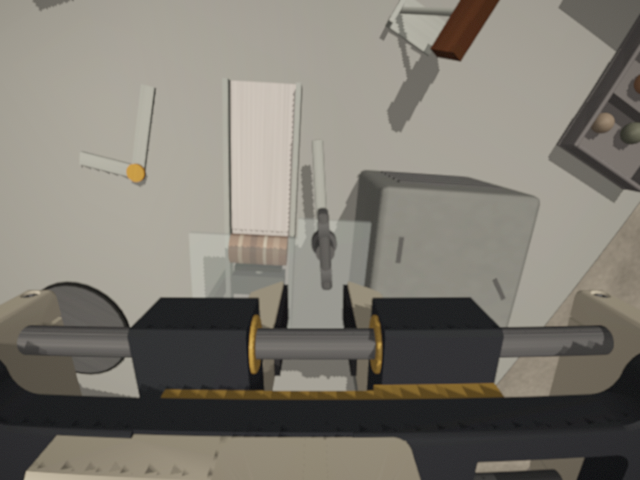

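Run:
```python
from h import *
st=np.load("st2.npy")
sc=pickle.load(open("scene24.pkl","rb"));sd=pickle.load(open("side24.pkl","rb"));w=pickle.load(open("wrist25.pkl","rb"))
print(tri([(sc,(277.4-.4,279-.4)),(sd,(394.2-.4,220.3-.4))]),onz(sc,(277,278.6),.142),onz(sd,(393.8,219.9),.142))
# wrist: wing ends at (323,212),(326,285)
a=onz(w,(322.5,211),.142);b=onz(w,(326.5,286),.142);print("wrist",a,b,(a+b)/2,np.arctan2(*(b-a)[1::-1]),np.linalg.norm(b-a))
print("model",T2(*st,[(.004,.065,.142)]), T2(.5440,-.0189,-1.1542,[(.004,.065,.142)]))
cv2.imwrite("pics/kn2.png",cv2.resize(w["img"][190:300,270:380,::-1],None,fx=5,fy=5,interpolation=cv2.INTER_CUBIC))
```

```text
[0.6035573  0.00381956 0.1413205 ] [0.60292397 0.00488069 0.142     ] [0.60394211 0.00196517 0.142     ]
wrist [0.58889546 0.03206147 0.142     ] [ 0.62036534 -0.02083038  0.142     ] [0.6046304  0.00561554 0.142     ] -1.0340721249087503 0.06154592706295247
model [[0.60525472 0.00315659 0.142     ]] [[0.60505925 0.00374438 0.142     ]]
```

View pics/kn2.png

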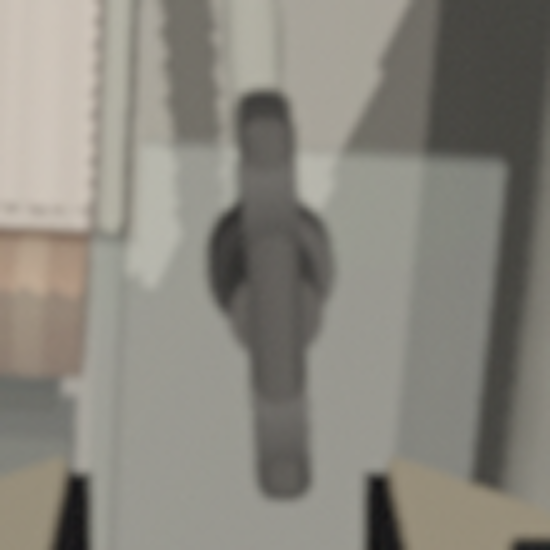

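Run:
```python
from h import *
s,p,Rm=now();print(s['t'],p,s['ee_rot'])
yaw=-1.034+np.pi/2
y=np.array([np.cos(yaw),np.sin(yaw),0]);z=np.array([0,0,-1.]);Rt=np.c_[np.cross(y,z),y,z]
show(rows(p,Rm,np.array([.6045,.004,.16]),Rt))
```

```text
30.9 [0.5927923  0.01034492 0.20086415] [3.12978932 0.02084034 2.04567659]
{"offset":[-0.0203, 0.0141, 0.0823],"twist":[0.0071, 0.0135, -0.0393]}
```

Call:
{"name": "play_rows", "arguments": {
  "moves": [
    {"offset": [-0.0101,0.007,0.041],"twist": [0.0035,0.0067,-0.0197]},
    {"offset": [-0.0101,0.007,0.041],"twist": [0.0035,0.0067,-0.0197]},
    {"offset": [0,0,0],"twist": [0,0,0]},
    {"offset": [0,0,0],"twist": [0,0,0]}
  ]
}}

```text
t: 31.3
eef_pos: [0.6029, 0.0089, 0.1606]
ee_rot: [3.141, -0.001, 2.113]
wrist_force: [0.6, -0.1, 0.1]
finger_gap: 0.301
```

Run:
```python
from h import *
from cell import ctrl
s,p,Rm=now();print(s['t'],p,s['ee_rot'],s['finger_gap'])
yaw=-1.034+np.pi/2
y=np.array([np.cos(yaw),np.sin(yaw),0]);z=np.array([0,0,-1.]);Rt=np.c_[np.cross(y,z),y,z]
show(rows(p,Rm,np.array([.6045,.004,.16]),Rt))
w=ctrl.snapshot("wrist");pickle.dump(w,open("wrist26.pkl","wb"));cv2.imwrite("pics/wrist26.png",w["img"][:,:,::-1])
w=ctrl.snapshot("scene");cv2.imwrite("pics/scene26.png",cv2.resize(w["img"][180:330,200:380,::-1],None,fx=4,fy=4))
```

```text
31.3 [0.60289211 0.00888581 0.16056105] [ 3.14099526e+00 -1.48035428e-03  2.11270375e+00] 0.30136436573016884
{"offset":[-0.01, -0.0023, 0.0011],"twist":[0.0004, -0.0009, 0.0033]}
```

View pics/wrist26.png

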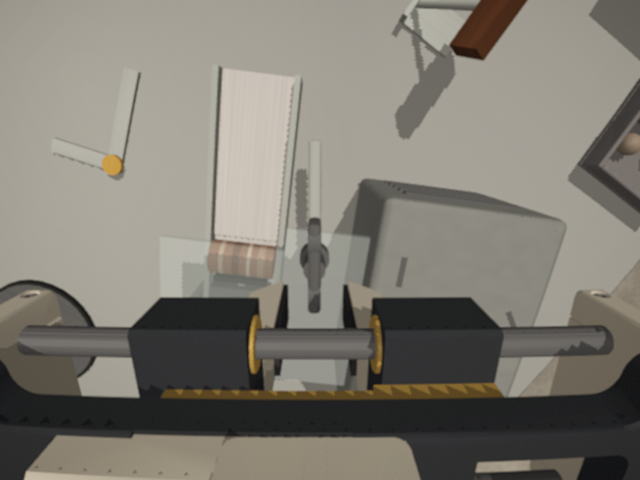

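View pics/scene26.png

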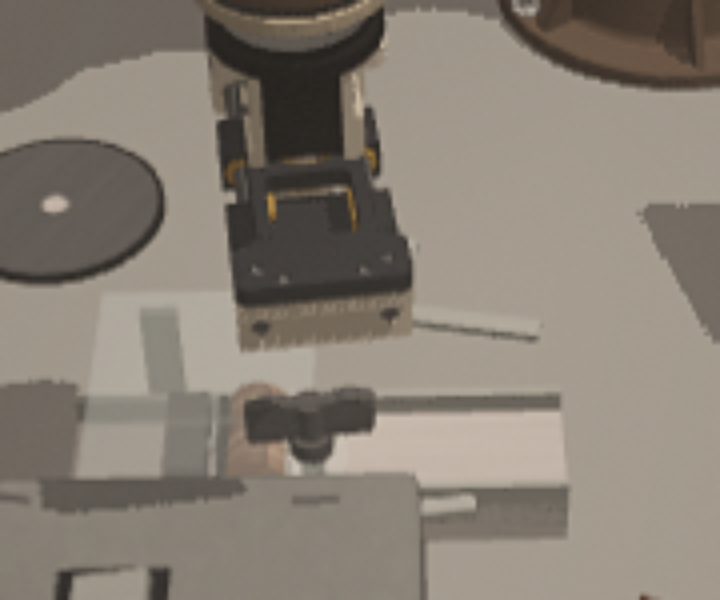

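Run:
```python
from h import *
from cell import ctrl
s,p,Rm=now();print(s['t'],p)
sc=pickle.load(open("scene24.pkl","rb"))
def P(v):return ((proj(sc,v)-[200,180])*4).round(0).tolist()
print("tcp",P(p),"grasp",P(p-.019*Rm[:,2]),"body",P(p-.066*Rm[:,2]),P(p-.066*Rm[:,2]+.095*Rm[:,1]))
print("knob",P([.6045,.004,.142]))
w=ctrl.snapshot("scene");cv2.imwrite("pics/scene27.png",w["img"][:,:,::-1])
w=ctrl.snapshot("side");cv2.imwrite("pics/side27.png",cv2.resize(w["img"][100:300,270:490,::-1],None,fx=3,fy=3))
```

```text
31.4 [0.60366315 0.0086825  0.16164425]
tcp [[313.0, 369.0]] grasp [[311.0, 341.0]] body [[307.0, 267.0]] [[329.0, 413.0]]
knob [[305.0, 396.0]]
```

View pics/side27.png

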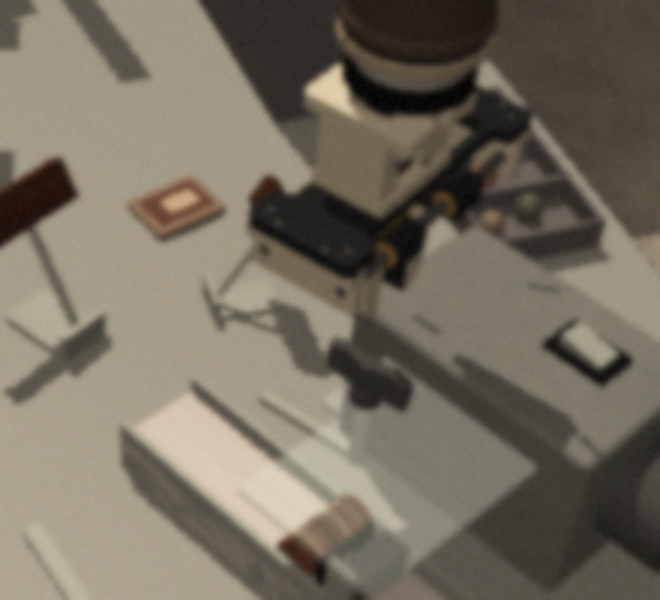

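View pics/scene27.png

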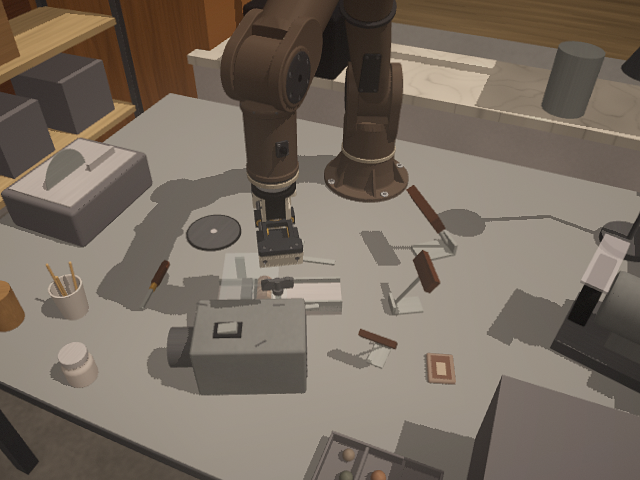

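Run:
```python
from h import *
w=pickle.load(open("wrist26.pkl","rb"))
a=onz(w,(314.5,220),.142);b=onz(w,(314.5,311),.142);print("wrist",a,b,(a+b)/2,np.arctan2(*(b-a)[1::-1]),np.linalg.norm(b-a))
s,p,Rm=now();print(s['t'],p,s['ee_rot'])
yaw=-1.03+np.pi/2
y=np.array([np.cos(yaw),np.sin(yaw),0]);z=np.array([0,0,-1.]);Rt=np.c_[np.cross(y,z),y,z]
show(rows(p,Rm,np.array([.6042,.0045,.16]),Rt))
```

```text
wrist [0.58871311 0.03279158 0.142     ] [ 0.62167322 -0.0220251   0.142     ] [0.60519316 0.00538324 0.142     ] -1.029437021891243 0.06396278752923776
31.5 [0.60385453 0.00835409 0.16173378] [ 3.13844311e+00 -6.03321087e-04  2.11376360e+00]
{"offset":[-0.007, -0.0034, 0.0035],"twist":[0.002, -0.0004, 0.0014]}
```

Call:
{"name": "play_rows", "arguments": {
  "moves": [
    {"offset": [-0.007,-0.0016,0.0035],"twist": [0.002,0,0.001]},
    {"offset": [0,0,0.02],"twist": [0,0,0]},
    {"offset": [0,0,0.02],"twist": [0,0,0]},
    {"offset": [0,0,0],"twist": [0,0,0]},
    {"offset": [0,0,0],"twist": [0,0,0]}
  ]
}}

```text
t: 32.0
eef_pos: [0.6043, 0.0041, 0.1381]
ee_rot: [-3.139, -0.002, 2.112]
wrist_force: [-0.5, -1.1, 0.2]
finger_gap: 0.299
```

Run:
```python
from h import *
from cell import ctrl
s,p,Rm=now();print(s['t'],p,s['ee_rot'],s['finger_gap'],s['wrist_force'])
w=ctrl.snapshot("wrist");pickle.dump(w,open("wrist28.pkl","wb"));cv2.imwrite("pics/wrist28.png",w["img"][150:400,180:460,::-1])
```

```text
32.0 [0.60425319 0.004111   0.13814302] [-3.13875271e+00 -1.70787981e-03  2.11191090e+00] 0.2990591139477305 [-0.45316484 -1.14280875  0.23854327]
```

View pics/wrist28.png

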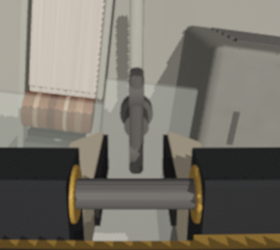

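Call:
{"name": "play_rows", "arguments": {
  "moves": [
    {"offset": [0,0,0.014],"twist": [0,0,0]},
    {"offset": [0,0,0.014],"twist": [0,0,0]},
    {"offset": [0,0,0.009],"twist": [0,0,0]},
    {"offset": [0,0,0],"twist": [0,0,0]}
  ]
}}

```text
t: 32.45
eef_pos: [0.604, 0.0042, 0.1193]
ee_rot: [-3.139, -0.002, 2.112]
wrist_force: [-0.2, 0.2, -0.7]
finger_gap: 0.298
```

Run:
```python
from h import *
s,p,Rm=now();print(s['t'],p,s['ee_rot'],s['finger_gap'],s['wrist_force'],s['qpos'])
```

```text
32.45 [0.60400145 0.00419854 0.11930579] [-3.13852887e+00 -1.89221137e-03  2.11210675e+00] 0.2983727480032103 [-0.22959346  0.17290674 -0.67473696] [-0.3450884   0.48311292  0.35991011  1.73393337 -0.20059423  0.96443335
  0.63384206]
```

Call:
{"name": "play_rows", "arguments": {
  "moves": [
    {"offset": [0,0,0],"twist": [0,0,0]},
    {"offset": [0,0,0],"twist": [0,0,0]},
    {"offset": [0,0,0],"twist": [0,0,0]},
    {"offset": [0,0,0],"twist": [0,0,0]},
    {"offset": [0,0,0],"twist": [0,0,0]}
  ],
  "grip": 0,
  "grip_force": 20
}}

```text
t: 32.95
eef_pos: [0.6048, 0.0042, 0.1205]
ee_rot: [-3.14, -0.001, 2.112]
wrist_force: [0.2, -0.6, -0.7]
finger_gap: 0.008
```

Run:
```python
from h import *
s,p,Rm=now();print(s['t'],p,s['ee_rot'],s['finger_gap'],s['wrist_force'],s['ft_torque'])
```

```text
32.95 [0.60479002 0.00417841 0.12046466] [-3.14028222e+00 -1.04591463e-03  2.11210271e+00] 0.0076126368839486164 [ 0.20687065 -0.64341792 -0.68982619] [-0.07661011  0.05583482  0.03392327]
```

Run:
```python
from h import *
from cell import ctrl
for n in("wrist","side","scene"):
    w=ctrl.snapshot(n);pickle.dump(w,open(n+"29.pkl","wb"));I=w["img"][:,:,::-1]
    cv2.imwrite(f"pics/{n}29.png",I if n=="wrist" else cv2.resize(I[150:300,300:480] if n=="side" else I[200:340,200:360],None,fx=4,fy=4))
```

```text
(no output)
```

View pics/wrist29.png

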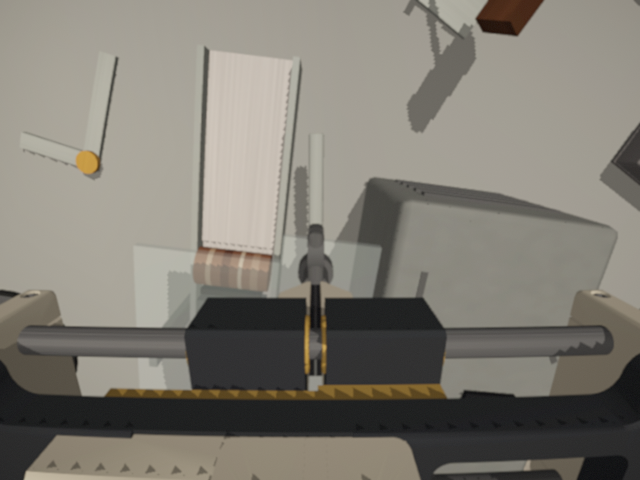

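View pics/side29.png

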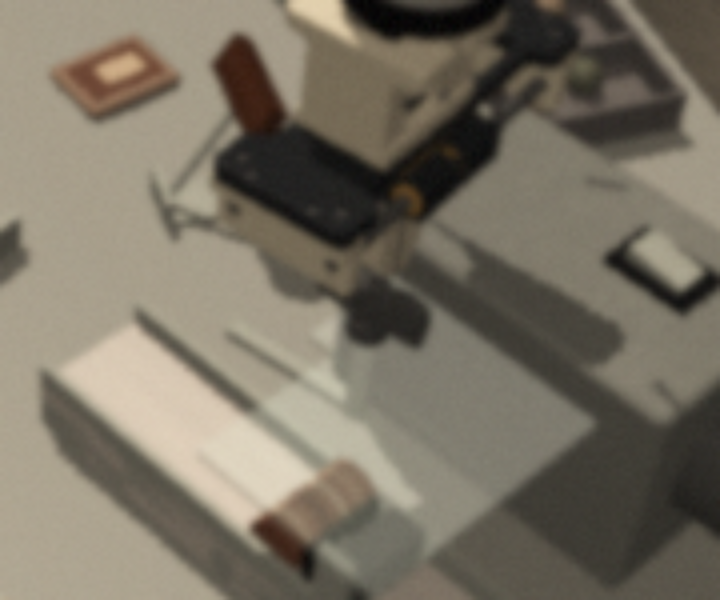

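View pics/scene29.png

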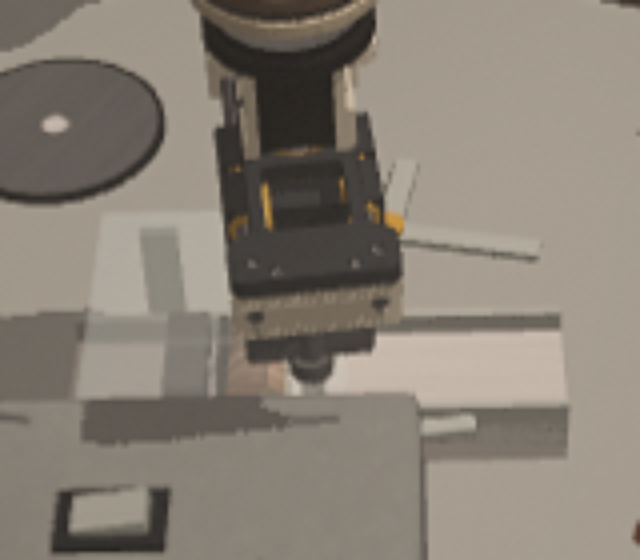

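Run:
```python
from h import *
s,p,Rm=now();print(s['t'],p)
w=pickle.load(open("wrist29.pkl","rb"));w6=pickle.load(open("wrist26.pkl","rb"))
print("tcp",proj(w,p),"grasp",proj(w,p-.019*Rm[:,2]),"eye rel tool",Rm.T@(w["eye"]-p))
k=np.array([.6045,.0045,0])
d=np.array([np.cos(-1.03),np.sin(-1.03),0])
for z in(.116,.142):
    print(z,proj(w,[k+d*.032+[0,0,z],k+[0,0,z],k-d*.032+[0,0,z]]).round(0).tolist(),proj(w6,[k+d*.032+[0,0,z],k+[0,0,z],k-d*.032+[0,0,z]]).round(0).tolist())
```

```text
33.1 [0.60466149 0.00420579 0.12034971]
tcp [[314.09312517 271.63351979]] grasp [[313.99787459 284.30807359]] eye rel tool [ 0.07574002  0.00060482 -0.19225642]
0.116 [[314.0, 315.0], [314.0, 269.0], [314.0, 218.0]] [[313.0, 295.0], [313.0, 255.0], [313.0, 212.0]]
0.142 [[314.0, 337.0], [314.0, 286.0], [314.0, 228.0]] [[313.0, 312.0], [313.0, 268.0], [313.0, 221.0]]
```

Run:
```python
from h import *
w=pickle.load(open("wrist29.pkl","rb"));v=pickle.load(open("wrist28.pkl","rb"))
cv2.imwrite("pics/z29.png",np.hstack([cv2.resize(x["img"][215:310,265:365,::-1],None,fx=4,fy=6,interpolation=cv2.INTER_CUBIC) for x in(v,w)]))
```

```text
(no output)
```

View pics/z29.png

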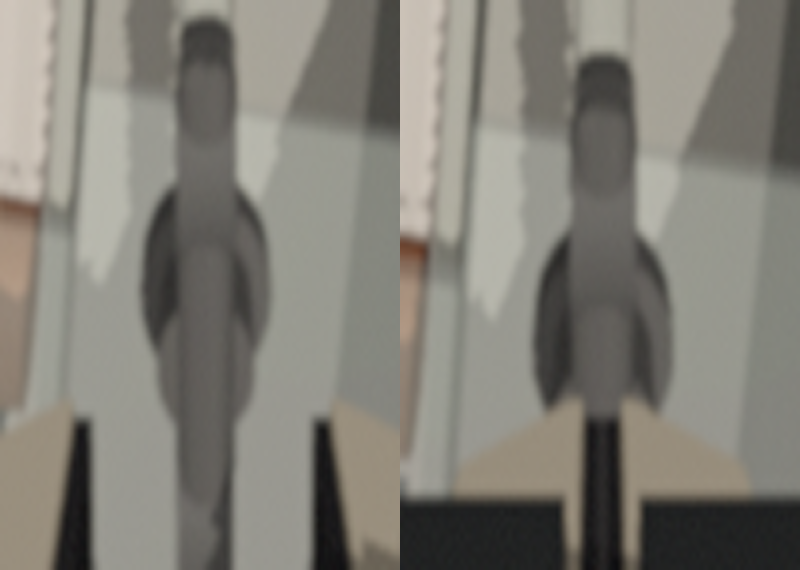

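Call:
{"name": "play_rows", "arguments": {
  "moves": [
    {"offset": [0,0,0],"twist": [0,0,0]},
    {"offset": [0,0,0],"twist": [0,0,0]},
    {"offset": [0,0,0],"twist": [0,0,0]},
    {"offset": [0,0,0],"twist": [0,0,0]}
  ],
  "grip": 30
}}

```text
t: 33.5
eef_pos: [0.6047, 0.0042, 0.1203]
ee_rot: [-3.14, -0.001, 2.112]
wrist_force: [-0.3, 0.3, 0.6]
finger_gap: 0.286
```

Call:
{"name": "play_rows", "arguments": {
  "moves": [
    {"offset": [0,0,0.01],"twist": [0,0,0]},
    {"offset": [0,0,0.01],"twist": [0,0,0]},
    {"offset": [0,0,0.01],"twist": [0,0,0]},
    {"offset": [0,0,0.01],"twist": [0,0,0]},
    {"offset": [0,0,0],"twist": [0,0,0]}
  ]
}}

```text
t: 34.0
eef_pos: [0.604, 0.0042, 0.0993]
ee_rot: [-3.139, -0.002, 2.112]
wrist_force: [0.6, 0.3, 0.1]
finger_gap: 0.297
```

Run:
```python
from h import *
from cell import ctrl
s,p,Rm=now();print(s['t'],p,s['ee_rot'],s['finger_gap'],s['wrist_force'])
w=ctrl.snapshot("wrist");cv2.imwrite("pics/z30.png",cv2.resize(w["img"][200:330,245:385,::-1],None,fx=5,fy=4.5,interpolation=cv2.INTER_CUBIC))
w=ctrl.snapshot("side");cv2.imwrite("pics/s30.png",cv2.resize(w["img"][150:300,300:480,::-1],None,fx=4,fy=4))
```

```text
34.0 [0.60397103 0.00416255 0.09930668] [-3.13853776e+00 -1.82418939e-03  2.11208501e+00] 0.29716737369237656 [0.61751714 0.27299958 0.13799442]
```

View pics/z30.png

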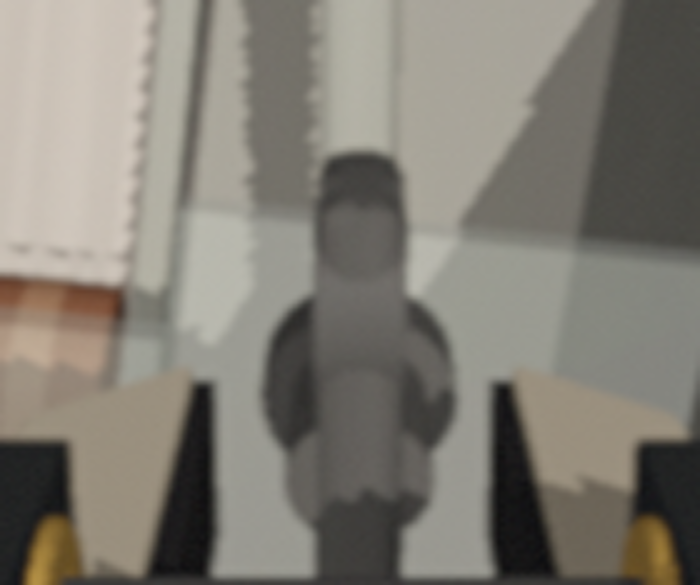

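View pics/s30.png

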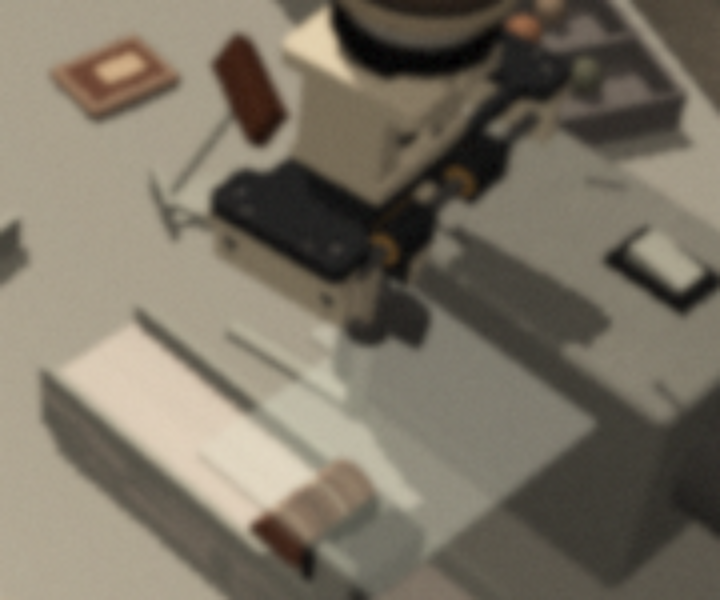

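Call:
{"name": "play_rows", "arguments": {
  "moves": [
    {"offset": [0,0,0],"twist": [0,0,0]},
    {"offset": [0,0,0],"twist": [0,0,0]},
    {"offset": [0,0,0],"twist": [0,0,0]},
    {"offset": [0,0,0],"twist": [0,0,0]},
    {"offset": [0,0,0],"twist": [0,0,0]}
  ],
  "grip": 0,
  "grip_force": 25
}}

```text
t: 34.6
eef_pos: [0.6048, 0.0043, 0.1005]
ee_rot: [-3.14, -0.001, 2.112]
wrist_force: [0.0, 0.2, 0.7]
finger_gap: 0.095
```

Run:
```python
from h import *
s,p,Rm=now();print(s['t'],p,s['ee_rot'],s['finger_gap'],s['wrist_force'],s['ft_torque'])
```

```text
34.6 [0.6048185  0.00425037 0.10048731] [-3.14039448e+00 -1.06234820e-03  2.11211626e+00] 0.09547383304896086 [0.00836859 0.22167078 0.68117106] [-0.03425434 -0.05886941 -0.01020812]
```

Call:
{"name": "play_rows", "arguments": {
  "moves": [
    {"offset": [0,0,0],"twist": [0,0,-0.03]},
    {"offset": [0,0,0],"twist": [0,0,-0.05]},
    {"offset": [0,0,0],"twist": [0,0,-0.05]},
    {"offset": [0,0,0],"twist": [0,0,-0.05]},
    {"offset": [0,0,0],"twist": [0,0,-0.05]},
    {"offset": [0,0,0],"twist": [0,0,-0.05]},
    {"offset": [0,0,0],"twist": [0,0,0]}
  ]
}}

```text
t: 35.3
eef_pos: [0.605, 0.0044, 0.1005]
ee_rot: [-3.141, -0.001, 2.553]
wrist_force: [1.0, 1.8, -0.1]
finger_gap: 0.094
```

Run:
```python
from h import *
s,p,Rm=now();print(s['t'],p,s['ee_rot'],s['finger_gap'],s['wrist_force'],s['ft_torque'],s['qpos'])
```

```text
35.3 [0.60504942 0.00441357 0.1005283 ] [-3.14149414e+00 -1.32061488e-03  2.55334679e+00] 0.09431763372530617 [ 0.9936687   1.83932421 -0.06970742] [ 0.28172578 -0.31089124  0.00591958] [-0.259298    0.49470952  0.23573343  1.7454819  -0.14083644  0.91896032
  1.01750768]
```

Call:
{"name": "play_rows", "arguments": {
  "moves": [
    {"offset": [0,0,0],"twist": [0,0,-0.055]},
    {"offset": [0,0,0],"twist": [0,0,-0.055]},
    {"offset": [0,0,0],"twist": [0,0,-0.055]},
    {"offset": [0,0,0],"twist": [0,0,-0.055]},
    {"offset": [0,0,0],"twist": [0,0,-0.055]},
    {"offset": [0,0,0],"twist": [0,0,-0.055]},
    {"offset": [0,0,0],"twist": [0,0,-0.055]},
    {"offset": [0,0,0],"twist": [0,0,-0.055]},
    {"offset": [0,0,0],"twist": [0,0,-0.055]},
    {"offset": [0,0,0],"twist": [0,0,0]}
  ]
}}

```text
t: 36.3
eef_pos: [0.6051, 0.0049, 0.1005]
ee_rot: [3.14, -0.001, -2.954]
wrist_force: [1.7, 2.8, 0.2]
finger_gap: 0.091
```

Run:
```python
from h import *
s,p,Rm=now();print(s['t'],p,s['ee_rot'],"keeper est",(s['ee_rot'][2]-np.pi+1.154+np.pi)%(2*np.pi)-np.pi,s['finger_gap'],s['wrist_force'],s['ft_torque'],s['qpos'])
```

```text
36.3 [0.60510666 0.00487795 0.10048504] [ 3.14029764e+00 -8.87432815e-04 -2.95396698e+00] keeper est 1.3416256743263837 0.0910025912378257 [1.698834   2.80549639 0.23888996] [ 0.70264812 -0.42335736  0.03739339] [-0.12066239  0.49038148  0.03590861  1.73269735 -0.02276491  0.91991742
  1.6832511 ]
```

Call:
{"name": "play_rows", "arguments": {
  "moves": [
    {"offset": [0,0,0],"twist": [0,0,-0.02]},
    {"offset": [0,0,0],"twist": [0,0,-0.02]},
    {"offset": [0,0,0],"twist": [0,0,-0.02]},
    {"offset": [0,0,0],"twist": [0,0,-0.02]},
    {"offset": [0,0,0],"twist": [0,0,-0.01]},
    {"offset": [0,0,0],"twist": [0,0,0]}
  ]
}}

```text
t: 36.9
eef_pos: [0.6051, 0.0049, 0.1005]
ee_rot: [3.14, -0.001, -2.811]
wrist_force: [3.3, 4.9, 0.5]
finger_gap: 0.094
```

```bash
cat > kp.py <<'E'
from h import *
from cell import ctrl
s,p,Rm=now();print(s['t'],p,s['ee_rot'],"keeper est",(s['ee_rot'][2]-np.pi+1.154+np.pi)%(2*np.pi)-np.pi,s['finger_gap'],s['wrist_force'])
T=[]
for i in range(3):
    T.append(ctrl.observe()['ft_torque'][2]);ctrl.snapshot("wrist")
print(T)
E
python3 kp.py
```

```text
36.9 [0.60506069 0.00491217 0.10047914] [ 3.14028954e+00 -7.90938198e-04 -2.81105113e+00] keeper est 1.484541527786372 0.0943037577331817 [3.25996804 4.93531315 0.50152178]
[np.float64(-0.04608752134497263), np.float64(0.0005004820497514495), np.float64(-0.024654339432965095)]
```

Call:
{"name": "play_rows", "arguments": {
  "moves": [
    {"offset": [0,0,0],"twist": [0,0,-0.015]},
    {"offset": [0,0,0],"twist": [0,0,-0.015]},
    {"offset": [0,0,0],"twist": [0,0,0]}
  ]
}}

```text
t: 37.35
eef_pos: [0.6051, 0.0049, 0.1005]
ee_rot: [3.14, -0.001, -2.764]
wrist_force: [3.1, 4.7, 0.5]
finger_gap: 0.096
```

```bash
python3 kp.py
```

```text
37.35 [0.60507714 0.00493055 0.10052015] [ 3.14018819e+00 -6.05215212e-04 -2.76408501e+00] keeper est 1.5315076457617813 0.09644191250913875 [3.05381813 4.69992953 0.54237264]
[np.float64(-0.33682674739913837), np.float64(-0.32142888208056003), np.float64(-0.3256124037765205)]
```

Call:
{"name": "play_rows", "arguments": {
  "moves": [
    {"offset": [0,0,0],"twist": [0,0,0]},
    {"offset": [0,0,0],"twist": [0,0,0]},
    {"offset": [0,0,0],"twist": [0,0,0]},
    {"offset": [0,0,0],"twist": [0,0,0]},
    {"offset": [0,0,0],"twist": [0,0,0]}
  ],
  "grip": 35
}}

```text
t: 38.0
eef_pos: [0.6044, 0.0038, 0.1002]
ee_rot: [3.141, -0.002, -2.765]
wrist_force: [0.1, -0.1, 0.4]
finger_gap: 0.346
```

Call:
{"name": "play_rows", "arguments": {
  "moves": [
    {"offset": [0,0,-0.03],"twist": [0,0,0]},
    {"offset": [0,0,-0.06],"twist": [0,0,0]},
    {"offset": [0,0,-0.09],"twist": [0,0,0]},
    {"offset": [0,0,-0.09],"twist": [0,0,0]},
    {"offset": [0,0,-0.06],"twist": [0,0,0]},
    {"offset": [0,0,0],"twist": [0,0,0]}
  ]
}}

```text
t: 38.6
eef_pos: [0.6074, 0.0041, 0.2704]
ee_rot: [-3.14, 0.006, -2.765]
wrist_force: [0.6, 0.4, -0.5]
finger_gap: 0.348
```

Run:
```python
from h import *
from cell import ctrl
s,p,Rm=now();print(s['t'],p,s['finger_gap'],s['wrist_force'])
for n in("wrist","side","scene"):
    w=ctrl.snapshot(n);pickle.dump(w,open(n+"40.pkl","wb"));I=w["img"][:,:,::-1];cv2.imwrite(f"pics/{n}40.png",I)
    if n=="side":cv2.imwrite("pics/side40z.png",cv2.resize(I[180:330,300:480],None,fx=4,fy=4,interpolation=cv2.INTER_CUBIC))
```

```text
38.6 [0.60737318 0.00414129 0.27043443] 0.3480175505599544 [ 0.58308097  0.35387474 -0.45896071]
```

View pics/wrist40.png

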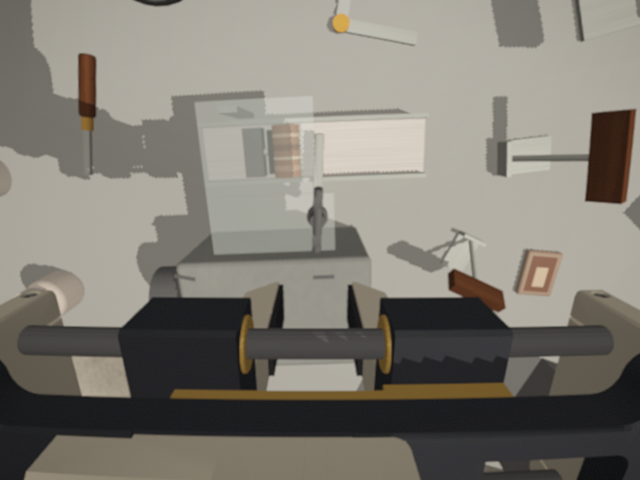

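View pics/side40z.png

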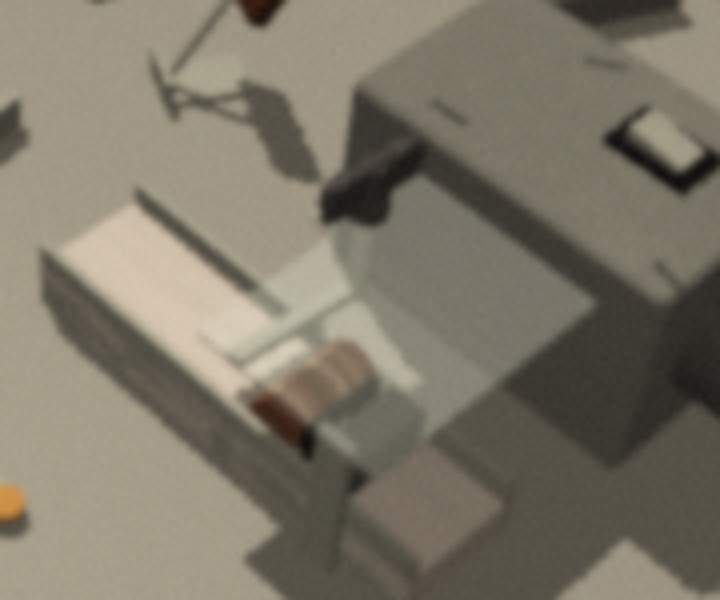

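View pics/scene40.png

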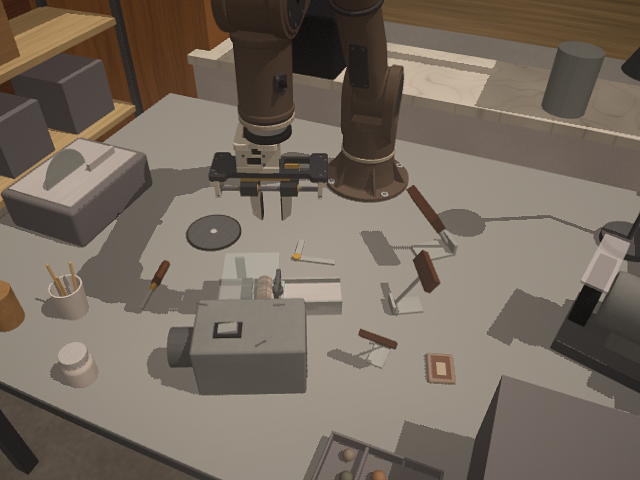

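```bash
python3 -c "
from cell import ctrl
s=ctrl.observe();print(s['t'],s['joint_vel'].round(3));print(ctrl.close_job())"
```

```text
38.75 [-0.001  0.015 -0.001  0.017  0.001 -0.002  0.001]
the job is handed in; nothing more can be done
None
```

I handed the job in at about 38.8 s, with the rod in the pocket, the keeper across the track behind it and the paddle back on its foot.

**What I did**
- **Rod:** I used the middle-sized paddle to roll the rod at about 15–20 mm/s, down to about 10 mm/s near the pocket, until it dropped in.
- **Buffer:** I felt for it in 1 mm steps. The final push read about 4.4 N, roughly 3–4 mm of travel, and I held it about 0.5 s. I then eased the paddle back.
- **Paddle:** I stood it close to where it started.
- **Keeper:** I gripped the winged knob and turned it counter-clockwise. At about 1.5 rad the resisting torque jumped from about 0.03 to 0.33 N m, which I took as the stop.

**Last checks:** the final pictures show the rod in the pocket with the keeper arm across the track behind it. They also show the paddle standing, the other items where they were, and the gripper clear of everything.

**Checks that failed or disagreed**
- **Fingertips:** the real fingertips seem to end about 20–35 mm short of the stated TCP. My first close on the knob therefore caught nothing, and I had to go about 20 mm lower.
- **Paddle slip:** the same offset meant I held the bar near its upper edge. The paddle tilted a few degrees under the buffer load, and the foot probably touched the track floor. I corrected this with more grip force and a small tilt of the tool.
- **Buffer travel:** because of that tilt, the figure comes from force and pictures, not a direct reading. In the side picture the rod sprang back roughly 2–3 mm when released.
- **Cameras:** the wrist and fixed cameras disagreed by about 4 mm along the track.

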